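# Clamp a steel tube with the ratchet lever and signal ready

### The arm

A 7-joint arm with a two-finger parallel gripper is mounted at the origin on the work surface. World frame = base frame: x ahead of the robot, y to its left, z up, the work surface at z = 0. Lengths are in mm, angles in rad, forces in N, time in s.
With the tool pointing down it reaches from about 400 to 875 mm from the base axis. Payload 4.4 kg.
Tool frame: the origin (TCP) lies at the very end of the fingers, on their centre line; the grasp point (between the pads) lies 19 mm behind it; z points along the fingers, y is the direction in which the jaws open and shut (so a half turn about z gives the same grasp; the last joint's range is limited). The gripper opens to 85 mm and grips with 20 to 120 N. Pads are 22 mm wide; open, the fingers measure 114 mm over their backs; the gripper's body (76 mm by 85 mm) begins 54 mm behind the grasp point. The pads swing forward as they close: fully open they stand 13 mm farther back than shut.
Start: joints at [-1.255, 0.628, 0.038, 1.517, -0.027, 0.996, -0.02], TCP at [242.162, 603.221, 231.313] pointing down, gripper open.
Joint ranges: [-3.06, 3.06], [-0.37, 2.12], [-1.25, 1.32], [0.18, 2.47], [-1.1, 4.24], [0.23, 1.98], [-2.94, 2.94]. Speed limits (rad/s): [2.57, 2.57, 3.14, 3.14, 3.14, 3.14, 3.14].

### API

Orientations are given as [roll, pitch, yaw] about the fixed x, y, z axes, in that order (R = Rz(yaw) Ry(pitch) Rx(roll)).
In Python, from cell import read_state, get_image, finish_job gives the robot as it stands.
- The arm moves only by the tool carry_out, never from a script. Its argument "series" is a list that holds one entry, the list of rows, each a list of 7 numbers: the shift along the tool's x, y, z in cm, then the turn, a rotation vector about the tool's x, y, z in rad, then the finger opening in cm, from 0 to 8.54. In form: [[[x, y, z, wx, wy, wz, grip], ...]]. A call has 1 to 5 rows; each row is the pose to reach, as a shift and turn from the pose commanded when the call began, along the tool's axes at that moment; what a row does not reach only later rows make up. A row lasts 1/12 s, in which the tool goes at most 41.7 mm and 7.16 degrees, less where a joint would pass 70% of its speed; a pose out of reach is approached as far as the arm can. A call with a gripper value outside its range is refused whole. The fingers move at their own pace and stop on an object; the grip force is fixed at half the most. Time passes only in rows, so rows that repeat a pose let the fingers close. It gives the time, the measured TCP pose, the force and the opening at its end, in the units of the state.
- read_state(): the state, without advancing time (a new reading comes with each control period).
- get_image(name): name is "scene" or "top" or "wrist"; returns a dict with "img" (400x640x3 uint8, blue, green, red), "z_map" (400x640 float32, mm along the optical axis (not along the pixel's ray), 0 where there is no reading), "mtx" (3x3 intrinsics, pixels), "dist" ([k1, k2, p1, p2, k3] as OpenCV has them; the pictures are not rectified), "T" (4x4, takes a point from camera to world coordinates); the wrist camera has in their place "T_tool_cam" (4x4, takes a point from camera to tool coordinates, whose origin is the TCP and whose axes are the flange's). Camera axes: x right, y down, z forward; pixel columns grow to the right and rows downward; lengths in mm; the calibration is good to about 2 mm. A picture is of the moment at which its call begins: read the wrist's pose just before it.
- finish_job(): hands the job in, once; it reports no verdict.
The state is a dict: "clock": time; "qpos": joint angles; "qd": joint speeds; "tau": joint torques, N m; "eef_pos": TCP position; "tool_rot": TCP orientation; "force": force on the tool from outside, world axes, zero at the start; "torque": the same for the moment, N m; "width": finger opening in mm.
Only numpy, scipy, OpenCV 4.12 (cv2) and the standard library are available. Lean on these libraries where they do the work, as an engineer would, in place of code of your own. Each camera call takes 0.05 s, during which the arm holds its last target.

### The job

Lay the long piece of rectangular steel tube in the clamp on the welding table, between its rubber-faced jaw and the fence, and let go of it; then work the ball-ended ratchet lever back and forth (clockwise tightens) until the clamp is fully tight on the tube. Then press the dome key on the sloping pod just until it clicks, without forcing it on to its stop, and let go. Leave the other pieces and tools where they are and do not bump the welded frame that stands over the clamp.

Things in the scene. Friction and masses are not known exactly. Their poses are not given: they have to be found in the camera images.
- fixture: Ratchet clamp fixed to the table, base plate 12 mm thick (x -115..80, y -95..175 mm). Origin on the table at the ratchet's vertical axis; x runs from the column to below the frame's bar (away from the robot), y from the column to the fence. Ratchet head 76 mm in diameter, top 116 mm high, hex nut on it to 132 mm. Fence: top 36 mm high, 22 mm thick, inner face at y 145 mm.
- nest (a point): Middle of the clamp's bed on the base plate, 12 mm above the table, at x -35, y 115 mm in the fixture's frame, with its axes. The tube lies here on its 40 mm side, its length along x. The bed between pad and fence is 60 mm wide.
- pad: Rubber-faced pad on the moving jaw, 80 mm long, its top 36 mm above the table, facing the fence. At the start its face is at y 85 mm in the fixture's frame. It is sprung (4 N per mm) and gives up to 8 mm. Origin as the fixture's, carried along by the jaw in the fixture's +y.
- nut (a joint): Turning of the clamp screw in rad, clockwise seen from above: 0 open (as at the start), 2.0 is its hard stop, fully tight. The jaw moves 12.5 mm per rad towards the fence. It has friction of 0.3 N m and stays where it is left.
- handle (a joint): Swing of the ratchet lever in rad: 0 along the fixture's +x, positive clockwise from above, -0.55 to 0.55, limited by two posts 16 mm thick, 116 mm high, 90 mm from the axis. Swinging positive drives the nut; back, it clicks over 20 teeth, so up to 0.32 rad of the next forward swing is idle. Takes up to about 5 N at the ball, slips over teeth if forced when tight, stays where left.
- ball (a point): Centre of the black ball knob on the lever's end, 38 mm in diameter, 150 mm from the ratchet's axis, 135 mm above the table. It stands on a 14 mm stem over the lever's 18 mm wide flat bar, whose top is 110 mm above the table.
- frame: Fixed welded frame of 40 mm square tube over the clamp. Origin and axes as the fixture's: level bar along y -215..215 mm at x 150..190 mm, 250 to 290 mm above the table; legs at y -195 and 195 mm. The bar is above and just beyond the ball: take the ball with the tool tilted 30 to 45 degrees, reaching under the bar from the robot's side.
- tube_center (a point): Centre (half-way up, 30 mm above its underside) of the long loose rectangular steel tube: 140 mm long (its x axis), 40 mm wide (y), 60 mm high (z), open at both ends, about 0.45 kg. It stands on a 40 mm wide side on the table.
- tube: The same long tube; origin at the centre of its underside.
- offcut_center (a point): Centre of the other loose rectangular tube, same 40 x 60 mm section but only 90 mm long (its x axis): not wanted, leave it. It lies beside the long one, in either order.
- pod: Grey key pod fixed to the table, about 120 x 110 mm, up to 105 mm high. Its z axis is up; its face slopes 30 degrees down towards its -x side, so that the face looks along (-0.5, 0, 0.866) in its frame.
- key_top (a point): Middle of the top of the round dome key on the pod's sloping face, 42 mm in diameter, standing 13 mm out of the face. Its z axis is the face's outward direction; the key is pressed along -z.
- key (a joint): Travel of the dome key in m: 0 released, positive pushed in. It gives from about 3 N on; the force rises to about 6 N near 0.003, then drops to about 4 N at 0.006 and 2.5 N at 0.007 (the click, counted from 0.004); beyond 0.0085 it is forced too far; hard stop at 0.010. Springs back when let go.
- offcut: The 90 mm tube; origin at the centre of its underside. Leave it.
- angle_iron: Loose piece of steel angle, 160 x 45 x 45 mm. Leave it.
- hammer: Hammer lying beyond the frame. Leave it.
- brush: Brush lying beyond the tubes. Leave it.
- spray: White bottle, 64 mm in diameter, 170 mm high. Leave it.
- tip_cup: Open steel cup, 80 mm in diameter, 80 mm high. Leave it.
Not all that is in view belongs to the job. What is shaped like the tube but purple is not meant. Leave any pink look-alike of the pod alone.

How it is judged (in metres and radians):
On the way, in this order (a step that is already met when the one before it is completed fails the run):
1. the long tube lies in the clamp's bed, let go (x of tube_center in the frame of fixture between -0.065 and -0.005 m and y of tube_center in the frame of fixture between 0.085 and 0.145 m and z of tube_center in the frame of fixture between 0.036 and 0.048 m and angle between the x axis of tube_center and the x axis of fixture, either way round below 0.25 rad and contact force between the fingers and tube below 0.3 N), for 0.2 s.
2. the clamp is fully tight on the tube (x of tube_center in the frame of fixture between -0.065 and -0.005 m and y of tube_center in the frame of fixture between 0.085 and 0.145 m and z of tube_center in the frame of fixture between 0.036 and 0.048 m and angle between the x axis of tube_center and the x axis of fixture, either way round below 0.25 rad and value of joint nut above 1.88 rad and contact force between pad and tube above 8 N), for 0.2 s.
3. the key is pressed past its click while the clamp is tight (value of joint nut above 1.88 rad and contact force between pad and tube above 8 N and value of joint key above 0.004 m), for 0.05 s.
At the end, for the whole second after the job is handed in: Long tube at rest flat in the clamp's bed (within 30 mm of its middle, 0.25 rad of the fixture's x), nut at 1.88 rad or more, pad pressing the tube with over 8 N; the key, pressed past its click, is released (under 1.5 mm) (all of step 2 and value of joint key below 0.0015 m and linear speed of tube below 0.02 m/s); the robot touches nothing.
It fails at once if the key is forced beyond its click (travel over 8.5 mm) (value of joint key above 0.0085 m).
It fails at once if the welded frame is bumped (over 8 N) (contact force between any of the arm, the fingers, tube and frame above 8 N).
It fails at once if a bystander is moved by more than 25 mm (distance of any of offcut, angle_iron, hammer, brush, spray, tip_cup from where it was at the start of the episode above 0.025 m).
It also fails if it takes over 72 s, if anything falls off the work surface, if the arm or the gripper's body presses on something with over 40 N, if the wrist force passes 120 N, or if a joint passes its speed limit or range.

## Working session

There is one attempt and no reset: what is moved stays moved. The work goes in short steps, Python scripts to look and compute and a tool call to move; the robot and the scene stay as the last step left them, time stands still between calls to the robot, and variables do not carry over. Pictures are saved under pics/ and viewed, and the job is handed in when it is done.

Besides the shell and the picture viewer there is one more tool, called after ">>>" as name(argument=value, ...), one argument or row to a line, values as JSON. carry_out: Moves the arm, as the interface text tells. Its arguments: {"type":"object","properties":{"series":{"type":"array","items":{"type":"array","items":{"type":"array","items":{"type":"number"}}}}},"required":["series"]}

```bash
ls; mkdir -p pics; python3 - <<'E'
from cell import *
import cv2,numpy as np
s=read_state()
print(s)
for n in ["scene","top","wrist"]:
    d=get_image(n)
    cv2.imwrite(f"pics/{n}0.png",d["img"])
    np.savez(f"{n}0.npz",**{k:v for k,v in d.items()})
    print(n,d["mtx"],d["dist"],d.get("T",d.get("T_tool_cam")))
print(read_state()["clock"])
E
```

```text
pics
{'clock': 0.0, 'qpos': array([-1.25478675,  0.6293221 ,  0.03846093,  1.51838109, -0.02699286,
        0.99632607, -0.01999343]), 'qd': array([ 1.47703083e-03,  8.89331420e-05, -2.16918366e-05,  1.06308482e-05,
        1.34424801e-04,  1.45826475e-03, -1.94492219e-03]), 'tau': array([-2.78308435e-04, -5.63414097e+01,  1.22632753e+00, -1.93437964e+01,
        1.11299136e-02,  1.07747558e-02,  2.35491490e-05]), 'eef_pos': array([241.93772165, 602.60695151, 230.40084364]), 'tool_rot': array([-3.13967503e+00,  4.16992894e-05,  2.75977793e+00]), 'force': array([0.07068533, 0.49901069, 0.17344069]), 'torque': array([ 0.00444582, -0.00422759,  0.01348044]), 'width': 85.06511605271518}
scene [[441.27374449   0.         317.14436119]
 [  0.         441.27374449 203.52853243]
 [  0.           0.           1.        ]] [-0.06682443  0.          0.          0.          0.        ] [[ 1.18641189e-02  7.07143389e-01 -7.06970629e-01  1.42258199e+03]
 [ 9.99771116e-01  4.19931562e-03  2.09781299e-02 -4.02489251e+01]
 [ 1.78033387e-02 -7.07057702e-01 -7.06931713e-01  9.60025146e+02]
 [ 0.0000000
[... 281 characters left out ...]
06847463e-02  3.94185782e+02]
 [-9.99864756e-01 -3.36168554e-03  1.60987281e-02 -1.60149130e+01]
 [-1.57273552e-02 -9.07498901e-02 -9.95749521e-01  1.73904935e+03]
 [ 0.00000000e+00  0.00000000e+00  0.00000000e+00  1.00000000e+00]]
wrist [[334.67160455   0.         323.79024573]
 [  0.         334.67160455 204.53696162]
 [  0.           0.           1.        ]] [-0.05331711  0.          0.          0.          0.        ] [[-9.78477746e-04 -9.48696086e-01 -3.16187885e-01  8.12435653e+01]
 [ 9.99999477e-01 -8.33705024e-04 -5.93142717e-04  2.66270047e-01]
 [ 2.99104746e-04 -3.16188300e-01  9.48696405e-01 -1.42963259e+02]
 [ 0.00000000e+00  0.00000000e+00  0.00000000e+00  1.00000000e+00]]
0.15
```

View pics/scene0.png

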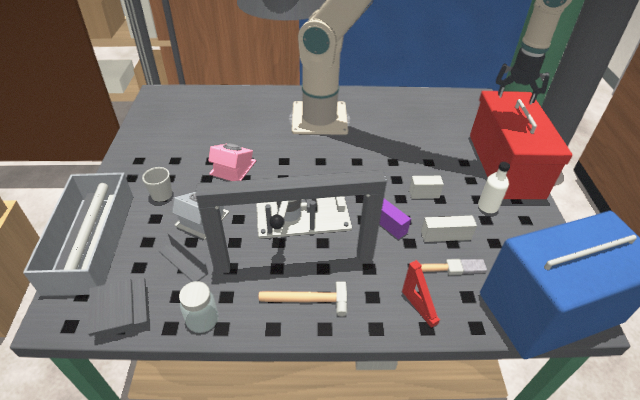

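View pics/top0.png

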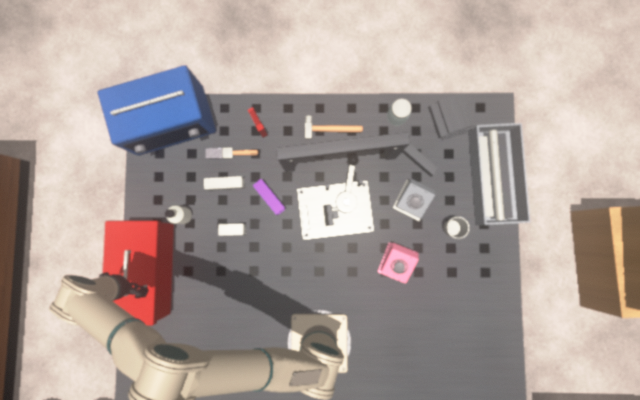

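View pics/wrist0.png

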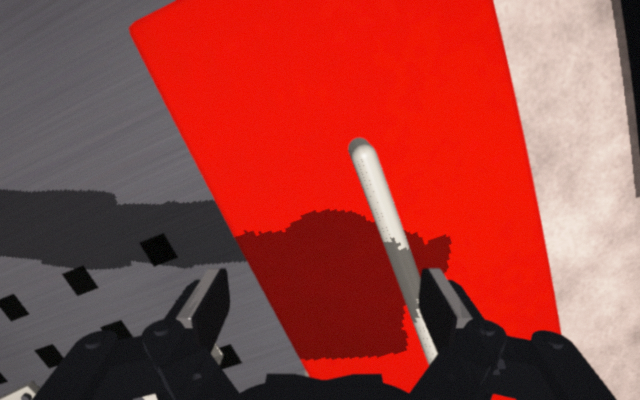

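The scene view shows the frame over the clamp (x 200–385, y 180–280), the two grey tubes at (450,228, long) and (426,187, offcut), the grey pod at (200,212). The top view shows the long tube at (223,183), fixture at (335,210), pod at (414,199). Next: enlarge and measure.

```bash
cat > h.py <<'E'
import numpy as np,cv2
from scipy.spatial.transform import Rotation as R
def load(n): 
    d=np.load(n+".npz"); return {k:d[k] for k in d.files}
def px2w(d,u,v,z=None,T=None,zw=None):
    T=d["T"] if T is None else T
    p=cv2.undistortPoints(np.array([[[u,v]]],float),d["mtx"],d["dist"])[0,0]
    r=np.array([p[0],p[1],1.])
    if zw is not None:
        w=T[:3,:3]@r; k=(zw-T[2,3])/w[2]; return T[:3,3]+k*w
    if z is None:
        a=d["z_map"][int(round(v))-1:int(round(v))+2,int(round(u))-1:int(round(u))+2]; a=a[a>0]; z=np.median(a) if a.size else np.nan
    return T[:3,:3]@(r*z)+T[:3,3]
def w2px(d,P,T=None):
    T=d["T"] if T is None else T
    Ti=np.linalg.inv(T); 
    return cv2.projectPoints(np.atleast_2d(np.array(P,float)),cv2.Rodrigues(Ti[:3,:3])[0],Ti[:3,3],d["mtx"],d["dist"])[0][:,0]
def cloud(d,T=None):
    T=d["T"] if T is None else T
    z=d["z_map"]; v,u=np.mgrid[:z.shape[0],:z.shape[1]]
    p=cv2.undistortPoints(np.stack([u.ravel(),v.ravel()],1).astype(float)[:,None],d["mtx"],d["dist"])[:,0]
    P=np.c_[p,np.ones(len(p))]*z.ravel()[:,None]
    W=P@T[:3,:3].T+T[:3,3]; W[z.ravel()==0]=np.nan
    return W.reshape(z.shape+(3,))
def Ttool(s):
    T=np.eye(4); T[:3,:3]=R.from_euler('xyz',s["tool_rot"]).as_matrix(); T[:3,3]=s["eef_pos"]; return T
def crop(img,x0,y0,x1,y1,f,name):
    cv2.imwrite("pics/"+name,cv2.resize(img[y0:y1,x0:x1],None,fx=f,fy=f,interpolation=cv2.INTER_CUBIC))
E
python3 - <<'E'
from h import *
d=load("top0")
crop(d["img"],260,130,450,270,4,"t_a.png")
crop(d["img"],180,130,300,250,5,"t_b.png")
d2=load("scene0")
crop(d2["img"],150,140,400,290,3,"s_a.png")
W=cloud(d)
for n,(u,v) in dict(long=(223,183),off=(231,229),head=(346,202),ball=(352,161),podkey=(416,201),barL=(285,155),barR=(400,147),plate=(310,225),table=(250,260)).items():
    print(n,W[v,u].round(0))
E
```

```text
long [586. 359.  53.]
off [415. 323.  61.]
head [511. -97. 132.]
ball [ 654. -117.  155.]
podkey [ 519. -352.   88.]
barL [650. 107. 296.]
barR [ 686. -270.  247.]
plate [431.  33.  21.]
table [299. 260.   4.]
```

View pics/t_a.png

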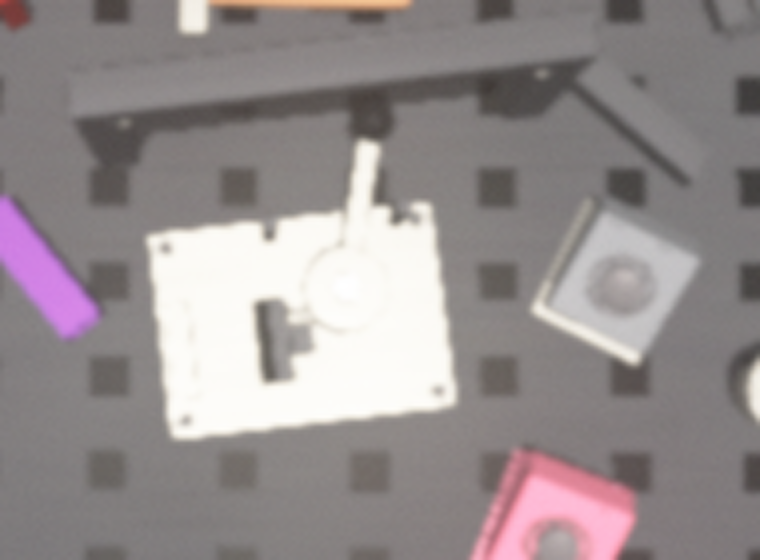

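View pics/t_b.png

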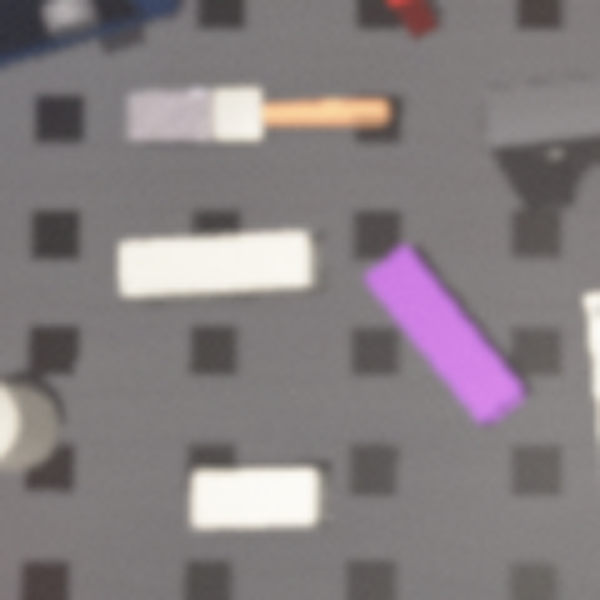

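View pics/s_a.png

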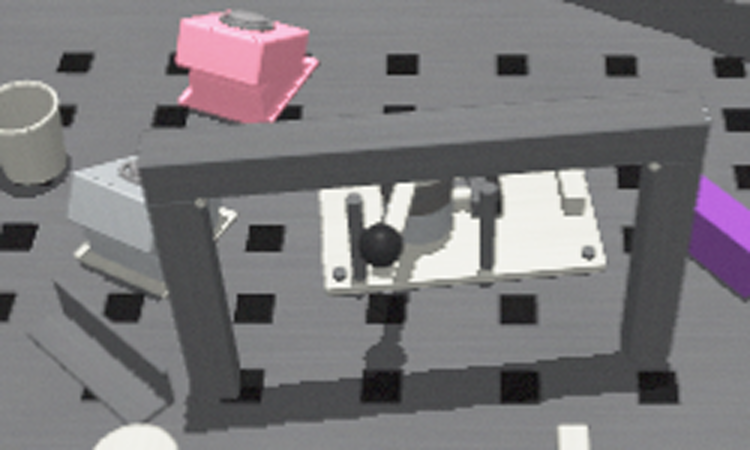

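The crops show the plate corners at (148,235),(430,205),(457,405),(172,440) in t_a, the lever pointing up to the ball just under the bar, and the long tube's top corners at (119,240),(310,230),(313,287),(121,297) in t_b.

```bash
python3 - <<'E'
from h import *
d=load("top0"); d2=load("scene0")
def fit2(L,Wp):
    L=np.array(L,float);Wp=np.array(Wp)[:,:2]
    lc=L-L.mean(0); wc=Wp-Wp.mean(0)
    th=np.arctan2((lc[:,0]*wc[:,1]-lc[:,1]*wc[:,0]).sum(),(lc*wc).sum())
    c,s=np.cos(th),np.sin(th); Rm=np.array([[c,-s],[s,c]])
    t=Wp.mean(0)-Rm@L.mean(0); res=Wp-(L@Rm.T+t)
    return th,t,res
px=[(148,235),(430,205),(457,405),(172,440)]
P=[px2w(d,260+u/4,130+v/4,zw=12) for u,v in px]
th,t,res=fit2([(80,175),(80,-95),(-115,-95),(-115,175)],P); print("fixture",th,t,res.round(1).tolist())
px=[(119,240),(310,230),(313,287),(121,297)]
P=[px2w(d,180+u/5,130+v/5,zw=60) for u,v in px]
# local x along world -y 
tt=fit2([(-70,20),(70,20),(70,-20),(-70,-20)],P); print("tube",tt[0],tt[1],tt[2].round(1).tolist())
px=[(192,467),(321,465),(320,528),(190,528)]
P=[px2w(d,180+u/5,130+v/5,zw=60) for u,v in px]
tt=fit2([(-45,20),(45,20),(45,-20),(-45,-20)],P); print("off",tt[0],tt[1],tt[2].round(1).tolist())
# head top
print("nut/head top", px2w(d,260+345/4,130+287/4,zw=132))
# scene: plate corners and ball
for n,(u,v,z) in dict(ball=(380,245,135),nearL=(328,292,12),nearR=(606,263,12)).items():
    print(n,px2w(d2,150+u/3,140+v/3,zw=z).round(0))
print("key t",px2w(d,260+622/4,130+285/4,zw=95).round(0))
c,s=np.cos(th),np.sin(th)
F=lambda x,y,z:[t[0]+c*x-s*y,t[1]+s*x+c*y,z]
print("proj corners scene (crop)",((w2px(d2,[F(80,-95,12),F(80,175,12),F(150*np.cos(0),0,135),F(0,0,132),F(190,-215,290),F(190,215,290),F(150,-215,290)])-[150,140])*3).round(0).tolist())
print("proj top (crop)",((w2px(d,[F(0,0,132),F(150,-215,290),F(150,215,290),F(190,215,290)])-[260,130])*4).round(0).tolist())
W=cloud(d)
# pod cloud
m=np.zeros(W.shape[:2],np.uint8); poly=np.array([(590,205),(693,262),(636,355),(543,308)],float)/4+[260,130]
cv2.fillPoly(m,[poly.round().astype(int)],1)
Q=W[m>0]; Q=Q[~np.isnan(Q).any(1)]; A=np.c_[Q[:,:2],np.ones(len(Q))]; co=np.linalg.lstsq(A,Q[:,2],rcond=None)[0]; n=np.array([-co[0],-co[1],1]); n/=np.linalg.norm(n); print("pod n",n,len(Q), "resid",np.std(Q[:,2]-A@co),"c",Q.mean(0))
E
```

```text
fixture 0.12088924221146512 [ 510.48607541 -100.29088967] [[0.9, 1.0], [-2.1, -0.1], [1.5, -0.9], [-0.3, 0.1]]
tube -1.5140305418583635 [586.54865227 356.57710969] [[1.4, 1.5], [1.4, -1.0], [-1.4, -1.7], [-1.4, 1.2]]
off -1.5618226203441223 [413.29748696 322.96170568] [[2.3, 2.4], [3.3, -2.9], [-3.0, -2.7], [-2.6, 3.1]]
nut/head top [511.76133381 -97.85468349 132.        ]
ball [ 663. -119.  135.]
nearL [ 610. -177.   12.]
nearR [573.  87.  12.]
key t [ 517. -349.   95.]
proj corners scene (crop) [[320.0, 285.0], [601.0, 260.0], [424.0, 242.0], [409.0, 126.0], [131.0, 162.0], [705.0, 118.0], [134.0, 126.0]]
proj top (crop) [[348.0, 288.0], [601.0, 58.0], [71.0, 121.0], [65.0, 73.0]]
pod n [-0.44820182  0.25020324  0.85820363] 811 resid 12.720937402032364 c [ 521.55392758 -347.51134749   75.03110713]
```

Fixture: yaw 0.121, origin (510.5,−100.3), checks within about 2 mm (the head top was measured directly at (512,−98)). Tube top centre is (586.5,356.6). Next I'll write a planning helper and check obstacle heights on the way.

```bash
cat >> h.py <<'E'
FO=np.array([510.5,-100.3,0.]); FY=0.121
def fx(x,y,z):
    c,s=np.cos(FY),np.sin(FY); return FO+np.array([c*x-s*y,s*x+c*y,z])
def w2f(p):
    c,s=np.cos(FY),np.sin(FY); d=np.array(p)-FO; return np.array([c*d[0]+s*d[1],-s*d[0]+c*d[1],d[2]])
def down(yaw,tilt=0):  # tool pointing down, tool x yaw; tilt about tool y
    return R.from_euler('xyz',[np.pi,0,yaw])*R.from_rotvec([0,tilt,0])
def plan(s,pos,rot):
    R0=R.from_euler('xyz',s["tool_rot"]); d=R0.inv().apply(np.array(pos)-s["eef_pos"])/10
    w=(R0.inv()*rot).as_rotvec()
    print("shift cm",d.round(2),"|",np.linalg.norm(d).round(1),"rot",w.round(3),"|",np.degrees(np.linalg.norm(w)).round(0),"deg")
E
python3 - <<'E'
from h import *
from cell import *
W=cloud(load("top0"))
print("red",np.nanpercentile(W[222:300,110:170,2],[50,90,99]),"spray",np.nanmax(W[205:222,168:190,2]),"purple",np.nanmedian(W[190:202,262:272],axis=(0,1)))
s=read_state(); print(s["clock"],s["eef_pos"],s["qpos"].round(2))
plan(s,[586.5,356.6,200],down(1.628))
E
```

```text
red [191.29108229 345.6580835  453.76606398] spray 177.8120213617458 purple [539.24154434 193.91475242  60.5014659 ]
0.15 [241.99456316 602.76886323 230.59744996] [-1.25  0.63  0.04  1.52 -0.03  1.   -0.02]
shift cm [-41.14 -10.01   3.08] | 42.5 rot [-1.000e-03  1.000e-03  1.132e+00] | 65.0 deg
```

>>> carry_out(
  series=[
    [[-8.2,-2,-1,0,0,0.12,8.5],[-16.4,-4,-1,0,0,0.24,8.5],[-24.6,-6,-1,0,0,0.36,8.5],[-32.8,-8,-0.5,0,0,0.48,8.5],[-41.1,-10,0,0,0,0.6,8.5]],
  ],
)

```text
clock: 0.57
eef_pos: [412.7, 480.9, 237.2]
tool_rot: [3.141, -0.0, 2.154]
force: [1.2, 0.4, -0.3]
width: 84.5
```

>>> carry_out(
  series=[
    [[0,0,0,0,0,0.12,8.5],[0,0,0,0,0,0.24,8.5],[0,0,0,0,0,0.36,8.5],[0,0,0,0,0,0.48,8.5],[0,0,0,0,0,0.54,8.5]],
  ],
)

```text
clock: 0.98
eef_pos: [411.2, 482.0, 236.7]
tool_rot: [-3.141, 0.001, 1.614]
force: [-0.7, 0.3, -0.4]
width: 84.8
```

```bash
cat > snap.py <<'E'
from h import *
from cell import *
import sys
def snap(n,tag):
    s=read_state(); d=get_image(n)
    if n=="wrist": d["T"]=Ttool(s)@d["T_tool_cam"]
    np.savez(n+tag+".npz",**d); cv2.imwrite(f"pics/{n}{tag}.png",d["img"]); return s,d
if __name__=="__main__":
    s,d=snap(sys.argv[1],sys.argv[2]); print(s["clock"],s["eef_pos"].round(1),s["tool_rot"].round(3),s["qpos"].round(2),s["force"].round(1),s["width"])
E
python3 snap.py wrist 1; python3 -c "
from h import *
from cell import *
plan(read_state(),[586.5,356.6,34],down(1.628))"
```

```text
0.9833 [411.2 482.  236.7] [-3.141e+00  1.000e-03  1.614e+00] [-1.12  0.62  0.35  1.57 -0.24  1.   -0.65] [-0.7  0.3 -0.4] 84.8167605719974
shift cm [-13.28  17.    20.27] | 29.6 rot [-0.001  0.001 -0.014] | 1.0 deg
```

View pics/wrist1.png

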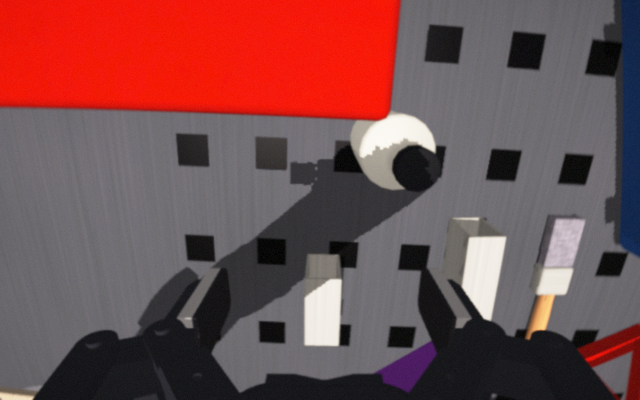

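The wrist view shows the spray (395,150), the offcut (322,310) and the long tube (475,270) ahead-right. The arm covers about 20 mm per row. Continue to above the tube.

>>> carry_out(
  series=[
    [[-2.7,3.4,0,0,0,0,8.5],[-5.4,6.8,0,0,0,0,8.5],[-8,10.2,0,0,0,0,8.5],[-10.7,13.6,3,0,0,0,8.5],[-13.3,17,6,0,0,-0.014,8.5]],
  ],
)

```text
clock: 1.45
eef_pos: [573.2, 368.6, 192.7]
tool_rot: [3.138, -0.002, 1.635]
force: [-0.4, 0.4, -0.3]
width: 85.2
```

```bash
python3 snap.py wrist 2; python3 -c "
from h import *
from cell import *
plan(read_state(),[586.5,356.6,34],down(1.628))
d=load('wrist2')
print(w2px(d,[[586.5+a*.057*1+b*.998, 356.6-a*.998+b*.057,60] for a,b in [(-70,-20),(70,-20),(70,20),(-70,20)]]))"
```

```text
1.45 [573.2 368.6 192.7] [ 3.138e+00 -2.000e-03  1.635e+00] [-0.79  0.73  0.32  1.47 -0.26  0.98 -0.34] [-0.4  0.4 -0.3] 85.24628210776048
shift cm [-0.17  0.89 15.25] | 15.3 rot [ 0.001  0.009 -0.001] | 1.0 deg
[[314.38677912 125.14583795]
 [314.80774521 277.7885256 ]
 [357.36549701 277.89612212]
 [363.87548316 125.49139397]]
```

View pics/wrist2.png

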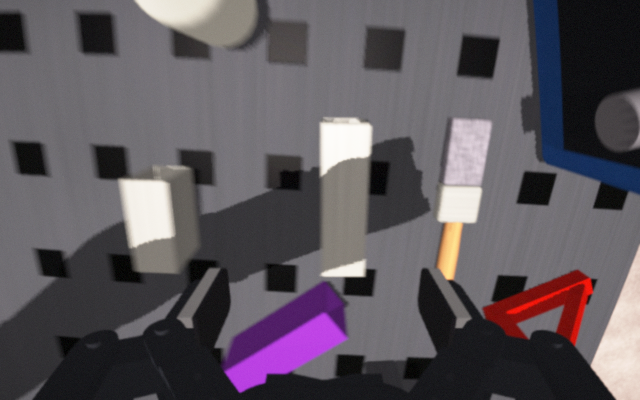

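The tube top is at (320..372,122..276), about 7 px from the prediction; the arm was still moving. I'll settle and compare again.

>>> carry_out(
  series=[
    [[0,0,3,0,0,0,8.5],[0,0,6,0,0,0,8.5],[0,0,6,0,0,0,8.5]],
  ],
)

```text
clock: 1.75
eef_pos: [566.1, 367.5, 125.2]
tool_rot: [-3.131, 0.005, 1.634]
force: [-1.0, -0.8, -1.1]
width: 85.4
```

```bash
python3 snap.py wrist 3; python3 -c "
from h import *
from cell import *
plan(read_state(),[586.5,356.6,34],down(1.628))
d=load('wrist3')
print(w2px(d,[[586.5+a*.057*1+b*.998, 356.6-a*.998+b*.057,60] for a,b in [(-70,-20),(70,-20),(70,20),(-70,20)]]))"
```

```text
1.75 [566.1 367.5 125.2] [-3.131  0.005  1.634] [-0.78  0.81  0.3   1.53 -0.28  0.86 -0.32] [-1.  -0.8 -1.1] 85.40316063091169
shift cm [-1.29  1.88  9.41] | 9.7 rot [-0.007  0.003  0.007] | 1.0 deg
[[324.8980007  133.24241476]
 [323.67635197 322.89232817]
 [376.9374955  323.34786982]
 [390.13389845 133.83839595]]
```

View pics/wrist3.png

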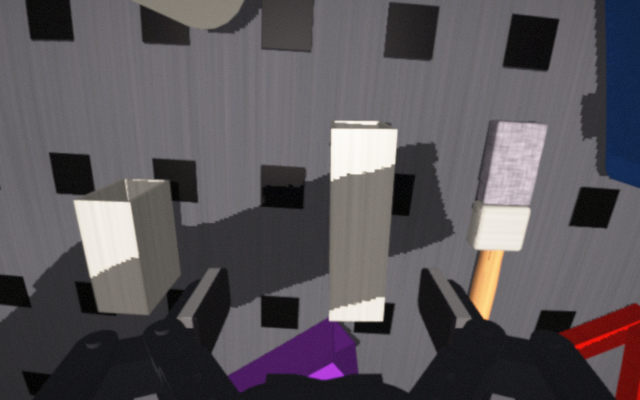

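Corners are at (331,128),(330,321),(384,320),(396,128), so the tube is about 3 mm farther in x; I'll use (589,358). Descend.

```bash
python3 -c "
from h import *
from cell import *
plan(read_state(),[589,358,34],down(1.628))"
```

```text
shift cm [-1.17  2.14  9.41] | 9.7 rot [-0.007  0.003  0.007] | 1.0 deg
```

>>> carry_out(
  series=[
    [[-1.1,2.1,0.5,-0.007,0.003,0.007,8.5],[-1.1,2.1,2.5,-0.007,0.003,0.007,8.5],[-1.1,2.1,4.5,-0.007,0.003,0.007,8.5],[-1.1,2.1,5.0,-0.007,0.003,0.007,8.5]],
  ],
)

```text
clock: 2.13
eef_pos: [591.1, 360.0, 80.8]
tool_rot: [3.137, -0.002, 1.628]
force: [-0.9, -0.9, 0.6]
width: 85.3
```

```bash
python3 -c "
from h import *
from cell import *
plan(read_state(),[589,358,34],down(1.628))"
```

```text
shift cm [-0.2  -0.25  4.68] | 4.7 rot [ 0.005 -0.002 -0.   ] | 0.0 deg
```

>>> carry_out(
  series=[
    [[-0.2,-0.2,2,0,0,0,8.5],[-0.2,-0.2,4,0,0,0,8.5],[-0.2,-0.2,4.6,0,0,0,8.5],[-0.2,-0.2,4.6,0,0,0,8.5]],
  ],
)

```text
clock: 2.47
eef_pos: [589.5, 358.5, 35.3]
tool_rot: [3.136, -0.003, 1.628]
force: [0.3, 0.3, -0.0]
width: 85.0
```

>>> carry_out(
  series=[
    [[0,0,0,0,0,0,3],[0,0,0,0,0,0,3],[0,0,0,0,0,0,3],[0,0,0,0,0,0,3],[0,0,0,0,0,0,3]],
  ],
)

```text
clock: 2.88
eef_pos: [591.0, 358.8, 37.1]
tool_rot: [3.133, -0.004, 1.627]
force: [-0.6, 0.2, 7.4]
width: 38.9
```

```bash
python3 snap.py wrist 4
```

```text
2.8833 [591.  358.8  37.1] [ 3.133 -0.004  1.627] [-0.73  0.93  0.26  1.54 -0.32  0.71 -0.27] [-0.6  0.2  7.4] 38.94899099942824
```

View pics/wrist4.png

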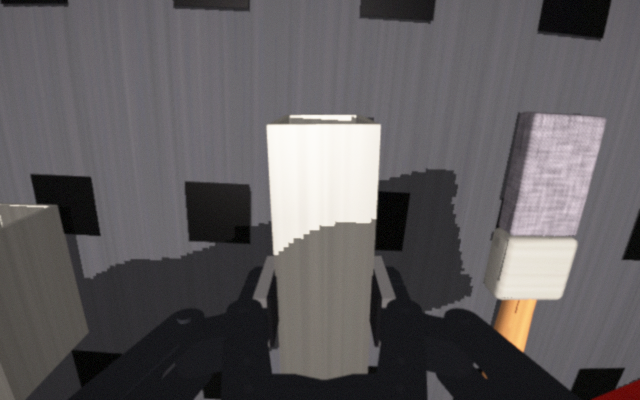

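Tube gripped: width 38.9, both pads on its sides, tip at z 37. Lift.

>>> carry_out(
  series=[
    [[0,0,-2,0,0,0,3],[0,0,-5,0,0,0,3],[0,0,-8,0,0,0,3],[0,0,-11,0,0,-0.06,3],[0,0,-12,0,0,-0.15,3]],
  ],
)

```text
clock: 3.35
eef_pos: [591.2, 358.4, 159.5]
tool_rot: [3.129, -0.003, 1.78]
force: [1.4, 0.8, -5.0]
width: 38.8
```

```bash
python3 -c "
from h import *
from cell import *
s=read_state();print(s['width'],s['force'].round(1))
print(fx(-35,115,0))
plan(s,fx(-35,115,155),down(FY+np.pi))"
```

```text
38.78251216209857 [ 1.4  0.8 -5. ]
[461.87483512   9.63449568   0.        ]
shift cm [-31.44 -19.89   0.1 ] | 37.2 rot [ 0.012  0.007 -1.483] | 85.0 deg
```

>>> carry_out(
  series=[
    [[-2.1,-1.3,0,0,0,-0.1,3],[-4.2,-2.6,0,0,0,-0.2,3],[-6.3,-4,0,0,0,-0.3,3],[-8.4,-5.3,0,0,0,-0.4,3],[-10.5,-6.6,0,0,0,-0.5,3]],
  ],
)

```text
clock: 3.77
eef_pos: [544.8, 239.9, 154.0]
tool_rot: [3.137, 0.001, 2.282]
force: [0.1, -0.3, -6.1]
width: 39.1
```

```bash
python3 -c "
from h import *
from cell import *
s=read_state();print(s['width'],s['force'].round(1),s['qpos'].round(2))
plan(s,fx(-35,115,155),down(FY+np.pi))"
```

```text
39.127435926858645 [ 0.1 -0.3 -6.1] [-0.53  0.64  0.11  1.76 -0.1   0.74  0.34]
shift cm [-12.03 -21.31  -0.19] | 24.5 rot [ 0.004  0.004 -0.981] | 56.0 deg
```

>>> carry_out(
  series=[
    [[-1.2,-2.1,0,0,0,-0.1,3],[-2.4,-4.2,0,0,0,-0.2,3],[-3.6,-6.4,0,0,0,-0.3,3],[-4.8,-8.5,0,0,0,-0.4,3],[-6,-10.6,0,0,0,-0.5,3]],
  ],
)

```text
clock: 4.18
eef_pos: [503.3, 125.5, 153.6]
tool_rot: [3.137, 0.004, 2.782]
force: [0.4, -0.4, -5.9]
width: 38.7
```

```bash
python3 -c "
from h import *
from cell import *
s=read_state();print(s['width'],s['force'].round(1),s['qpos'].round(2))
plan(s,fx(-35,115,155),down(FY+np.pi))"
```

```text
38.702715744010874 [ 0.4 -0.4 -5.9] [-0.27  0.55 -0.04  1.96  0.04  0.62  0.88]
shift cm [ -0.2  -12.3   -0.19] | 12.3 rot [ 0.003  0.005 -0.481] | 28.0 deg
```

>>> carry_out(
  series=[
    [[0,-2.4,0,0,0,-0.1,3],[-0.1,-4.8,0,0,0,-0.2,3],[-0.1,-7.2,0,0,0,-0.3,3],[-0.2,-9.8,-0.1,0,0,-0.4,3],[-0.2,-12.2,-0.2,0,0,-0.48,3]],
  ],
)

```text
clock: 4.6
eef_pos: [461.7, 10.6, 155.1]
tool_rot: [3.14, 0.005, -3.022]
force: [0.2, -0.3, -5.3]
width: 38.6
```

>>> carry_out(
  series=[
    [[0,0,0,0,0,0,3],[0,0,0,0,0,0,3]],
  ],
)

```text
clock: 4.77
eef_pos: [461.8, 10.1, 155.1]
tool_rot: [3.14, 0.005, -3.031]
force: [1.3, 0.5, -6.6]
width: 39.0
```

```bash
python3 snap.py wrist 5;python3 snap.py scene 5; python3 snap.py top 5; python3 -c "
from h import *
from cell import *
s=read_state();print(s['width'],s['force'].round(1),s['qpos'].round(2))
plan(s,fx(-35,115,50),down(FY+np.pi))
d=load('scene5'); crop(d['img'],190,140,390,290,4,'s5.png')
d=load('top5'); crop(d['img'],260,130,450,270,4,'t5.png')"
```

```text
4.7667 [461.8  10.1 155.1] [ 3.14   0.005 -3.031] [ 0.06  0.49 -0.2   2.11  0.17  0.56  1.42] [ 1.3  0.5 -6.6] 39.04601581010831
4.8167 [462.7  11.7 155.3] [ 3.139  0.007 -3.029] [ 0.06  0.49 -0.2   2.1   0.17  0.56  1.42] [ 1.5  1.  -5.5] 39.018235126459444
4.8667 [463.2  12.6 155.4] [ 3.139  0.007 -3.027] [ 0.06  0.49 -0.2   2.1   0.17  0.56  1.42] [ 0.5  0.2 -5.3] 38.89785047778589
38.787314805585964 [-0.4  0.3 -5.7] [ 0.06  0.49 -0.2   2.1   0.17  0.56  1.42]
shift cm [ 0.26 -0.37 10.54] | 10.5 rot [ 0.003  0.007 -0.005] | 1.0 deg
```

View pics/wrist5.png

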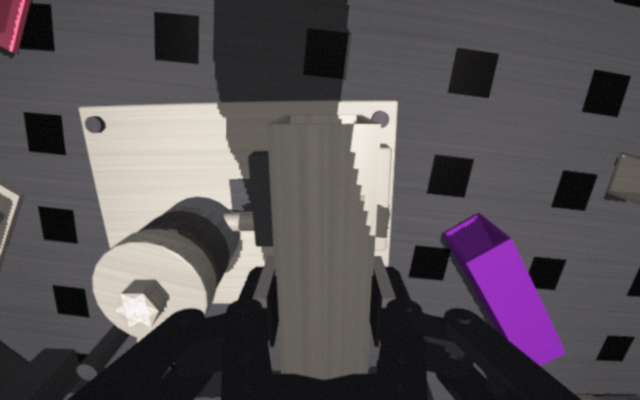

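View pics/s5.png

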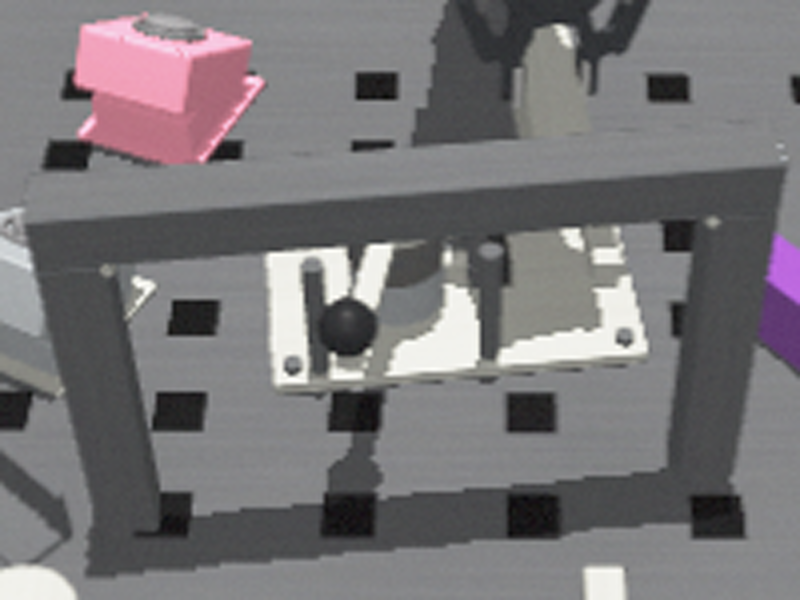

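View pics/t5.png

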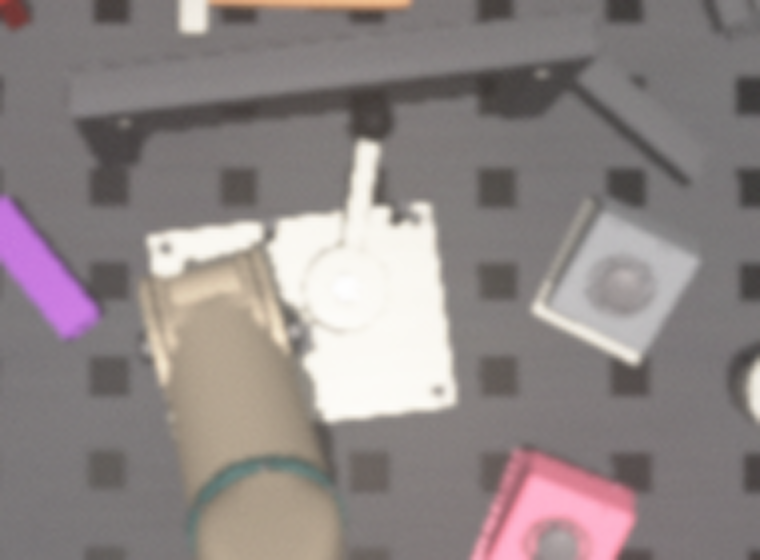

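The tube hangs over the bed: in the wrist view the pad (250–270,150–245) and fence (≈385,150–240) lie either side. I'll check the fixture pose against this view.

```bash
python3 -c "
from h import *
d=load('wrist5')
for n,p in dict(padfar=(-75,85,36),padnear=(5,85,36),fenceR=(-75,145,36),plateTL=(-115,-95,12),plateTR=(-115,175,12),nut=(0,0,132)).items(): print(n,w2px(d,fx(*p)).round(0))
crop(d['img'],220,90,420,260,4,'w5.png')"
```

```text
padfar [[284. 148.]]
padnear [[288. 242.]]
fenceR [[361. 147.]]
plateTL [[ 73. 101.]]
plateTR [[395.  94.]]
nut [[130. 303.]]
```

View pics/w5.png

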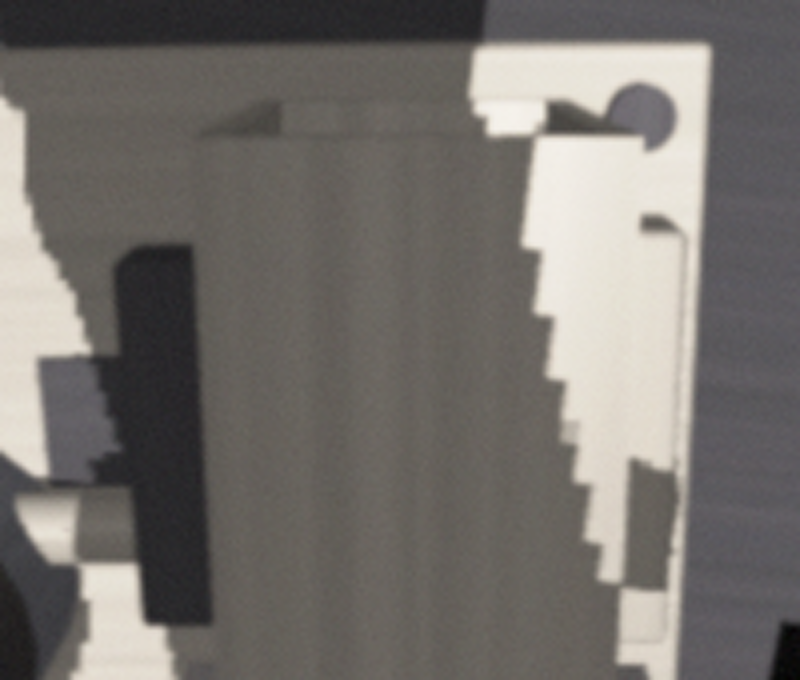

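```bash
python3 -c "
from h import *
d=load('wrist5')
f=lambda u,v,z:w2f(px2w(d,220+u/4,90+v/4,zw=z)).round(1)
print('tube top L,R',f(200,137,178),f(645,137,178))
print('plate TL(-115,-95),TR (-115,175)',w2f(px2w(d,79,107,zw=12)).round(1),f(710,44,12))
print('pad outer far top?',f(118,262,36),f(145,622,36),'fence outer top far (?,167,36)',f(685,235,36))
print('nut 0,0',w2f(px2w(d,138,308,zw=132)))
"
```

```text
tube top L,R [-106.3   97.5  178. ] [-105.8  136.5  178. ]
plate TL(-115,-95),TR (-115,175) [-109.7  -90.6   12. ] [-109.2  177.2   12. ]
pad outer far top? [-69.8  57.5  36. ] [ 8.4 56.9 36. ] fence outer top far (?,167,36) [-73.8 169.1  36. ]
nut 0,0 [  3.28055725   4.00412843 132.        ]
```

Relative to the fixture in the same picture, the tube sits at y≈114, x≈−41: well within the bed. Lower it, with x shifted 4 mm.

>>> carry_out(
  series=[
    [[-0.2,-0.1,2.5,0,0.007,0,3],[-0.2,-0.1,5,0,0.007,0,3],[-0.2,-0.1,7,0,0.007,0,3],[-0.2,-0.1,8.5,0,0.007,0,3],[-0.2,-0.1,9,0,0.007,0,3]],
  ],
)

```text
clock: 5.33
eef_pos: [464.9, 13.1, 63.4]
tool_rot: [3.139, -0.003, -3.024]
force: [0.1, 0.4, -6.0]
width: 38.5
```

```bash
python3 snap.py wrist 6; python3 -c "
from h import *
from cell import *
s=read_state();print(s['eef_pos'],s['width'],s['force'].round(1),s['qpos'].round(2))
plan(s,fx(-35,115,49),down(FY+np.pi))
d=load('wrist6')"
```

```text
5.3333 [464.9  13.1  63.4] [ 3.139e+00 -3.000e-03 -3.024e+00] [ 0.    0.67 -0.13  2.15  0.23  0.34  1.37] [ 0.1  0.4 -6. ] 38.50891784507554
[464.95087852  13.04404504  63.62065577] 38.902036409928336 [-0.2  0.7 -6.4] [ 0.    0.67 -0.13  2.15  0.23  0.34  1.37]
shift cm [ 0.34 -0.31  1.46] | 1.5 rot [ 0.003 -0.003 -0.004] | 0.0 deg
```

View pics/wrist6.png

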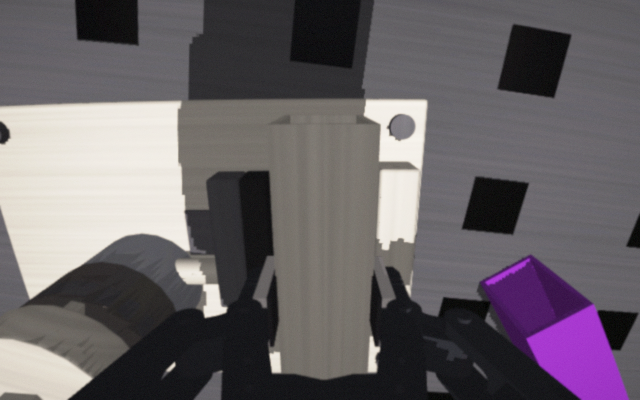

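Tube is nicely between pad and fence, 14 mm above the bed. Lower slowly.

>>> carry_out(
  series=[
    [[0,0,0.5,0,0,0,3],[0,0,1,0,0,0,3],[0,0,1.3,0,0,0,3],[0,0,1.4,0,0,0,3],[0,0,1.4,0,0,0,3]],
  ],
)

```text
clock: 5.8
eef_pos: [465.9, 11.9, 51.7]
tool_rot: [3.139, 0.001, -3.026]
force: [-0.5, -0.4, -4.5]
width: 38.7
```

>>> carry_out(
  series=[
    [[0,0,0.1,0,0,0,3],[0,0,0.25,0,0,0,3],[0,0,0.3,0,0,0,3],[0,0,0.3,0,0,0,3]],
  ],
)

```text
clock: 6.13
eef_pos: [466.3, 11.9, 49.1]
tool_rot: [3.139, 0.001, -3.027]
force: [-0.1, 0.0, 2.9]
width: 38.9
```

Contact (the force changed from −6 to +3 N). Release partway, then fully.

>>> carry_out(
  series=[
    [[0,0,0,0,0,0,5.5],[0,0,0,0,0,0,6.5],[0,0,0,0,0,0,6.5],[0,0,0,0,0,0,6.5],[0,0,0,0,0,0,6.5]],
  ],
)

```text
clock: 6.55
eef_pos: [465.9, 12.0, 48.5]
tool_rot: [3.139, 0.0, -3.026]
force: [-0.5, -0.7, 0.2]
width: 65.0
```

>>> carry_out(
  series=[
    [[0,0,-1,0,0,0,6.5],[0,0,-3,0,0,0,6.5],[0,0,-5,0,0,0,6.5],[0,0,-8,0,0,0,6.5],[0,0,-11,0,0,0,6.5]],
  ],
)

```text
clock: 6.97
eef_pos: [465.0, 11.6, 159.2]
tool_rot: [3.139, -0.002, -3.026]
force: [-0.4, 0.6, -0.2]
width: 65.1
```

```bash
python3 snap.py wrist 7
```

```text
6.9667 [465.   11.6 159.2] [ 3.139e+00 -2.000e-03 -3.026e+00] [ 0.07  0.49 -0.21  2.09  0.18  0.58  1.42] [-0.4  0.6 -0.2] 65.08501729832003
```

View pics/wrist7.png

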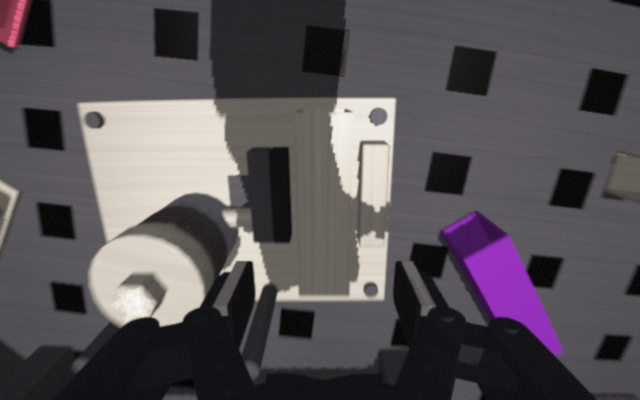

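The tube lies straight between pad and fence (columns 295–360), clear of the fingers. Now the ball: measure it from the scene camera and plan the tilted pre-grasp.

```bash
python3 -c "
from h import *
from cell import *
d=load('scene5')
B=px2w(d,190+348/4,140+326/4,zw=135); print('ball',B.round(1),w2f(B).round(1),'r',np.hypot(*w2f(B)[:2]),'ang',-np.arctan2(w2f(B)[1],w2f(B)[0]), 'depth based',px2w(d,277,221).round(0))
for a in (0.24,): B=fx(150*np.cos(a),-150*np.sin(a),135); print(B)
s=read_state(); rot=down(FY+np.pi,-0.7); a=rot.apply([0,0,1]); print(a)
plan(s,B-100*a,rot)"
```

```text
ball [ 662.6 -118.4  135. ] [148.8 -36.3 135. ] r 153.17858379267915 ang 0.23956156479621807 depth based [ 675. -117.  150.]
[ 659.43917775 -118.10790084  135.        ]
[ 0.63950744  0.07776027 -0.76484219]
shift cm [-11.07 -15.14  -4.67] | 19.3 rot [-0.    -0.692 -0.006] | 40.0 deg
```

>>> carry_out(
  series=[
    [[-1,-1,-2,0,-0.1,0,6.5],[-2.5,-3,-4,0,-0.2,0,6.5],[-4,-5,-6,0,-0.3,0,6.5],[-5.5,-7,-6.5,0,-0.4,0,6.5],[-7,-9,-6.5,0,-0.5,0,6.5]],
  ],
)

```text
clock: 7.43
eef_pos: [524.2, -58.0, 217.9]
tool_rot: [-3.126, 0.374, -3.028]
force: [-0.9, -0.1, -0.5]
width: 64.9
```

```bash
python3 -c "
from h import *
from cell import *
s=read_state(); print(s['qpos'].round(2)); rot=down(FY+np.pi,-0.7); a=rot.apply([0,0,1]); 
B=fx(150*np.cos(.24),-150*np.sin(.24),135)
plan(s,B-100*a,rot)"
```

```text
[ 0.47  0.38 -0.49  2.2   0.53  0.26  1.23]
shift cm [-5.64 -7.5   3.02] | 9.9 rot [-0.019 -0.326 -0.004] | 19.0 deg
```

q6 is nearing its lower limit (0.23), so I'll proceed cautiously and watch it. As the arm extends it should recover.

>>> carry_out(
  series=[
    [[-1,-1.5,0.5,0,-0.03,0,6.5],[-2,-3,1,0,-0.07,0,6.5],[-3,-4.5,1.5,0,-0.12,0,6.5],[-4.3,-6,2.2,0,-0.18,0,6.5],[-5.6,-7.5,3,0,-0.24,0,6.5]],
  ],
)

```text
clock: 7.85
eef_pos: [563.3, -104.8, 205.8]
tool_rot: [-3.113, 0.487, -3.017]
force: [-0.3, -0.4, -0.4]
width: 64.9
```

```bash
python3 -c "
from h import *
from cell import *
s=read_state(); print(s['qpos'].round(2)); rot=down(FY+np.pi,-0.7); a=rot.apply([0,0,1]); 
B=fx(150*np.cos(.24),-150*np.sin(.24),135)
plan(s,B-100*a,rot)"
```

```text
[ 0.76  0.51 -0.77  2.19  1.32  0.26  0.58]
shift cm [-2.86 -2.47  0.94] | 3.9 rot [-0.026 -0.213  0.006] | 12.0 deg
```

The wrist is close to its straight position (q6 at limit), with q5 swinging. Before going on I'll fit a kinematic model from the recorded states, to know which postures are reachable.

```bash
cat > kin.py <<'E'
import numpy as np
from scipy.spatial.transform import Rotation as R
from scipy.optimize import least_squares
import itertools
data=[([-1.25478675,0.6293221,0.03846093,1.51838109,-0.02699286,0.99632607,-0.01999343],[241.9,602.6,230.4],[-3.1397,0,2.7598]),
([-1.12,.62,.35,1.57,-.24,1.,-.65],[411.2,482,236.7],[-3.141,.001,1.614]),
([-.79,.73,.32,1.47,-.26,.98,-.34],[573.2,368.6,192.7],[3.138,-.002,1.635]),
([-.73,.93,.26,1.54,-.32,.71,-.27],[591,358.8,37.1],[3.133,-.004,1.627]),
([.06,.49,-.2,2.11,.17,.56,1.42],[461.8,10.1,155.1],[3.14,.005,-3.031]),
([0,.67,-.13,2.15,.23,.34,1.37],[464.9,13.1,63.4],[3.139,-.003,-3.024]),
([.47,.38,-.49,2.2,.53,.26,1.23],[524.2,-58,217.9],[-3.126,.374,-3.028]),
([.76,.51,-.77,2.19,1.32,.26,.58],[563.3,-104.8,205.8],[-3.113,.487,-3.017])]
def fk(q,p,sg):
    h,L1,L2,L3,a1,a2,a3,off1,off7=p
    M=np.eye(3);t=np.zeros(3)
    def rz(a):return R.from_rotvec([0,0,a]).as_matrix()
    def ry(a):return R.from_rotvec([0,a,0]).as_matrix()
    M=rz(sg[0]*q[0]+off1); t=np.array([0,0,h])
    M=M@ry(q[1])@rz(sg[1]*q[2]); t=t+M@[a1,0,L1]
    M=M@ry(q[3])@rz(sg[2]*q[4]); t=t+M@[a2,0,L2]
    M=M@ry(q[5])@rz(sg[3]*q[6]+off7); t=t+M@[a3*0,0,L3]
    return t,M
def res(p,sg):
    r=[]
    for q,t,e in data:
        a,M=fk(q,p,sg); r+=list((a-t)/1.0)
        r+=list(100*(M-R.from_euler('xyz',e).as_matrix()).ravel())
    return np.array(r)
if __name__=="__main__":
    best=None
    for sg in itertools.product([1,-1],repeat=4):
        for o7 in (0,1.57,3.14,-1.57):
            f=least_squares(res,[300,350,350,250,0,0,0,0,o7],args=(sg,))
            if best is None or f.cost<best[0]: best=(f.cost,sg,f.x)
    print(best[0],best[1],best[2].round(2).tolist()); print(res(best[2],best[1]).reshape(-1,12)[:,:3].round(1))
    np.savez("kin.npz",p=best[2],sg=best[1])
E
python3 kin.py
```

```text
121.55251838087814 (-1, -1, -1, -1) [317.47, 568.42, 386.72, 344.43, -12.21, -4.57, 8243.74, -0.05, 1.52]
[[ 3.4 -0.   2.4]
 [-2.9 -1.6 -1.4]
 [ 1.6 -0.8  0.9]
 [ 3.4 -2.9 -4.1]
 [-4.6  6.3 -0.7]
 [ 2.1  7.4 -1. ]
 [-0.9  1.9 -0.1]
 [-0.5 -2.9  4. ]]
```

The model fits within a few mm. Now list the IK postures for the ball arc with both camera sides, and for the key press.

```bash
cat > ik.py <<'E'
from kin import *
from h import fx,FY,down
k=np.load("kin.npz"); P=k["p"]; SG=k["sg"]
lo=np.array([-3.06,-.37,-1.25,.18,-1.1,.23,-2.94]);hi=np.array([3.06,2.12,1.32,2.47,4.24,1.98,2.94])
def ik(pos,rot,seed):
    Rt=rot.as_matrix()
    def f(q):
        t,M=fk(q,P,SG); return np.r_[(t-pos)/5,60*(R.from_matrix(M.T@Rt).as_rotvec())/5,.02*(q-seed)]
    s=least_squares(f,np.clip(seed,lo+.01,hi-.01),bounds=(lo,hi))
    t,M=fk(s.x,P,SG); return s.x,np.linalg.norm(t-pos),np.linalg.norm(R.from_matrix(M.T@Rt).as_rotvec())
if __name__=="__main__":
    rng=np.random.default_rng(0)
    for tilt in (.55,.7):
      for yo in (np.pi,0):
        sols=[]
        for th in (-.55,0,.55):
            B=fx(150*np.cos(th),-150*np.sin(th),135); rot=down(FY+yo,-tilt if yo>1 else tilt); a=rot.apply([0,0,1])
            out=[]
            for i in range(30):
                q,e,r=ik(B+14*a,rot,rng.uniform(lo,hi))
                if e<2 and r<.02: out.append(q)
            print("tilt",tilt,"yaw",round(yo,1),"th",th,len(out))
            seen=[]
            for q in out:
                m=np.min(np.minimum(q-lo,hi-q))
                if all(np.abs(q-x).max()>.4 for x in seen) and len(seen)<6: seen.append(q); print("   ",q.round(2),"margin",round(m,2))
E
python3 ik.py
```

```text
tilt 0.55 yaw 3.1 th -0.55 12
    [ 0.32  0.68 -0.46  2.16  2.41  0.26 -0.65] margin 0.03
    [-0.14  0.65  0.22  2.16  3.97  0.3  -2.32] margin 0.07
    [ 0.71  1.04 -1.25  2.16  1.9   0.88  0.04] margin 0.0
tilt 0.55 yaw 3.1 th 0 15
    [ 0.8   0.99 -1.13  2.06  1.83  0.67  0.24] margin 0.12
    [ 0.11  0.67  0.06  2.05  4.22  0.23 -2.42] margin 0.0
    [ 0.54  0.75 -0.59  2.05  2.06  0.23 -0.13] margin 0.0
tilt 0.55 yaw 3.1 th 0.55 17
    [ 0.77  0.8  -0.71  2.03  1.83  0.23  0.27] margin 0.0
    [ 0.96  1.   -1.14  2.03  1.75  0.61  0.46] margin 0.11
tilt 0.55 yaw 0 th -0.55 13
    [ 0.3   0.68 -0.43  2.16  2.46  0.25  2.44] margin 0.02
    [-0.03  0.64  0.05  2.15  3.71  0.23  1.11] margin 0.0
    [-0.24  0.67  0.36  2.16  4.12  0.37  0.65] margin 0.12
tilt 0.55 yaw 0 th 0 18
    [ 0.54  0.75 -0.58  2.06  2.13  0.23  2.94] margin 0.0
    [0.11 0.67 0.06 2.05 4.22 0.23 0.72] margin 0.0
    [ 0.84  1.07 -1.25  2.06  1.82  0.8  -2.85] margin 0.0
tilt 0.55 yaw 0 th 0.55 8
    [ 1.    1.08 -1.25  2.03  1.75  0.73 -2.65] margin 0.0
    [ 0.77  0.8  -0.71  2.03  1.83  0.23 -2.87] margi
[... 1001 characters left out ...]
0.2
tilt 0.7 yaw 0 th 0 15
    [-0.5   1.12  1.25  2.16  4.22  1.27  0.38] margin 0.02
    [ 0.47  0.74 -0.42  2.16  3.09  0.37  1.99] margin 0.14
    [-0.15  0.76  0.51  2.16  4.05  0.68  0.82] margin 0.19
    [ 0.65  0.82 -0.72  2.16  2.62  0.44  2.54] margin 0.21
    [ 0.79  0.96 -1.01  2.16  2.3   0.61  2.94] margin 0.0
    [0.13 0.7  0.07 2.16 3.76 0.47 1.21] margin 0.24
tilt 0.7 yaw 0 th 0.55 22
    [-0.08  0.82  0.69  2.13  4.24  0.86  0.73] margin 0.0
    [ 1.04  1.12 -1.25  2.13  2.1   0.7  -2.91] margin 0.0
    [-0.34  1.18  1.32  2.14  4.24  1.44  0.44] margin 0.0
    [ 0.91  0.91 -0.9   2.13  2.41  0.41  2.94] margin 0.0
    [ 0.67  0.76 -0.48  2.12  3.27  0.29  1.97] margin 0.06
```

Tilt around 0.75 with q5≈2.3–2.8 gives the best margins, and the arm is already heading to that posture. Continue tilting.

```bash
python3 -c "
from h import *
from cell import *
s=read_state(); rot=down(FY+np.pi,-0.75); a=rot.apply([0,0,1]); 
B=fx(150*np.cos(.24),-150*np.sin(.24),135)
plan(s,B-80*a,rot)"
```

```text
shift cm [-2.9  -2.41  2.99] | 4.8 rot [-0.026 -0.263  0.007] | 15.0 deg
```

>>> carry_out(
  series=[
    [[-0.5,-0.5,0,0,-0.05,0,6.5],[-1,-1,0,-0.01,-0.1,0,6.5],[-1.5,-1.5,0,-0.02,-0.15,0,6.5],[-2.2,-2,0,-0.026,-0.2,0,6.5],[-2.9,-2.4,0,-0.026,-0.26,0,6.5]],
  ],
)

```text
clock: 8.27
eef_pos: [591.6, -124.6, 220.8]
tool_rot: [-3.133, 0.746, -3.008]
force: [-0.4, 0.8, -3.9]
width: 65.2
```

>>> carry_out(
  series=[
    [[0,0,0,0,0,0,6.5],[0,0,0,0,0,0,6.5]],
  ],
)

```text
clock: 8.43
eef_pos: [588.8, -125.5, 216.6]
tool_rot: [3.14, 0.735, -3.018]
force: [0.8, 0.1, 0.2]
width: 65.1
```

```bash
python3 snap.py wrist 8; python3 snap.py scene 8; python3 -c "
from h import *
from cell import *
s=read_state(); rot=down(FY+np.pi,-0.75); a=rot.apply([0,0,1]); 
B=fx(150*np.cos(.24),-150*np.sin(.24),135)
plan(s,B-80*a,rot); d=load('wrist8'); print(w2px(d,[B,fx(0,0,132)]))
d=load('scene8'); crop(d['img'],190,120,390,270,4,'s8.png')"
```

```text
8.4333 [ 588.8 -125.5  216.6] [ 3.14   0.735 -3.018] [ 1.08  0.73 -1.14  2.3   2.23  0.45 -0.13] [0.8 0.1 0.2] 65.14902977950362
8.4833 [ 589.5 -125.   217.8] [-3.139  0.736 -3.014] [ 1.08  0.72 -1.14  2.29  2.23  0.45 -0.13] [ 0.5  0.2 -0.4] 64.67944287182145
shift cm [ 0.59 -0.19  2.88] | 2.9 rot [ 0.    -0.013  0.007] | 1.0 deg
[[321.95599902 198.82383275]
 [406.13227803  17.13117516]]
```

View pics/wrist8.png

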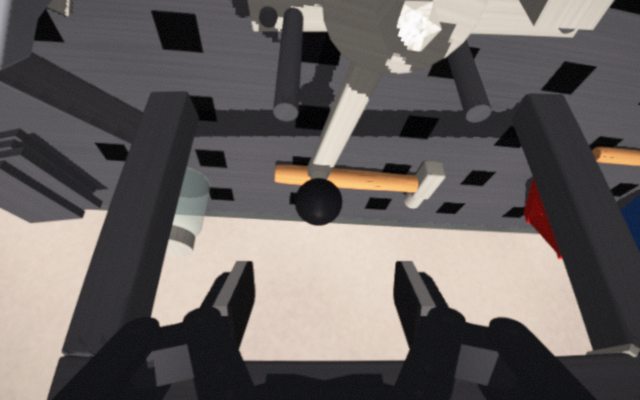

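View pics/s8.png

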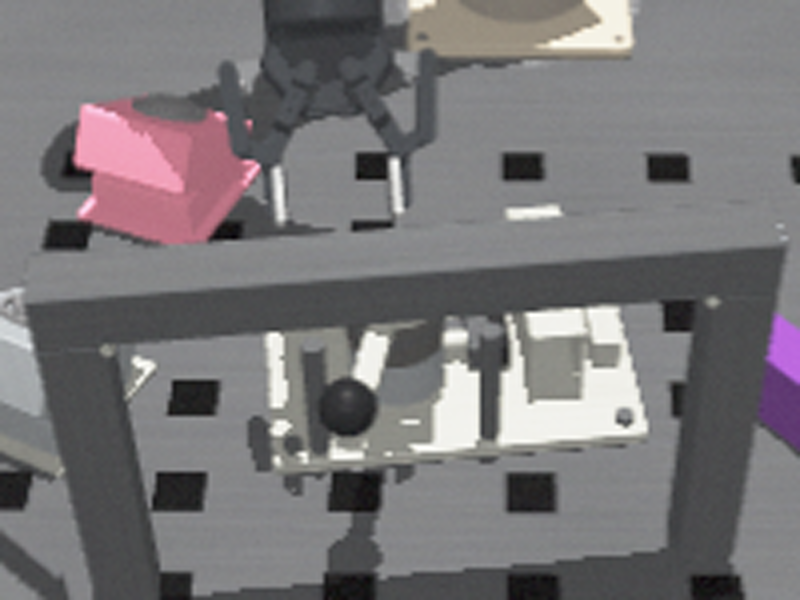

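Ball seen at (319,201), predicted (322,199): good agreement. The gripper is centred on it, below and short of the bar. Advance along the tool axis.

>>> carry_out(
  series=[
    [[0.6,-0.35,2,0,-0.01,0,6.5],[0.6,-0.35,4,0,-0.01,0,6.5],[0.6,-0.35,6,0,-0.01,0,6.5],[0.6,-0.35,8,0,-0.01,0,6.5],[0.6,-0.35,8.8,0,-0.01,0,6.5]],
  ],
)

```text
clock: 8.95
eef_pos: [647.0, -120.6, 149.5]
tool_rot: [-3.131, 0.748, -3.005]
force: [0.7, -0.2, 0.3]
width: 65.0
```

```bash
python3 snap.py wrist 9; python3 snap.py scene 9; python3 -c "
from h import *
from cell import *
s=read_state(); rot=down(FY+np.pi,-0.75); a=rot.apply([0,0,1]); 
B=fx(150*np.cos(.24),-150*np.sin(.24),135)
plan(s,B+14*a,rot); d=load('wrist9'); print(w2px(d,[B,fx(0,0,132)]))
d=load('scene9'); crop(d['img'],190,120,390,270,4,'s9.png')"
```

```text
8.95 [ 647.  -120.6  149.5] [-3.131  0.748 -3.005] [ 0.96  0.93 -1.08  2.22  2.34  0.61 -0.13] [ 0.7 -0.2  0.3] 65.01594068970047
9.0 [ 647.  -120.4  149.2] [-3.132  0.748 -3.006] [ 0.96  0.93 -1.08  2.22  2.34  0.61 -0.13] [ 1.  -0.4 -1.1] 64.8030746122118
shift cm [0.04 0.06 3.42] | 3.4 rot [ 0.001 -0.001  0.01 ] | 1.0 deg
[[325.55978573 251.32482641]
 [545.52287617 -73.71407372]]
```

View pics/wrist9.png

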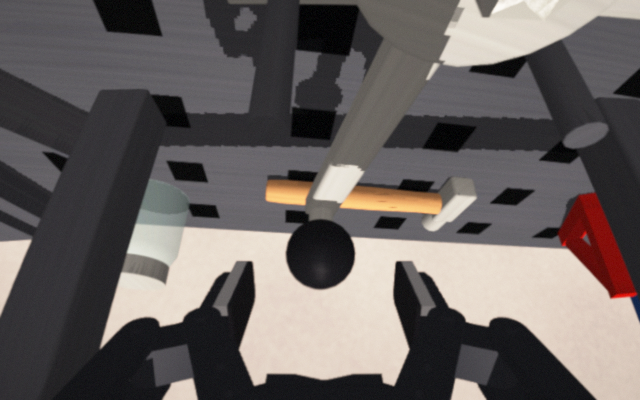

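View pics/s9.png

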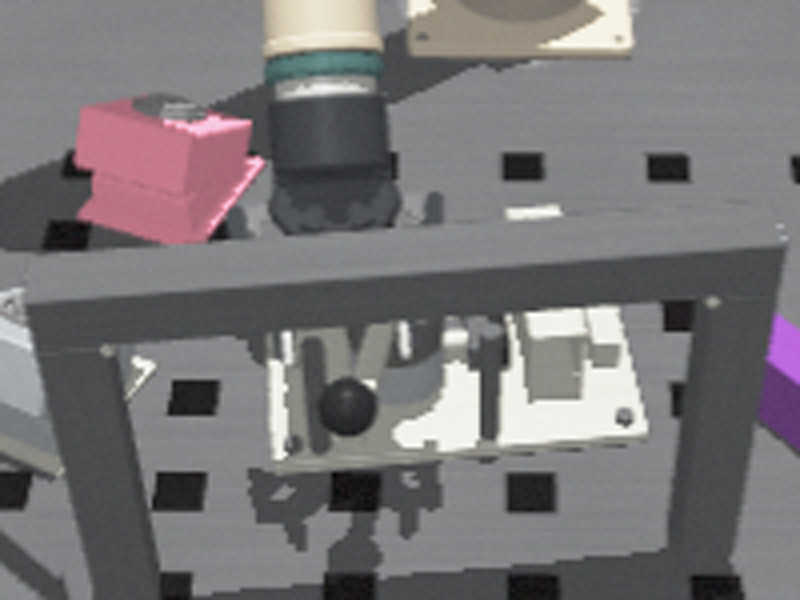

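Ball centred between the fingers at (320,254). Advance 3.4 cm and close loosely to 44 mm.

>>> carry_out(
  series=[
    [[0,-0.1,1.5,0,0,0,6.5],[0,-0.15,3,0,0,0,6.5],[0,-0.15,3.4,0,0,0,6.5],[0,-0.15,3.4,0,0,0,5],[0,-0.15,3.4,0,0,0,4.4]],
  ],
)

```text
clock: 9.47
eef_pos: [668.3, -120.0, 126.1]
tool_rot: [-3.134, 0.75, -3.008]
force: [-0.2, 0.8, 0.7]
width: 44.2
```

>>> carry_out(
  series=[
    [[0,0,0,0,0,0,4.4],[0,0,0,0,0,0,4.4]],
  ],
)

```text
clock: 9.63
eef_pos: [668.3, -120.4, 125.9]
tool_rot: [-3.134, 0.75, -3.009]
force: [-0.2, -0.5, 1.1]
width: 44.1
```

```bash
python3 snap.py wrist 10; python3 -c "
from h import *
from cell import *
s=read_state(); rot=down(FY+np.pi,-0.75); a=rot.apply([0,0,1]); 
print(w2f(s['eef_pos']-14*Ttool(s)[:3,2]))"
```

```text
9.6333 [ 668.3 -120.4  125.9] [-3.134  0.75  -3.009] [ 0.93  1.   -1.06  2.17  2.37  0.63 -0.12] [-0.2 -0.5  1.1] 44.07471231911532
[144.71629354 -39.11498556 136.02185136]
```

View pics/wrist10.png

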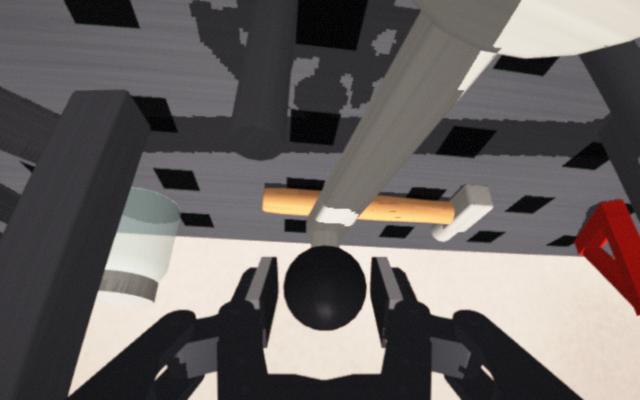

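The ball sits between the pads (285–367) with about 3 mm clearance each side. Work out arc rows for the swing.

```bash
cat > arc.py <<'E'
from h import *
from cell import *
import sys
def tgt(th,adv=14,tilt=.75):
    rot=down(FY+np.pi,-tilt); return fx(150*np.cos(th),-150*np.sin(th),135)+adv*rot.apply([0,0,1]),rot
if __name__=="__main__":
    s=read_state(); R0=R.from_euler('xyz',s["tool_rot"])
    b=w2f(s["eef_pos"]-14*R0.apply([0,0,1])); print("t",s["clock"],"ball~",b.round(1),"th",(-np.arctan2(b[1],b[0])).round(3),"r",np.hypot(b[0],b[1]).round(1),"F fix",w2f(s["force"]+FO).round(1),"q",s["qpos"].round(2),"w",s["width"].round(1))
    for th in map(float,sys.argv[1:]):
        p,rot=tgt(th); d=R0.inv().apply(p-s["eef_pos"])/10; w=(R0.inv()*rot).as_rotvec()
        print(th,d.round(2).tolist(),w.round(3).tolist())
E
python3 arc.py .33 .42 .5 .57
```

```text
Traceback (most recent call last):
  File "arc.py", line 8, in <module>
    b=w2f(s["eef_pos"]-14*R0.apply([0,0,1])); print("t",s["clock"],"ball~",b.round(1),"th",(-np.arctan2(b[1],b[0])).round(3),"r",np.hypot(b[0],b[1]).round(1),"F fix",w2f(s["force"]+FO).round(1),"q",s["qpos"].round(2),"w",s["width"].round(1))
                                                                                                                                                                                                                             ^^^^^^^^^^^^^^^^
AttributeError: 'float' object has no attribute 'round'
```

```bash
sed -i 's/s\["width"\].round(1)/round(s["width"],1)/' arc.py; python3 arc.py .33 .42 .5 .57
```

```text
t 9.6833 ball~ [144.7 -39.1 136. ] th 0.264 r 149.9 F fix [ 0.4 -1.3  0.5] q [ 0.93  1.   -1.06  2.17  2.37  0.63 -0.12] w 43.9
0.33 [0.28, -0.95, -0.12] [0.0, 0.0, 0.008]
0.42 [0.65, -2.2, -0.45] [0.0, 0.0, 0.008]
0.5 [1.05, -3.27, -0.82] [0.0, 0.0, 0.008]
0.57 [1.45, -4.17, -1.18] [0.0, 0.0, 0.008]
```

>>> carry_out(
  series=[
    [[0.28,-0.95,-0.12,0,0,0,4.4],[0.65,-2.2,-0.45,0,0,0,4.4],[1.05,-3.27,-0.82,0,0,0,4.4],[1.45,-4.17,-1.18,0,0,0,4.4],[1.45,-4.17,-1.18,0,0,0,4.4]],
  ],
)

```text
clock: 10.1
eef_pos: [654.1, -163.1, 124.1]
tool_rot: [-3.14, 0.75, -3.01]
force: [-1.5, 4.0, 2.0]
width: 44.3
```

```bash
python3 arc.py .57 .6 
```

```text
t 10.1 ball~ [125.5 -79.7 134.3] th 0.566 r 148.6 F fix [-1.   4.1  2. ] q [ 1.02  0.99 -1.04  2.16  2.4   0.54 -0.08] w 44.3
0.57 [-0.11, -0.13, 0.01] [0.006, -0.0, 0.008]
0.6 [0.08, -0.5, -0.16] [0.006, -0.0, 0.008]
```

>>> carry_out(
  series=[
    [[0.08,-0.3,-0.1,0,0,0,4.4],[0.08,-0.5,-0.16,0,0,0,4.4],[0.08,-0.5,-0.16,0,0,0,4.4]],
  ],
)

```text
clock: 10.35
eef_pos: [652.9, -163.4, 124.8]
tool_rot: [3.138, 0.75, -3.007]
force: [1.6, 11.4, -1.4]
width: 44.1
```

```bash
python3 arc.py .45 .3 .15 0 -.15 -.3 -.45 -.57 -.6; python3 snap.py wrist 11 
```

```text
t 10.35 ball~ [124.2 -80.1 135. ] th 0.573 r 147.7 F fix [ 2.9 11.1 -1.4] q [ 1.03  0.99 -1.04  2.16  2.4   0.53 -0.07] w 44.1
0.45 [-0.81, 1.44, 0.76] [0.013, -0.0, 0.01]
0.3 [-1.43, 3.52, 1.35] [0.013, -0.0, 0.01]
0.15 [-1.82, 5.7, 1.72] [0.013, -0.0, 0.01]
0.0 [-1.97, 7.94, 1.87] [0.013, -0.0, 0.01]
-0.15 [-1.87, 10.19, 1.78] [0.013, -0.0, 0.01]
-0.3 [-1.52, 12.39, 1.47] [0.013, -0.0, 0.01]
-0.45 [-0.94, 14.49, 0.94] [0.013, -0.0, 0.01]
-0.57 [-0.31, 16.08, 0.36] [0.013, -0.0, 0.01]
-0.6 [-0.14, 16.45, 0.2] [0.013, -0.0, 0.01]
10.35 [ 652.9 -163.4  124.8] [ 3.138  0.75  -3.007] [ 1.03  0.99 -1.04  2.16  2.4   0.53 -0.07] [ 1.6 11.4 -1.4] 44.147747939883274
```

View pics/wrist11.png

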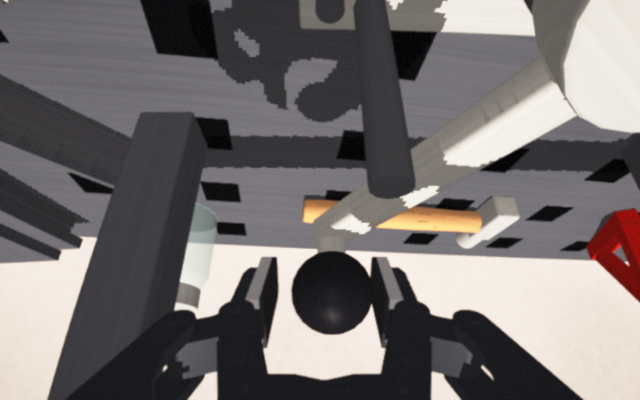

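Lever is against the +0.55 post (11 N). Now swing back.

>>> carry_out(
  series=[
    [[-0.81,1.8,0.76,0,0,0,4.4],[-1.43,3.7,1.35,0,0,0,4.4],[-1.82,5.8,1.72,0,0,0,4.4],[-1.97,8,1.87,0,0,0,4.4],[-1.87,10.2,1.78,0,0,0,4.4]],
  ],
)

```text
clock: 10.82
eef_pos: [668.2, -67.5, 124.1]
tool_rot: [-3.131, 0.751, -3.014]
force: [1.0, -0.1, -0.6]
width: 43.9
```

```bash
python3 arc.py -.15 -.3 -.45 -.57 -.6 
```

```text
t 10.8167 ball~ [151.   13.6 134.4] th -0.09 r 151.6 F fix [ 0.9 -0.3 -0.6] q [ 0.83  1.01 -1.1   2.22  2.35  0.76 -0.2 ] w 43.9
-0.15 [0.15, 0.89, -0.23] [-0.005, 0.001, 0.005]
-0.3 [0.5, 3.08, -0.59] [-0.005, 0.001, 0.005]
-0.45 [1.09, 5.17, -1.16] [-0.005, 0.001, 0.005]
-0.57 [1.73, 6.74, -1.77] [-0.005, 0.001, 0.005]
-0.6 [1.91, 7.12, -1.94] [-0.005, 0.001, 0.005]
```

>>> carry_out(
  series=[
    [[0.2,1.5,-0.3,0,0,0,4.4],[0.5,3.1,-0.59,0,0,0,4.4],[1.09,5.1,-1.16,0,0,0,4.4],[1.6,6.4,-1.65,0,0,0,4.4],[1.6,6.4,-1.65,0,0,0,4.4]],
  ],
)

```text
clock: 11.23
eef_pos: [634.6, -2.5, 124.5]
tool_rot: [-3.136, 0.749, -3.007]
force: [-0.4, 0.6, -0.1]
width: 44.4
```

```bash
python3 arc.py -.57 -.6 
```

```text
t 11.2333 ball~ [125.5  82.  134.8] th -0.579 r 149.9 F fix [-0.3  0.7 -0.1] q [ 0.71  1.02 -1.14  2.32  2.35  0.93 -0.33] w 44.4
-0.57 [-0.07, -0.12, 0.04] [0.003, -0.001, 0.01]
-0.6 [0.1, 0.26, -0.13] [0.003, -0.001, 0.01]
```

```bash
python3 snap.py wrist 12;  python3 arc.py -.57 -.45 -.3 -.15 0 
```

```text
11.2333 [634.6  -2.5 124.5] [-3.136  0.749 -3.007] [ 0.71  1.02 -1.14  2.32  2.35  0.93 -0.33] [-0.4  0.6 -0.1] 44.44680504477636
t 11.2833 ball~ [126.3  80.2 134.7] th -0.566 r 149.6 F fix [-0.6 -0.8 -0.2] q [ 0.71  1.02 -1.14  2.32  2.35  0.93 -0.33] w 43.7
-0.57 [-0.02, 0.07, -0.02] [0.001, -0.001, 0.009]
-0.45 [-0.65, -1.5, 0.58] [0.001, -0.001, 0.009]
-0.3 [-1.23, -3.6, 1.14] [0.001, -0.001, 0.009]
-0.15 [-1.58, -5.8, 1.48] [0.001, -0.001, 0.009]
0.0 [-1.69, -8.04, 1.59] [0.001, -0.001, 0.009]
```

View pics/wrist12.png

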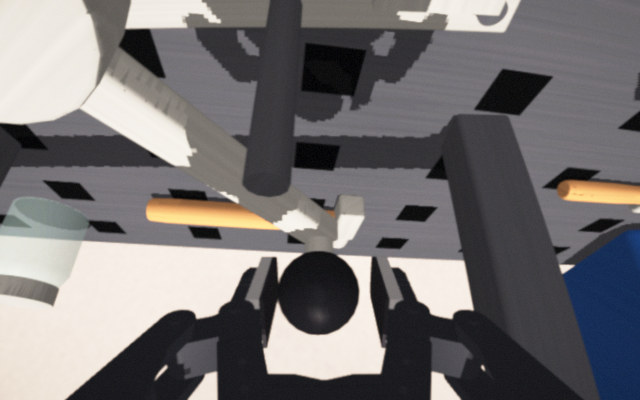

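Lever is close to the other post. Forward stroke.

>>> carry_out(
  series=[
    [[-0.4,-0.8,0.35,0,0,0,4.4],[-0.9,-2.4,0.85,0,0,0,4.4],[-1.3,-4.2,1.2,0,0,0,4.4],[-1.58,-6,1.48,0,0,0,4.4],[-1.69,-8,1.59,0,0,0,4.4]],
  ],
)

```text
clock: 11.7
eef_pos: [670.6, -83.0, 125.4]
tool_rot: [-3.135, 0.751, -3.011]
force: [0.8, 1.1, -0.3]
width: 44.0
```

```bash
python3 arc.py 0 .15 .3 .45 .57 .6 
```

```text
t 11.7 ball~ [151.5  -2.1 135.7] th 0.014 r 151.5 F fix [ 0.9  1.  -0.3] q [ 0.86  1.01 -1.08  2.2   2.36  0.71 -0.17] w 44.0
0.0 [0.15, 0.21, -0.05] [-0.001, 0.001, 0.007]
0.15 [0.29, -2.03, -0.17] [-0.001, 0.001, 0.007]
0.3 [0.67, -4.22, -0.51] [-0.001, 0.001, 0.007]
0.45 [1.29, -6.3, -1.07] [-0.001, 0.001, 0.007]
0.57 [1.94, -7.87, -1.67] [-0.001, 0.001, 0.007]
0.6 [2.12, -8.24, -1.84] [-0.001, 0.001, 0.007]
```

>>> carry_out(
  series=[
    [[0.29,-2,-0.17,0,0,0,4.4],[0.67,-4.2,-0.51,0,0,0,4.4],[1.29,-6.2,-1.07,0,0,0,4.4],[1.94,-7.8,-1.67,0,0,0,4.4],[2.05,-8.1,-1.8,0,0,0,4.4]],
  ],
)

```text
clock: 12.12
eef_pos: [651.4, -163.7, 124.9]
tool_rot: [3.14, 0.751, -3.011]
force: [4.7, 12.3, -4.6]
width: 44.1
```

```bash
python3 snap.py wrist 13;  python3 arc.py .45 .3 .15 0 -.15 -.3 -.45 -.57
```

```text
12.1167 [ 651.4 -163.7  124.9] [ 3.14   0.751 -3.011] [ 1.03  0.99 -1.05  2.17  2.4   0.54 -0.08] [ 4.7 12.3 -4.6] 44.07301576326621
t 12.1667 ball~ [122.7 -79.9 135.1] th 0.577 r 146.4 F fix [-0.1  5.7  0.9] q [ 1.03  0.99 -1.05  2.17  2.4   0.54 -0.08] w 44.2
0.45 [-0.91, 1.44, 0.86] [0.007, 0.0, 0.007]
0.3 [-1.53, 3.52, 1.44] [0.007, 0.0, 0.007]
0.15 [-1.91, 5.71, 1.8] [0.007, 0.0, 0.007]
0.0 [-2.05, 7.95, 1.93] [0.007, 0.0, 0.007]
-0.15 [-1.94, 10.19, 1.83] [0.007, 0.0, 0.007]
-0.3 [-1.59, 12.39, 1.5] [0.007, 0.0, 0.007]
-0.45 [-1.0, 14.49, 0.96] [0.007, 0.0, 0.007]
-0.57 [-0.37, 16.07, 0.37] [0.007, 0.0, 0.007]
```

View pics/wrist13.png

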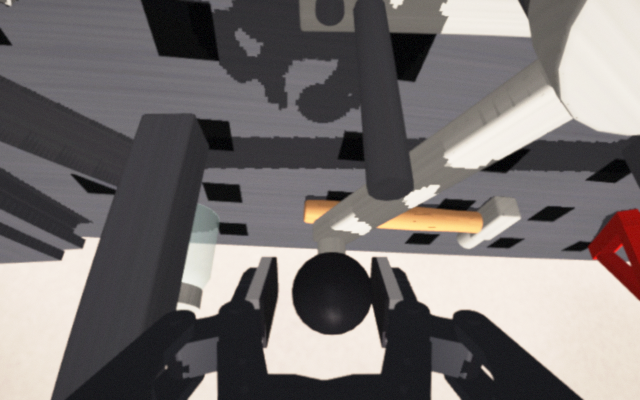

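Full forward stroke done, lever at the post. Second back stroke.

>>> carry_out(
  series=[
    [[-0.85,1.7,0.8,0,0,0,4.4],[-1.5,3.7,1.4,0,0,0,4.4],[-1.85,5.8,1.75,0,0,0,4.4],[-2,8,1.9,0,0,0,4.4],[-1.9,10.2,1.8,0,0,0,4.4]],
  ],
)

```text
clock: 12.58
eef_pos: [667.5, -63.5, 124.3]
tool_rot: [-3.131, 0.752, -3.015]
force: [1.7, -0.2, -0.3]
width: 44.0
```

```bash
python3 arc.py -.15 -.3 -.45 -.57 -.6 
```

```text
t 12.5833 ball~ [150.7  17.6 134.5] th -0.117 r 151.7 F fix [ 1.7 -0.4 -0.3] q [ 0.82  1.01 -1.1   2.22  2.35  0.77 -0.21] w 44.0
-0.15 [0.14, 0.49, -0.2] [-0.006, 0.002, 0.004]
-0.3 [0.5, 2.68, -0.56] [-0.006, 0.002, 0.004]
-0.45 [1.09, 4.77, -1.14] [-0.006, 0.002, 0.004]
-0.57 [1.73, 6.34, -1.75] [-0.006, 0.002, 0.004]
-0.6 [1.91, 6.71, -1.92] [-0.006, 0.002, 0.004]
```

>>> carry_out(
  series=[
    [[0.2,1.3,-0.3,0,0,0,4.4],[0.5,3,-0.6,0,0,0,4.4],[1.09,4.9,-1.16,0,0,0,4.4],[1.7,6.3,-1.7,0,0,0,4.4],[1.7,6.4,-1.75,0,0,0,4.4]],
  ],
)

```text
clock: 13.0
eef_pos: [633.3, -1.1, 124.5]
tool_rot: [-3.132, 0.75, -3.011]
force: [-0.9, -1.7, 0.8]
width: 44.1
```

```bash
python3 snap.py wrist 14; python3 arc.py -.57 -.45 -.3 -.15 0 
```

```text
13.0 [633.3  -1.1 124.5] [-3.132  0.75  -3.011] [ 0.7   1.02 -1.14  2.33  2.35  0.95 -0.34] [-0.9 -1.7  0.8] 44.13140505716125
t 13.05 ball~ [124.6  83.5 134.8] th -0.591 r 150.0 F fix [ 0.2 -0.5 -0.2] q [ 0.7   1.02 -1.14  2.33  2.35  0.95 -0.34] w 44.0
-0.57 [-0.14, -0.26, 0.1] [-0.002, -0.001, 0.007]
-0.45 [-0.77, -1.83, 0.7] [-0.002, -0.001, 0.007]
-0.3 [-1.36, -3.93, 1.26] [-0.002, -0.001, 0.007]
-0.15 [-1.71, -6.12, 1.61] [-0.002, -0.001, 0.007]
0.0 [-1.82, -8.36, 1.73] [-0.002, -0.001, 0.007]
```

View pics/wrist14.png

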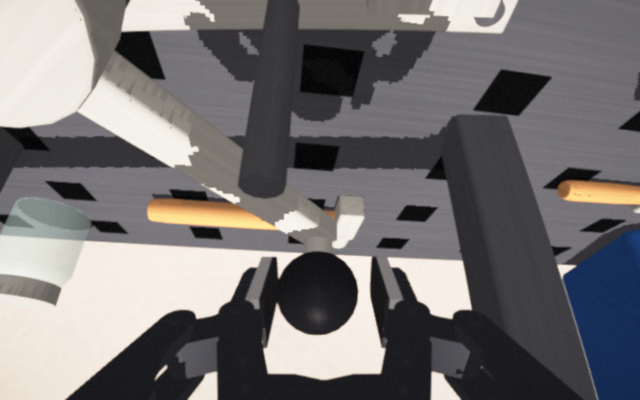

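>>> carry_out(
  series=[
    [[-0.5,-1.1,0.45,0,0,0,4.4],[-1,-2.8,0.95,0,0,0,4.4],[-1.4,-4.5,1.3,0,0,0,4.4],[-1.7,-6.4,1.6,0,0,0,4.4],[-1.82,-8.3,1.73,0,0,0,4.4]],
  ],
)

```text
clock: 13.47
eef_pos: [670.1, -79.4, 125.8]
tool_rot: [-3.138, 0.752, -3.01]
force: [1.6, 4.3, -1.0]
width: 43.9
```

```bash
python3 arc.py 0 .15 .3 .45 .57 .6 
```

```text
t 13.4667 ball~ [151.4   1.4 136. ] th -0.01 r 151.4 F fix [ 2.1  4.1 -1. ] q [ 0.85  1.01 -1.09  2.2   2.36  0.72 -0.18] w 43.9
0.0 [0.17, -0.15, -0.03] [0.004, 0.002, 0.008]
0.15 [0.31, -2.39, -0.15] [0.004, 0.002, 0.008]
0.3 [0.7, -4.57, -0.5] [0.004, 0.002, 0.008]
0.45 [1.31, -6.66, -1.07] [0.004, 0.002, 0.008]
0.57 [1.97, -8.22, -1.67] [0.004, 0.002, 0.008]
0.6 [2.15, -8.6, -1.85] [0.004, 0.002, 0.008]
```

>>> carry_out(
  series=[
    [[0.29,-2,-0.15,0,0,0,4.4],[0.6,-4,-0.45,0,0,0,4.4],[1.1,-5.8,-0.9,0,0,0,4.4],[1.6,-7.3,-1.35,0,0,0,4.4],[1.97,-8.2,-1.67,0,0,0,4.4]],
  ],
)

```text
clock: 13.88
eef_pos: [653.3, -163.6, 124.6]
tool_rot: [-3.14, 0.751, -3.011]
force: [7.2, 16.4, -3.8]
width: 44.2
```

```bash
python3 snap.py wrist 15; python3 snap.py scene 15;python3 -c "
from h import *
d=load('scene15'); crop(d['img'],220,160,370,260,5,'s15.png')"; python3 arc.py .57 .6
```

```text
13.8833 [ 653.3 -163.6  124.6] [-3.14   0.751 -3.011] [ 1.02  0.99 -1.05  2.17  2.4   0.54 -0.08] [ 7.2 16.4 -3.8] 44.15925690479552
13.9333 [ 652.3 -163.3  124.3] [ 3.141  0.75  -3.011] [ 1.02  0.99 -1.05  2.17  2.4   0.54 -0.08] [-2.3  2.9  1.6] 44.00256837238525
t 13.9833 ball~ [123.8 -79.7 134.4] th 0.572 r 147.2 F fix [-0.1  3.6  0.1] q [ 1.02  0.99 -1.05  2.17  2.4   0.54 -0.08] w 44.1
0.57 [-0.22, -0.14, 0.13] [0.005, -0.0, 0.007]
0.6 [-0.04, -0.51, -0.04] [0.005, -0.0, 0.007]
```

View pics/wrist15.png

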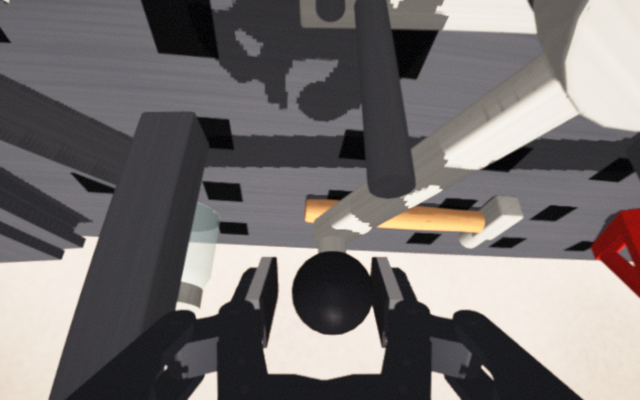

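View pics/s15.png

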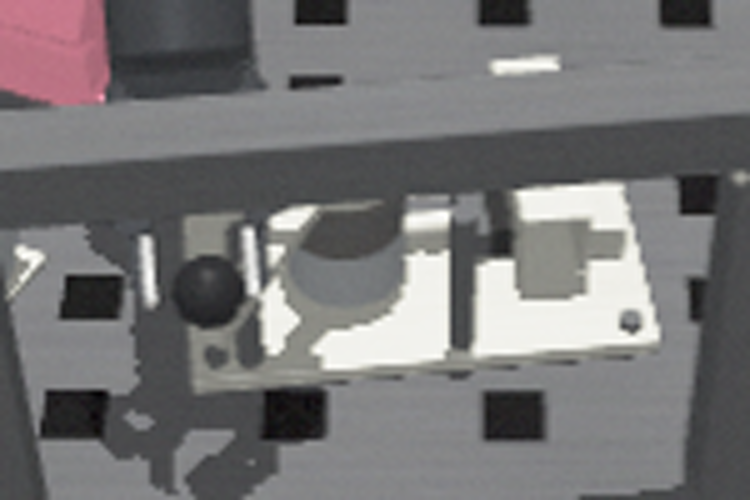

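Tube end is against the fence with the dark pad beside it (≈490–515). One more ratchet cycle.

```bash
python3 arc.py .45 .3 .15 0 -.15
```

```text
t 13.9833 ball~ [123.8 -79.7 134.4] th 0.572 r 147.2 F fix [-0.1  3.6  0.1] q [ 1.02  0.99 -1.05  2.17  2.4   0.54 -0.08] w 44.1
0.45 [-0.88, 1.42, 0.74] [0.005, -0.0, 0.007]
0.3 [-1.49, 3.51, 1.31] [0.005, -0.0, 0.007]
0.15 [-1.87, 5.7, 1.66] [0.005, -0.0, 0.007]
0.0 [-2.01, 7.94, 1.79] [0.005, -0.0, 0.007]
-0.15 [-1.91, 10.18, 1.68] [0.005, -0.0, 0.007]
```

>>> carry_out(
  series=[
    [[-0.85,1.7,0.8,0,0,0,4.4],[-1.5,3.7,1.4,0,0,0,4.4],[-1.85,5.8,1.75,0,0,0,4.4],[-2,8,1.9,0,0,0,4.4],[-1.9,10.2,1.8,0,0,0,4.4]],
  ],
)

```text
clock: 14.4
eef_pos: [668.3, -61.1, 123.9]
tool_rot: [-3.133, 0.752, -3.014]
force: [1.4, -0.5, 0.2]
width: 44.1
```

```bash
python3 arc.py -.15 -.3 -.45 -.57 -.6 
```

```text
t 14.4 ball~ [151.8  19.9 134.2] th -0.13 r 153.1 F fix [ 1.3 -0.6  0.2] q [ 0.81  1.02 -1.1   2.22  2.35  0.77 -0.21] w 44.1
-0.15 [0.2, 0.26, -0.3] [-0.004, 0.002, 0.005]
-0.3 [0.56, 2.45, -0.65] [-0.004, 0.002, 0.005]
-0.45 [1.15, 4.54, -1.23] [-0.004, 0.002, 0.005]
-0.57 [1.78, 6.11, -1.83] [-0.004, 0.002, 0.005]
-0.6 [1.96, 6.49, -2.0] [-0.004, 0.002, 0.005]
```

>>> carry_out(
  series=[
    [[0.25,1.2,-0.4,0,0,0,4.4],[0.56,2.8,-0.7,0,0,0,4.4],[1.15,4.7,-1.25,0,0,0,4.4],[1.7,6,-1.75,0,0,0,4.4],[1.75,6.1,-1.8,0,0,0,4.4]],
  ],
)

```text
clock: 14.82
eef_pos: [633.9, -1.3, 124.4]
tool_rot: [-3.134, 0.75, -3.009]
force: [0.6, -0.4, -0.3]
width: 43.7
```

```bash
python3 snap.py scene 16;python3 -c "
from h import *
d=load('scene16'); crop(d['img'],220,160,370,260,5,'s16.png')"; python3 arc.py -.57 -.45 -.3 -.15 0 
```

```text
14.8167 [633.9  -1.3 124.4] [-3.134  0.75  -3.009] [ 0.71  1.02 -1.14  2.33  2.35  0.94 -0.34] [ 0.6 -0.4 -0.3] 43.69853302932001
t 14.8667 ball~ [125.   83.  134.5] th -0.586 r 150.1 F fix [-0.3 -0.4 -0.1] q [ 0.71  1.02 -1.14  2.33  2.35  0.94 -0.34] w 43.7
-0.57 [-0.12, -0.21, 0.05] [0.001, -0.0, 0.008]
-0.45 [-0.75, -1.78, 0.65] [0.001, -0.0, 0.008]
-0.3 [-1.34, -3.88, 1.21] [0.001, -0.0, 0.008]
-0.15 [-1.69, -6.08, 1.55] [0.001, -0.0, 0.008]
0.0 [-1.79, -8.32, 1.66] [0.001, -0.0, 0.008]
```

View pics/s16.png

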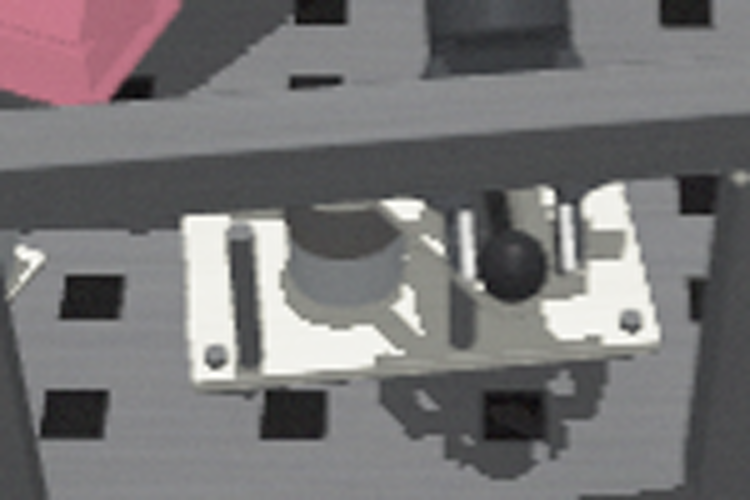

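Now the forward stroke in slower stages to feel where it tightens.

>>> carry_out(
  series=[
    [[-0.5,-1.1,0.45,0,0,0,4.4],[-1,-2.6,0.9,0,0,0,4.4],[-1.3,-3.9,1.2,0,0,0,4.4],[-1.3,-3.9,1.2,0,0,0,4.4]],
  ],
)

```text
clock: 15.2
eef_pos: [658.5, -42.5, 124.8]
tool_rot: [-3.133, 0.751, -3.016]
force: [1.2, -0.6, 1.4]
width: 44.0
```

```bash
python3 arc.py -.3 -.15 0 .15 .3 .45 .57 .6 
```

```text
t 15.2 ball~ [144.3  39.6 135. ] th -0.268 r 149.6 F fix [ 1.2 -0.7  1.4] q [ 0.78  1.01 -1.11  2.25  2.35  0.83 -0.25] w 44.0
-0.3 [0.07, 0.48, -0.07] [-0.005, 0.001, 0.004]
-0.15 [-0.28, -1.71, 0.28] [-0.005, 0.001, 0.004]
0.0 [-0.4, -3.95, 0.41] [-0.005, 0.001, 0.004]
0.15 [-0.27, -6.19, 0.31] [-0.005, 0.001, 0.004]
0.3 [0.11, -8.38, -0.03] [-0.005, 0.001, 0.004]
0.45 [0.72, -10.47, -0.58] [-0.005, 0.001, 0.004]
0.57 [1.36, -12.04, -1.17] [-0.005, 0.001, 0.004]
0.6 [1.55, -12.42, -1.34] [-0.005, 0.001, 0.004]
```

>>> carry_out(
  series=[
    [[-0.2,-1.1,0.2,0,0,0,4.4],[-0.3,-2.2,0.3,0,0,0,4.4],[-0.4,-3.3,0.4,0,0,0,4.4],[-0.4,-3.9,0.4,0,0,0,4.4],[-0.4,-3.9,0.4,0,0,0,4.4]],
  ],
)

```text
clock: 15.62
eef_pos: [667.1, -78.5, 124.4]
tool_rot: [-3.134, 0.75, -3.013]
force: [0.8, 0.1, 0.5]
width: 44.0
```

```bash
python3 arc.py -.15 0 .15 .3 .45 .57 .6 
```

```text
t 15.6167 ball~ [148.6   2.8 134.6] th -0.019 r 148.6 F fix [ 0.8 -0.   0.5] q [ 0.85  1.01 -1.09  2.21  2.36  0.73 -0.19] w 44.0
-0.15 [-0.02, 1.97, -0.05] [-0.003, -0.0, 0.005]
0.0 [-0.13, -0.28, 0.07] [-0.003, -0.0, 0.005]
0.15 [0.01, -2.52, -0.04] [-0.003, -0.0, 0.005]
0.3 [0.39, -4.71, -0.37] [-0.003, -0.0, 0.005]
0.45 [1.0, -6.8, -0.93] [-0.003, -0.0, 0.005]
0.57 [1.65, -8.37, -1.52] [-0.003, -0.0, 0.005]
0.6 [1.83, -8.74, -1.69] [-0.003, -0.0, 0.005]
```

>>> carry_out(
  series=[
    [[0,-1.2,0,0,0,0,4.4],[0,-2.5,0,0,0,0,4.4]],
  ],
)

```text
clock: 15.78
eef_pos: [669.5, -97.3, 125.0]
tool_rot: [-3.14, 0.75, -3.007]
force: [0.6, 1.2, -0.2]
width: 44.0
```

>>> carry_out(
  series=[
    [[0.2,-1.1,-0.2,0,0,0,4.4],[0.38,-2.2,-0.33,0,0,0,4.4]],
  ],
)

```text
clock: 15.95
eef_pos: [667.7, -122.2, 124.9]
tool_rot: [-3.137, 0.75, -3.009]
force: [1.5, 2.5, 1.2]
width: 44.2
```

>>> carry_out(
  series=[
    [[0.3,-1,-0.25,0,0,0,4.4],[0.6,-2.1,-0.56,0,0,0,4.4]],
  ],
)

```text
clock: 16.12
eef_pos: [662.1, -146.1, 124.6]
tool_rot: [-3.135, 0.75, -3.011]
force: [1.0, 0.5, 0.3]
width: 43.9
```

```bash
python3 arc.py .3 .45 .57 .6 
```

```text
t 16.1167 ball~ [135.4 -63.8 134.9] th 0.44 r 149.6 F fix [1.1 0.4 0.3] q [ 0.98  0.99 -1.05  2.17  2.38  0.58 -0.1 ] w 43.9
0.3 [-0.6, 1.94, 0.53] [0.0, -0.0, 0.007]
0.45 [0.01, -0.15, -0.03] [0.0, -0.0, 0.007]
0.57 [0.67, -1.71, -0.63] [0.0, -0.0, 0.007]
0.6 [0.85, -2.09, -0.8] [0.0, -0.0, 0.007]
```

>>> carry_out(
  series=[
    [[0.35,-0.9,-0.33,0,0,0,4.4],[0.67,-1.7,-0.63,0,0,0,4.4],[0.8,-2,-0.75,0,0,0,4.4]],
  ],
)

```text
clock: 16.37
eef_pos: [652.8, -163.4, 125.0]
tool_rot: [3.141, 0.75, -3.009]
force: [-1.7, 9.2, 0.9]
width: 44.3
```

```bash
python3 arc.py .55; python3 snap.py scene 17;python3 -c "
from h import *
d=load('scene17'); crop(d['img'],220,160,370,260,5,'s17.png'); d=load('scene0');crop(d['img'],220,160,370,260,5,'s00.png')"
```

```text
t 16.3667 ball~ [124.1 -80.  135.3] th 0.573 r 147.6 F fix [-0.6  9.4  0.9] q [ 1.02  0.99 -1.04  2.17  2.4   0.53 -0.08] w 44.3
0.55 [-0.26, 0.14, 0.28] [0.009, -0.0, 0.009]
16.3667 [ 652.8 -163.4  125. ] [ 3.141  0.75  -3.009] [ 1.02  0.99 -1.04  2.17  2.4   0.53 -0.08] [-1.7  9.2  0.9] 44.312791239063905
```

View pics/s17.png

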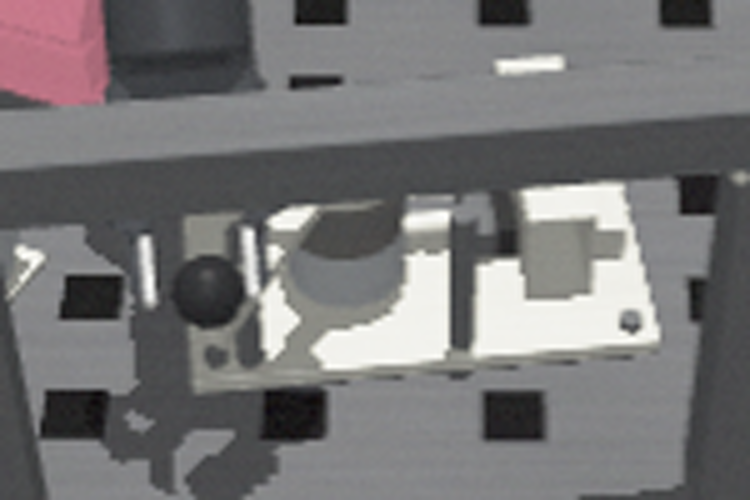

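View pics/s00.png

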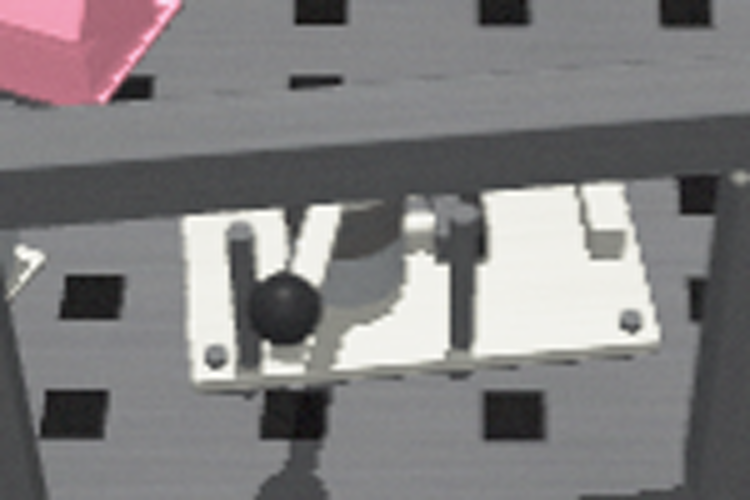

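The pad's edge moved from ≈484 (start) to ≈515 and now ≈521, and the tube moved with it. I'll compare this with projections for various nut angles.

```bash
python3 -c "
from h import *
d=load('scene17')
c=lambda x,y,z: ((w2px(d,fx(x,y,z))[0]-[220,160])*5).round(0).tolist()
for n in (0,1,1.5,1.8,2.0): print(n,'pad face near top',c(5,85+12.5*n,36),'bot',c(5,85+12.5*n,14))
print('fence near end top',c(5,145,36),c(5,167,36))
for y in (105,115,125): print('tube y',y,'near end TL,TR',c(35,y-20,72),c(35,y+20,72),'bot',c(35,y-20,12),c(35,y+20,12))
print('plate corner',c(80,175,12),c(80,-95,12))
crop(d['img'],300,190,360,240,12,'s17b.png'); 
d=load('scene15');crop(d['img'],300,190,360,240,12,'s15b.png')"
```

```text
0 pad face near top [482.0, 226.0] bot [481.0, 252.0]
1 pad face near top [503.0, 224.0] bot [502.0, 250.0]
1.5 pad face near top [513.0, 223.0] bot [512.0, 249.0]
1.8 pad face near top [519.0, 223.0] bot [518.0, 248.0]
2.0 pad face near top [524.0, 222.0] bot [522.0, 248.0]
fence near end top [582.0, 217.0] [618.0, 214.0]
tube y 105 near end TL,TR [490.0, 218.0] [559.0, 213.0] bot [488.0, 290.0] [555.0, 285.0]
tube y 115 near end TL,TR [507.0, 217.0] [576.0, 211.0] bot [504.0, 289.0] [571.0, 283.0]
tube y 125 near end TL,TR [524.0, 215.0] [593.0, 210.0] bot [521.0, 287.0] [588.0, 282.0]
plate corner [652.0, 334.0] [183.0, 375.0]
```

View pics/s17b.png

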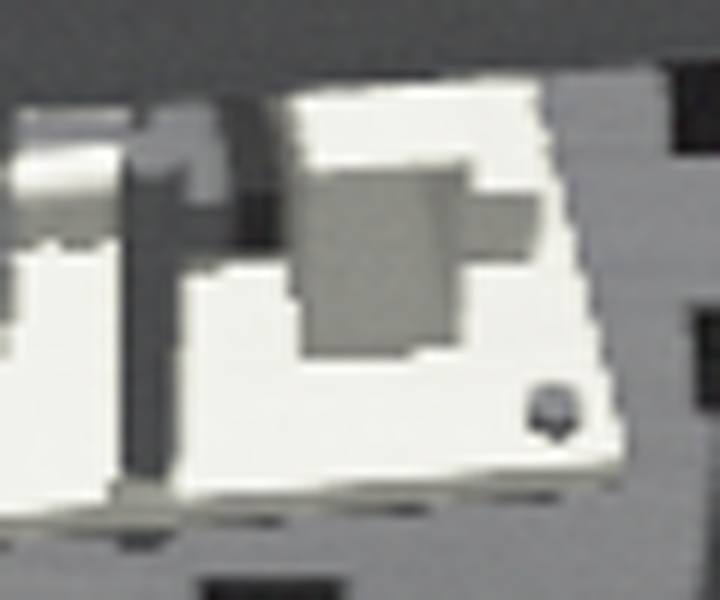

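View pics/s15b.png

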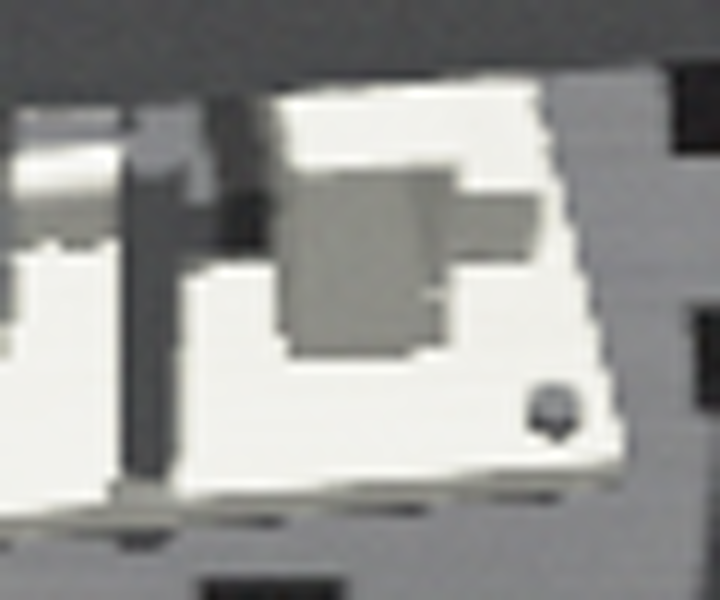

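The tube is now at y≈126 (against the fence; contact is y=125), up from ≈122 after the previous stroke. Pad compression can't be seen, so I'll do another cycle while reading the force.

>>> carry_out(
  series=[
    [[-0.85,1.7,0.8,0,0,0,4.4],[-1.5,3.7,1.4,0,0,0,4.4],[-1.85,5.8,1.75,0,0,0,4.4],[-2,8,1.9,0,0,0,4.4],[-1.9,10.2,1.8,0,0,0,4.4]],
  ],
)

```text
clock: 16.83
eef_pos: [668.3, -63.5, 124.6]
tool_rot: [-3.132, 0.751, -3.013]
force: [0.7, -0.8, -0.3]
width: 44.1
```

```bash
python3 arc.py -.15 -.3 -.45 -.57 -.6 
```

```text
t 16.8333 ball~ [151.5  17.6 134.8] th -0.116 r 152.5 F fix [ 0.6 -0.9 -0.3] q [ 0.82  1.01 -1.1   2.22  2.35  0.77 -0.21] w 44.1
-0.15 [0.22, 0.49, -0.23] [-0.004, 0.001, 0.006]
-0.3 [0.57, 2.68, -0.58] [-0.004, 0.001, 0.006]
-0.45 [1.16, 4.77, -1.15] [-0.004, 0.001, 0.006]
-0.57 [1.8, 6.34, -1.76] [-0.004, 0.001, 0.006]
-0.6 [1.97, 6.72, -1.93] [-0.004, 0.001, 0.006]
```

>>> carry_out(
  series=[
    [[0.25,1.3,-0.35,0,0,0,4.4],[0.57,3,-0.6,0,0,0,4.4],[1.15,4.9,-1.15,0,0,0,4.4],[1.75,6.3,-1.75,0,0,0,4.4],[1.8,6.5,-1.8,0,0,0,4.4]],
  ],
)

```text
clock: 17.25
eef_pos: [633.2, -1.0, 124.8]
tool_rot: [-3.132, 0.75, -3.009]
force: [-1.1, -2.1, 2.0]
width: 44.0
```

>>> carry_out(
  series=[
    [[-0.5,-1.1,0.45,0,0,0,4.4],[-1,-2.6,0.9,0,0,0,4.4],[-1.3,-3.9,1.2,0,0,0,4.4]],
  ],
)

```text
clock: 17.5
eef_pos: [657.0, -36.4, 125.5]
tool_rot: [-3.138, 0.751, -3.009]
force: [1.3, 4.0, 0.8]
width: 44.1
```

```bash
python3 arc.py -.3 -.15 0 .15 .3 .45 .57 .6 
```

```text
t 17.5 ball~ [143.5  45.7 135.7] th -0.308 r 150.6 F fix [1.8 3.8 0.8] q [ 0.78  1.01 -1.11  2.26  2.35  0.82 -0.25] w 44.1
-0.3 [0.07, -0.14, 0.04] [0.004, 0.001, 0.009]
-0.15 [-0.28, -2.33, 0.37] [0.004, 0.001, 0.009]
0.0 [-0.38, -4.58, 0.48] [0.004, 0.001, 0.009]
0.15 [-0.24, -6.82, 0.35] [0.004, 0.001, 0.009]
0.3 [0.15, -9.0, 0.0] [0.004, 0.001, 0.009]
0.45 [0.77, -11.09, -0.57] [0.004, 0.001, 0.009]
0.57 [1.42, -12.65, -1.17] [0.004, 0.001, 0.009]
0.6 [1.61, -13.02, -1.35] [0.004, 0.001, 0.009]
```

>>> carry_out(
  series=[
    [[-0.2,-1.2,0.2,0,0,0,4.4]],
  ],
)

```text
clock: 17.58
eef_pos: [661.4, -49.2, 125.4]
tool_rot: [-3.136, 0.751, -3.01]
force: [0.5, 1.4, 0.5]
width: 43.9
```

>>> carry_out(
  series=[
    [[-0.1,-1.2,0.15,0,0,0,4.4]],
  ],
)

```text
clock: 17.67
eef_pos: [664.5, -61.3, 125.0]
tool_rot: [-3.136, 0.751, -3.011]
force: [1.5, 0.5, -0.1]
width: 44.1
```

>>> carry_out(
  series=[
    [[-0.1,-1.2,0.1,0,0,0,4.4]],
  ],
)

```text
clock: 17.75
eef_pos: [667.1, -73.2, 124.8]
tool_rot: [-3.136, 0.75, -3.011]
force: [0.5, 1.9, -0.1]
width: 43.8
```

>>> carry_out(
  series=[
    [[0,-1.2,0,0,0,0,4.4]],
  ],
)

```text
clock: 17.83
eef_pos: [668.6, -84.1, 125.0]
tool_rot: [-3.137, 0.751, -3.01]
force: [0.9, 2.5, 0.8]
width: 44.6
```

>>> carry_out(
  series=[
    [[0.1,-1.2,-0.1,0,0,0,4.4]],
  ],
)

```text
clock: 17.92
eef_pos: [668.7, -95.8, 125.3]
tool_rot: [-3.138, 0.751, -3.01]
force: [2.1, 2.9, 0.8]
width: 44.3
```

```bash
python3 arc.py 0 .15 .3 .45 .57 .6 
```

```text
t 17.9167 ball~ [148.  -14.7 135.5] th 0.099 r 148.7 F fix [2.4 2.6 0.8] q [ 0.89  1.   -1.08  2.19  2.37  0.68 -0.16] w 44.3
0.0 [-0.12, 1.46, 0.18] [0.004, 0.001, 0.008]
0.15 [0.02, -0.78, 0.05] [0.004, 0.001, 0.008]
0.3 [0.4, -2.97, -0.3] [0.004, 0.001, 0.008]
0.45 [1.02, -5.05, -0.86] [0.004, 0.001, 0.008]
0.57 [1.68, -6.61, -1.47] [0.004, 0.001, 0.008]
0.6 [1.86, -6.99, -1.64] [0.004, 0.001, 0.008]
```

>>> carry_out(
  series=[
    [[0.05,-1.2,0,0,0,0,4.4]],
  ],
)

```text
clock: 18.0
eef_pos: [669.5, -107.4, 125.0]
tool_rot: [-3.138, 0.751, -3.009]
force: [0.8, 3.2, 0.5]
width: 44.1
```

>>> carry_out(
  series=[
    [[0.2,-1.2,-0.15,0,0,0,4.4]],
  ],
)

```text
clock: 18.08
eef_pos: [668.9, -119.7, 125.0]
tool_rot: [-3.138, 0.751, -3.009]
force: [-0.0, 4.4, 0.0]
width: 44.3
```

>>> carry_out(
  series=[
    [[0.28,-1.2,-0.25,0,0,0,4.4]],
  ],
)

```text
clock: 18.17
eef_pos: [666.5, -131.7, 124.9]
tool_rot: [-3.138, 0.751, -3.009]
force: [1.4, 2.8, 0.4]
width: 44.1
```

>>> carry_out(
  series=[
    [[0.35,-1.2,-0.33,0,0,0,4.4]],
  ],
)

```text
clock: 18.25
eef_pos: [663.0, -144.0, 124.9]
tool_rot: [-3.139, 0.751, -3.009]
force: [-0.2, 6.1, 0.2]
width: 43.9
```

>>> carry_out(
  series=[
    [[0.45,-1.2,-0.4,0,0,0,4.4]],
  ],
)

```text
clock: 18.33
eef_pos: [658.4, -156.4, 124.8]
tool_rot: [-3.139, 0.751, -3.009]
force: [-0.6, 2.7, -0.3]
width: 43.7
```

>>> carry_out(
  series=[
    [[0.4,-0.8,-0.4,0,0,0,4.4]],
  ],
)

```text
clock: 18.42
eef_pos: [653.6, -163.5, 125.0]
tool_rot: [3.141, 0.751, -3.008]
force: [7.0, 17.1, -3.9]
width: 44.2
```

```bash
python3 snap.py scene 18; python3 arc.py .57 .6; python3 -c "
from h import *
d=load('scene18');crop(d['img'],300,190,360,240,12,'s18b.png')"
```

```text
18.4167 [ 653.6 -163.5  125. ] [ 3.141  0.751 -3.008] [ 1.02  0.99 -1.04  2.16  2.4   0.53 -0.08] [ 7.  17.1 -3.9] 44.17377911524256
t 18.4667 ball~ [123.8 -79.9 135.1] th 0.573 r 147.3 F fix [0.2 7.1 1.3] q [ 1.02  0.99 -1.04  2.17  2.4   0.53 -0.08] w 43.8
0.57 [-0.18, -0.12, 0.17] [0.011, 0.0, 0.009]
0.6 [0.01, -0.5, -0.0] [0.011, 0.0, 0.009]
```

View pics/s18b.png

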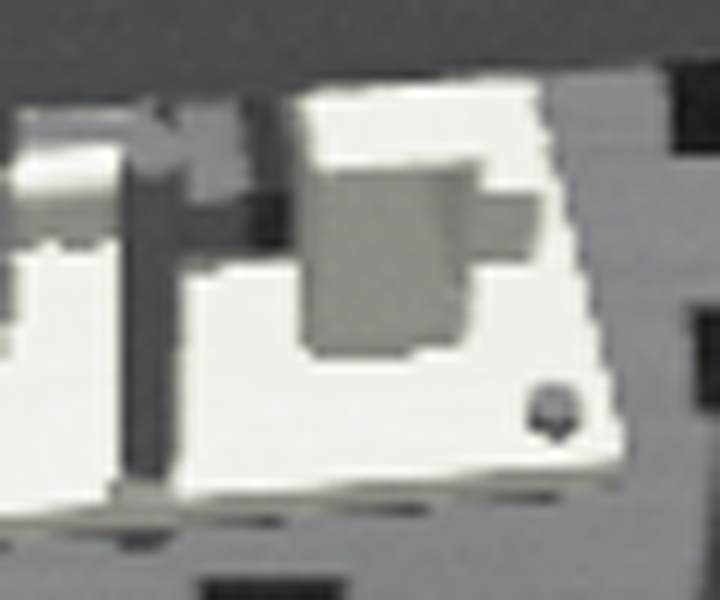

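The jaw block moved again (228→248) while the tube only moved about 2 mm: the rubber is compressing (band 67→52 px). One more cycle to confirm the hard stop.

>>> carry_out(
  series=[
    [[-0.85,1.7,0.8,0,0,0,4.4],[-1.5,3.7,1.4,0,0,0,4.4],[-1.85,5.8,1.75,0,0,0,4.4],[-2,8,1.9,0,0,0,4.4],[-1.9,10.2,1.8,0,0,0,4.4]],
  ],
)

```text
clock: 18.88
eef_pos: [668.3, -63.6, 124.2]
tool_rot: [-3.132, 0.751, -3.013]
force: [1.4, -0.6, -1.3]
width: 43.7
```

```bash
python3 arc.py -.15 -.3 -.45 -.57 -.6 
```

```text
t 18.8833 ball~ [151.5  17.4 134.4] th -0.114 r 152.5 F fix [ 1.4 -0.7 -1.3] q [ 0.82  1.01 -1.09  2.22  2.36  0.77 -0.21] w 43.7
-0.15 [0.2, 0.51, -0.26] [-0.004, 0.001, 0.006]
-0.3 [0.55, 2.7, -0.61] [-0.004, 0.001, 0.006]
-0.45 [1.14, 4.79, -1.19] [-0.004, 0.001, 0.006]
-0.57 [1.77, 6.36, -1.79] [-0.004, 0.001, 0.006]
-0.6 [1.95, 6.74, -1.96] [-0.004, 0.001, 0.006]
```

>>> carry_out(
  series=[
    [[0.25,1.3,-0.35,0,0,0,4.4],[0.57,3,-0.6,0,0,0,4.4],[1.15,4.9,-1.15,0,0,0,4.4],[1.75,6.3,-1.75,0,0,0,4.4],[1.8,6.5,-1.8,0,0,0,4.4]],
  ],
)

```text
clock: 19.3
eef_pos: [633.3, -1.0, 124.4]
tool_rot: [-3.132, 0.75, -3.009]
force: [-1.4, -2.0, 0.4]
width: 44.1
```

>>> carry_out(
  series=[
    [[-0.5,-1.1,0.45,0,0,0,4.4],[-1,-2.6,0.9,0,0,0,4.4],[-1.3,-3.9,1.2,0,0,0,4.4],[-1.5,-5.1,1.4,0,0,0,4.4]],
  ],
)

```text
clock: 19.63
eef_pos: [661.5, -49.7, 125.0]
tool_rot: [-3.136, 0.751, -3.011]
force: [0.5, 1.6, -0.2]
width: 43.8
```

>>> carry_out(
  series=[
    [[-0.1,-1.2,0.15,0,0,0,4.4]],
  ],
)

```text
clock: 19.72
eef_pos: [664.6, -61.8, 124.6]
tool_rot: [-3.136, 0.751, -3.011]
force: [0.3, 1.4, 0.2]
width: 43.9
```

>>> carry_out(
  series=[
    [[-0.1,-1.2,0.1,0,0,0,4.4]],
  ],
)

```text
clock: 19.8
eef_pos: [667.2, -73.0, 124.5]
tool_rot: [-3.137, 0.751, -3.011]
force: [3.2, 5.7, -1.0]
width: 44.2
```

>>> carry_out(
  series=[
    [[0,-1.2,0,0,0,0,4.4]],
  ],
)

```text
clock: 19.88
eef_pos: [668.5, -83.8, 124.7]
tool_rot: [-3.138, 0.751, -3.01]
force: [2.1, 4.3, -0.2]
width: 44.2
```

```bash
python3 arc.py 0 .15 .3 .45 .57 .6 
```

```text
t 19.8833 ball~ [149.3  -2.8 135. ] th 0.019 r 149.4 F fix [ 2.6  4.  -0.2] q [ 0.86  1.01 -1.08  2.2   2.36  0.71 -0.18] w 44.2
0.0 [-0.05, 0.27, 0.04] [0.004, 0.001, 0.008]
0.15 [0.09, -1.97, -0.08] [0.004, 0.001, 0.008]
0.3 [0.47, -4.16, -0.43] [0.004, 0.001, 0.008]
0.45 [1.09, -6.24, -1.0] [0.004, 0.001, 0.008]
0.57 [1.74, -7.8, -1.61] [0.004, 0.001, 0.008]
0.6 [1.93, -8.18, -1.78] [0.004, 0.001, 0.008]
```

>>> carry_out(
  series=[
    [[0.05,-1.2,0,0,0,0,4.4]],
  ],
)

```text
clock: 19.97
eef_pos: [669.7, -95.5, 124.6]
tool_rot: [-3.138, 0.751, -3.009]
force: [0.9, 2.2, -0.3]
width: 43.5
```

>>> carry_out(
  series=[
    [[0.05,-1.2,0,0,0,0,4.4]],
  ],
)

```text
clock: 20.05
eef_pos: [670.7, -108.8, 124.1]
tool_rot: [-3.136, 0.751, -3.01]
force: [-0.5, 1.4, 0.4]
width: 43.8
```

>>> carry_out(
  series=[
    [[0.2,-1.2,-0.15,0,0,0,4.4]],
  ],
)

```text
clock: 20.13
eef_pos: [670.0, -121.5, 123.9]
tool_rot: [-3.135, 0.751, -3.011]
force: [1.2, 0.6, 0.3]
width: 44.0
```

>>> carry_out(
  series=[
    [[0.28,-1.2,-0.25,0,0,0,4.4]],
  ],
)

```text
clock: 20.22
eef_pos: [667.7, -133.9, 123.8]
tool_rot: [-3.136, 0.751, -3.011]
force: [2.0, 2.7, -0.3]
width: 44.5
```

>>> carry_out(
  series=[
    [[0.35,-1.2,-0.33,0,0,0,4.4]],
  ],
)

```text
clock: 20.3
eef_pos: [664.0, -144.6, 124.0]
tool_rot: [-3.138, 0.751, -3.009]
force: [0.2, 3.0, -0.5]
width: 44.1
```

>>> carry_out(
  series=[
    [[0.45,-1.2,-0.4,0,0,0,4.4]],
  ],
)

```text
clock: 20.38
eef_pos: [659.6, -158.1, 123.9]
tool_rot: [-3.137, 0.751, -3.01]
force: [1.4, -0.6, 0.5]
width: 44.1
```

```bash
python3 snap.py scene 19; python3 arc.py .45 .5 .57 .6; python3 -c "
from h import *
d=load('scene19');crop(d['img'],300,190,360,240,12,'s19b.png')"
```

```text
20.3833 [ 659.6 -158.1  123.9] [-3.137  0.751 -3.01 ] [ 1.    0.99 -1.04  2.16  2.39  0.55 -0.08] [ 1.4 -0.6  0.5] 44.07392420634698
t 20.4333 ball~ [130.  -79.6 133.2] th 0.55 r 152.5 F fix [-1.8  2.2  3.3] q [ 1.01  0.99 -1.04  2.16  2.39  0.55 -0.08] w 44.1
0.45 [-0.5, 1.44, 0.21] [-0.004, -0.001, 0.005]
0.5 [-0.24, 0.78, -0.02] [-0.004, -0.001, 0.005]
0.57 [0.15, -0.13, -0.38] [-0.004, -0.001, 0.005]
0.6 [0.34, -0.5, -0.55] [-0.004, -0.001, 0.005]
```

View pics/s19b.png

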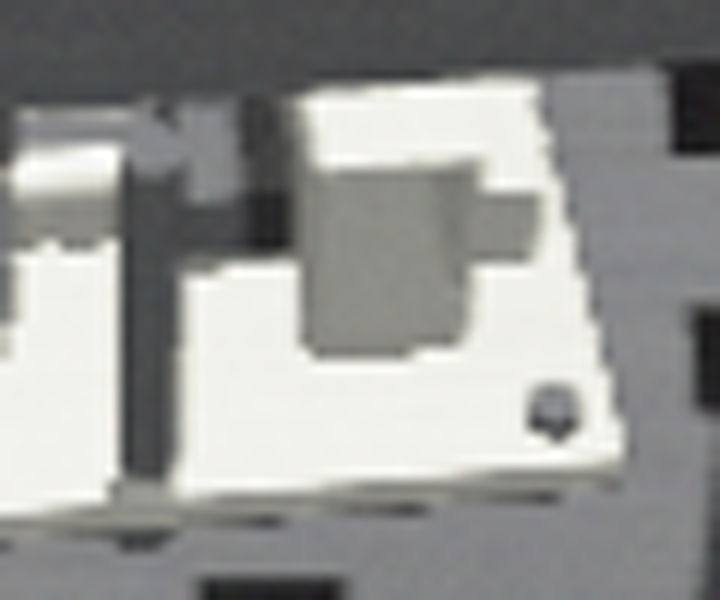

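The jaw block is at ≈242 versus ≈248 before — perhaps slightly loosened during the back swing. Finish this forward stroke firmly against the post and compare.

>>> carry_out(
  series=[
    [[0.1,-0.3,-0.2,0,0,0,4.4],[0.25,-0.6,-0.35,0,0,0,4.4],[0.25,-0.7,-0.35,0,0,0,4.4]],
  ],
)

```text
clock: 20.68
eef_pos: [656.0, -162.8, 124.8]
tool_rot: [-3.139, 0.75, -3.009]
force: [-0.0, 4.3, 0.3]
width: 43.9
```

```bash
python3 snap.py scene 20; python3 snap.py wrist 20; python3 arc.py .45 .3 .2; python3 -c "
from h import *
ims=[load('scene%d'%i)['img'][190:240,300:360] for i in (17,18,19,20)]
cv2.imwrite('pics/cmp.png',cv2.resize(np.vstack([np.hstack(ims[:2]),np.hstack(ims[2:])]),None,fx=6,fy=6,interpolation=cv2.INTER_CUBIC))
for i in (15,17,18,19,20):
    g=load('scene%d'%i)['img'][:,:,1].astype(int); print(i,g[203,312:330],g[208,312:330])"
```

```text
20.6833 [ 656.  -162.8  124.8] [-3.139  0.75  -3.009] [ 1.02  0.99 -1.04  2.16  2.4   0.54 -0.08] [-0.   4.3  0.3] 43.90723422685079
20.7333 [ 656.  -162.8  124.8] [-3.139  0.75  -3.009] [ 1.02  0.99 -1.04  2.16  2.4   0.54 -0.08] [-0.7  3.6 -0.1] 44.37364240286412
t 20.7833 ball~ [127.4 -79.6 135. ] th 0.559 r 150.2 F fix [-0.5  3.4  1.6] q [ 1.02  0.99 -1.04  2.16  2.4   0.54 -0.08] w 44.1
0.45 [-0.58, 1.43, 0.53] [0.005, 0.0, 0.009]
0.3 [-1.2, 3.51, 1.1] [0.005, 0.0, 0.009]
0.2 [-1.48, 4.96, 1.36] [0.005, 0.0, 0.009]
15 [135 136 129 118 135 113  67  63  68  74  99 136 210 241 242 241 241 241] [ 76  75  72  71  73  70  54  41  43  40  82 126 135 140 140 141 141 141]
17 [138 136 127 119 134 134 117  67  67  67  68  94 123 193 241 241 241 242] [ 77  74  71  76  77  77  73  60  39  40  39  72 109 131 142 141 140 143]
18 [136 134 129 120 134 136 134 134 114  66  68  71  96 137 210 240 241 241] [ 79  77  72  73  74  75  71  74  61  41  38  40  84 125 132 142 142 141]
19 [137 133 131 119 137 136 134 120  86  68  68  75 100 139 207 241 241 241] [ 74  77  72  71  76  76  74  74  59  40  40  44  86 124 132 142 140 142]
20 [132 137 126 119 135 136 136 120  77  68  71  74  99 136 208 241 242 241] [ 74  75  75  68  77  73  73  70  62  39  36  37  82 125 135 144 141 141]
```

View pics/cmp.png

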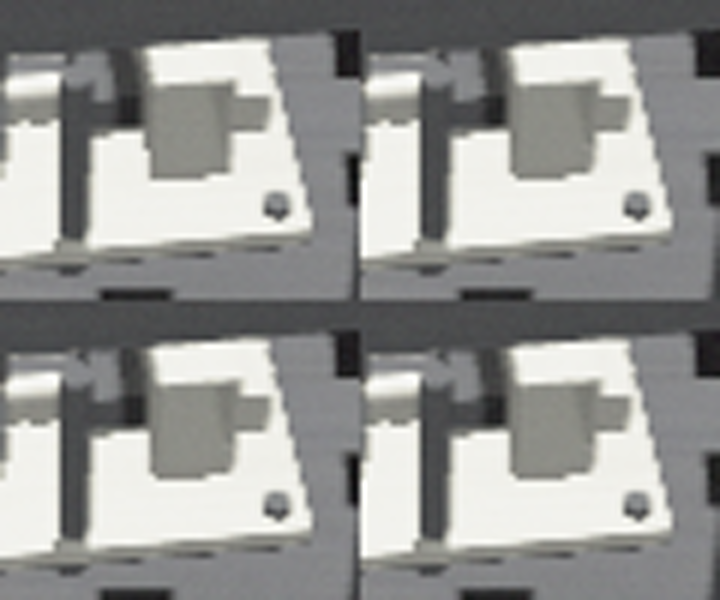

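The subpixel evidence is mixed: tube appears to have just reached the fence, with small gain per stroke, as if the ratchet slips at speed. I'll do a back stroke, check whether the jaw recedes, then a slow forward stroke.

>>> carry_out(
  series=[
    [[-0.6,1.6,0.55,0,0,0,4.4],[-1.2,3.7,1.1,0,0,0,4.4],[-1.5,5.8,1.45,0,0,0,4.4],[-1.65,8,1.55,0,0,0,4.4],[-1.55,10.2,1.45,0,0,0,4.4]],
  ],
)

```text
clock: 21.2
eef_pos: [666.1, -62.4, 124.5]
tool_rot: [-3.131, 0.752, -3.012]
force: [0.2, -1.1, -0.4]
width: 44.5
```

```bash
python3 arc.py -.15 -.3 -.45 -.57 -.6; python3 snap.py scene 21; python3 -c "
from h import *
for i in (18,20,21):
    g=load('scene%d'%i)['img'][:,:,1].astype(int); print(i); print(g[201:210:2,312:330])
d=load('scene21');crop(d['img'],300,190,360,240,12,'s21b.png')"
```

```text
t 21.2 ball~ [149.5  18.9 134.7] th -0.126 r 150.7 F fix [ 0.  -1.1 -0.4] q [ 0.82  1.01 -1.1   2.22  2.36  0.77 -0.21] w 44.5
-0.15 [0.07, 0.36, -0.1] [-0.005, 0.002, 0.006]
-0.3 [0.42, 2.55, -0.46] [-0.005, 0.002, 0.006]
-0.45 [1.01, 4.64, -1.03] [-0.005, 0.002, 0.006]
-0.57 [1.64, 6.21, -1.64] [-0.005, 0.002, 0.006]
-0.6 [1.82, 6.59, -1.81] [-0.005, 0.002, 0.006]
21.2 [666.1 -62.4 124.5] [-3.131  0.752 -3.012] [ 0.82  1.01 -1.1   2.22  2.36  0.77 -0.21] [ 0.2 -1.1 -0.4] 44.50475665314771
18
[[136 137 134 131 135 135 132 124  89  64  65  79 106 154 221 242 242 242]
 [136 134 129 120 134 136 134 134 114  66  68  71  96 137 210 240 241 241]
 [ 78  78  74 101 136 133 136 136 119  77  66  68  94 123 130 142 140 143]
 [ 78  76  75  74  76  76  78  74  68  47  42  38  84 124 133 138 140 141]
 [ 77  77  72  70  74  73  75  71  57  41  42  45  87 126 133 139 142 141]]
20
[[136 135 133 133 134 136 133 114  67  66  65  82 107 154 220 241 242 241]
 [132 137 126 119 135 136 136 120  77  68  71  74  99 136 208 241 242 241]
 [ 79  75  77 101 135 135 135 124  89  64  66  66  94 121 130 143 139 142]
 [ 79  78  74  73  81  78  81  78  65  47  44  37  85 125 130 139 139 141]
 [ 76  77  73  70  73  73  77  72  57  37  40  42  84 127 129 141 141 142]]
21
[[136 119  81  79  80  81  87  87  68  64  67  79 106 154 220 241 242 241]
 [ 83  80  78  81  80  81  90 104  83  67  68  73  99 140 207 241 242 241]
 [ 82  78  72  73  75  86 114 125 103  64  66  69  93 122 131 143 140 142]
 [ 81  82  74  73  76  77  79  76  63  34  43  45  83 122 129 140 141 143]
 [ 73  76  73  68  77  75  73  73  59  39  43  43  86 125 131 140 140 143]]
```

View pics/s21b.png

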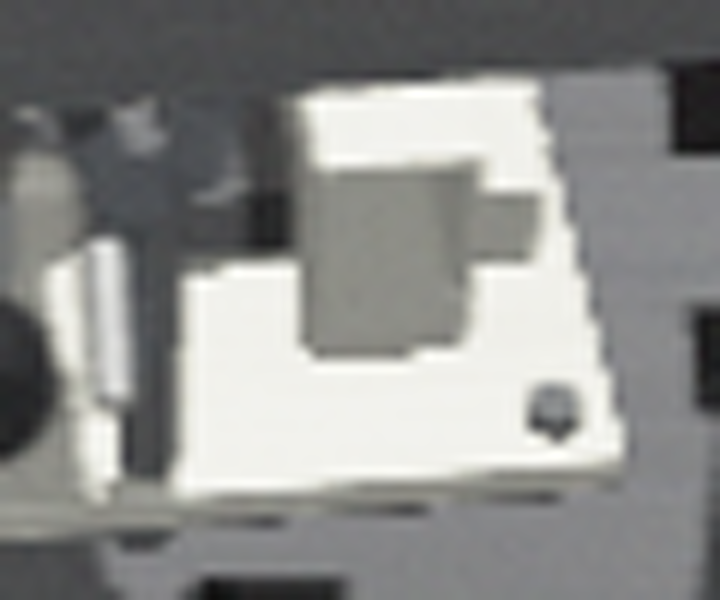

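Rows below the shadow edge show the jaw has not receded (edge steady at 320.6 since image 18), so it is tight or nearly so. Finish the back stroke, then go slowly forward.

>>> carry_out(
  series=[
    [[0.15,1.3,-0.25,0,0,0,4.4],[0.42,2.9,-0.46,0,0,0,4.4],[1,4.8,-1.03,0,0,0,4.4],[1.6,6.1,-1.6,0,0,0,4.4],[1.65,6.3,-1.65,0,0,0,4.4]],
  ],
)

```text
clock: 21.67
eef_pos: [633.1, -1.2, 124.5]
tool_rot: [-3.132, 0.75, -3.008]
force: [-0.4, -1.2, 0.8]
width: 44.3
```

```bash
python3 arc.py -.52 -.45 -.4 -.35 -.3 -.25 -.2 -.15 -.1 -.05 0
```

```text
t 21.6667 ball~ [124.1  83.6 134.8] th -0.593 r 149.6 F fix [-0.5 -1.1  0.8] q [ 0.7   1.02 -1.14  2.33  2.35  0.94 -0.34] w 44.3
-0.52 [-0.45, -0.91, 0.4] [-0.001, 0.0, 0.009]
-0.45 [-0.8, -1.84, 0.73] [-0.001, 0.0, 0.009]
-0.4 [-1.02, -2.53, 0.95] [-0.001, 0.0, 0.009]
-0.35 [-1.22, -3.23, 1.13] [-0.001, 0.0, 0.009]
-0.3 [-1.39, -3.94, 1.3] [-0.001, 0.0, 0.009]
-0.25 [-1.53, -4.66, 1.44] [-0.001, 0.0, 0.009]
-0.2 [-1.64, -5.39, 1.55] [-0.001, 0.0, 0.009]
-0.15 [-1.73, -6.13, 1.64] [-0.001, 0.0, 0.009]
-0.1 [-1.79, -6.88, 1.71] [-0.001, 0.0, 0.009]
-0.05 [-1.83, -7.63, 1.75] [-0.001, 0.0, 0.009]
0.0 [-1.84, -8.38, 1.76] [-0.001, 0.0, 0.009]
```

>>> carry_out(
  series=[
    [[-0.4,-0.8,0.36,0,0,0,4.4],[-0.65,-1.4,0.6,0,0,0,4.4],[-0.85,-1.95,0.78,0,0,0,4.4],[-1.02,-2.5,0.95,0,0,0,4.4],[-1.17,-3.05,1.09,0,0,0,4.4]],
  ],
)

```text
clock: 22.08
eef_pos: [653.7, -30.8, 124.8]
tool_rot: [-3.135, 0.75, -3.011]
force: [1.8, 2.5, -0.9]
width: 44.0
```

>>> carry_out(
  series=[
    [[-0.14,-0.5,0.14,0,0,0,4.4],[-0.27,-1.1,0.26,0,0,0,4.4],[-0.37,-1.65,0.36,0,0,0,4.4],[-0.47,-2.2,0.45,0,0,0,4.4]],
  ],
)

```text
clock: 22.42
eef_pos: [662.3, -50.6, 124.7]
tool_rot: [-3.136, 0.75, -3.01]
force: [-0.1, -0.5, -0.0]
width: 44.0
```

```bash
python3 arc.py -.25 -.2 -.15 -.1 -.05 0 .05 .1
```

```text
t 22.4167 ball~ [147.1  31.  134.9] th -0.208 r 150.3 F fix [-0.2 -0.4 -0. ] q [ 0.8   1.01 -1.1   2.24  2.36  0.79 -0.23] w 44.0
-0.25 [0.12, 0.61, -0.12] [0.002, -0.0, 0.008]
-0.2 [0.0, -0.12, -0.01] [0.002, -0.0, 0.008]
-0.15 [-0.09, -0.86, 0.08] [0.002, -0.0, 0.008]
-0.1 [-0.15, -1.61, 0.14] [0.002, -0.0, 0.008]
-0.05 [-0.18, -2.36, 0.17] [0.002, -0.0, 0.008]
0.0 [-0.19, -3.11, 0.19] [0.002, -0.0, 0.008]
0.05 [-0.17, -3.85, 0.17] [0.002, -0.0, 0.008]
0.1 [-0.13, -4.6, 0.13] [0.002, -0.0, 0.008]
```

>>> carry_out(
  series=[
    [[-0.06,-0.55,0.05,0,0,0,4.4],[-0.11,-1.1,0.1,0,0,0,4.4]],
  ],
)

```text
clock: 22.58
eef_pos: [665.5, -63.2, 124.6]
tool_rot: [-3.134, 0.75, -3.011]
force: [0.7, 0.7, -0.3]
width: 43.9
```

>>> carry_out(
  series=[
    [[-0.04,-0.55,0.04,0,0,0,4.4],[-0.07,-1.1,0.06,0,0,0,4.4]],
  ],
)

```text
clock: 22.75
eef_pos: [667.6, -73.6, 124.7]
tool_rot: [-3.134, 0.75, -3.011]
force: [0.4, 1.2, 0.9]
width: 44.1
```

>>> carry_out(
  series=[
    [[-0.01,-0.55,0.02,0,0,0,4.4],[-0.01,-1.1,0.02,0,0,0,4.4]],
  ],
)

```text
clock: 22.92
eef_pos: [669.1, -84.1, 124.7]
tool_rot: [-3.135, 0.75, -3.011]
force: [0.6, 0.7, 0.2]
width: 44.1
```

>>> carry_out(
  series=[
    [[0.02,-0.55,-0.02,0,0,0,4.4],[0.05,-1.1,-0.04,0,0,0,4.4]],
  ],
)

```text
clock: 23.08
eef_pos: [669.4, -93.1, 124.8]
tool_rot: [-3.138, 0.75, -3.009]
force: [-0.0, 3.9, -0.8]
width: 44.2
```

>>> carry_out(
  series=[
    [[0.05,-0.55,-0.04,0,0,0,4.4],[0.1,-1.1,-0.09,0,0,0,4.4]],
  ],
)

```text
clock: 23.25
eef_pos: [669.9, -105.3, 124.9]
tool_rot: [-3.136, 0.75, -3.01]
force: [0.6, 1.7, 1.0]
width: 44.0
```

```bash
python3 arc.py .15 .2 .25 .3 .35 .4 .45 .5
```

```text
t 23.25 ball~ [148.1 -24.2 135.2] th 0.162 r 150.1 F fix [0.8 1.6 1. ] q [ 0.9   1.   -1.07  2.18  2.37  0.66 -0.15] w 44.0
0.15 [-0.01, 0.18, 0.03] [0.001, 0.0, 0.008]
0.2 [0.09, -0.56, -0.06] [0.001, 0.0, 0.008]
0.25 [0.22, -1.29, -0.18] [0.001, 0.0, 0.008]
0.3 [0.38, -2.01, -0.32] [0.001, 0.0, 0.008]
0.35 [0.56, -2.72, -0.48] [0.001, 0.0, 0.008]
0.4 [0.76, -3.42, -0.67] [0.001, 0.0, 0.008]
0.45 [1.0, -4.1, -0.88] [0.001, 0.0, 0.008]
0.5 [1.25, -4.76, -1.12] [0.001, 0.0, 0.008]
```

>>> carry_out(
  series=[
    [[0.07,-0.55,-0.05,0,0,0,4.4],[0.17,-1.1,-0.15,0,0,0,4.4]],
  ],
)

```text
clock: 23.42
eef_pos: [669.2, -118.0, 124.7]
tool_rot: [-3.134, 0.75, -3.011]
force: [1.1, 1.3, -1.1]
width: 44.2
```

>>> carry_out(
  series=[
    [[0.13,-0.55,-0.11,0,0,0,4.4],[0.25,-1.1,-0.22,0,0,0,4.4]],
  ],
)

```text
clock: 23.58
eef_pos: [667.0, -128.9, 124.6]
tool_rot: [-3.135, 0.75, -3.011]
force: [0.2, 0.9, 0.0]
width: 43.8
```

>>> carry_out(
  series=[
    [[0.15,-0.55,-0.14,0,0,0,4.4],[0.3,-1.1,-0.28,0,0,0,4.4]],
  ],
)

```text
clock: 23.75
eef_pos: [664.2, -139.9, 124.8]
tool_rot: [-3.135, 0.75, -3.011]
force: [1.0, 1.6, -0.1]
width: 43.9
```

>>> carry_out(
  series=[
    [[0.18,-0.55,-0.16,0,0,0,4.4],[0.36,-1.1,-0.33,0,0,0,4.4]],
  ],
)

```text
clock: 23.92
eef_pos: [660.6, -150.1, 124.9]
tool_rot: [-3.137, 0.75, -3.01]
force: [1.0, 2.3, 0.0]
width: 44.0
```

>>> carry_out(
  series=[
    [[0.2,-0.55,-0.2,0,0,0,4.4],[0.43,-1.1,-0.4,0,0,0,4.4]],
  ],
)

```text
clock: 24.08
eef_pos: [656.5, -163.1, 125.0]
tool_rot: [-3.135, 0.75, -3.01]
force: [5.6, 9.1, -1.0]
width: 44.2
```

```bash
python3 arc.py .45 .5 .57 .6;python3 snap.py scene 22; python3 -c "
from h import *
for i in (18,20,21,22):
    g=load('scene%d'%i)['img'][:,:,1].astype(int); print(i); print(g[205:210:2,312:330])"
```

```text
t 24.0833 ball~ [127.8 -80.  135.3] th 0.559 r 150.8 F fix [ 6.6  8.3 -1. ] q [ 1.01  0.99 -1.04  2.16  2.4   0.54 -0.08] w 44.2
0.45 [-0.52, 1.47, 0.51] [0.0, 0.0, 0.007]
0.5 [-0.27, 0.8, 0.28] [0.0, 0.0, 0.007]
0.57 [0.13, -0.1, -0.08] [0.0, 0.0, 0.007]
0.6 [0.32, -0.47, -0.25] [0.0, 0.0, 0.007]
24.0833 [ 656.5 -163.1  125. ] [-3.135  0.75  -3.01 ] [ 1.01  0.99 -1.04  2.16  2.4   0.54 -0.08] [ 5.6  9.1 -1. ] 44.16475682193244
18
[[ 78  78  74 101 136 133 136 136 119  77  66  68  94 123 130 142 140 143]
 [ 78  76  75  74  76  76  78  74  68  47  42  38  84 124 133 138 140 141]
 [ 77  77  72  70  74  73  75  71  57  41  42  45  87 126 133 139 142 141]]
20
[[ 79  75  77 101 135 135 135 124  89  64  66  66  94 121 130 143 139 142]
 [ 79  78  74  73  81  78  81  78  65  47  44  37  85 125 130 139 139 141]
 [ 76  77  73  70  73  73  77  72  57  37  40  42  84 127 129 141 141 142]]
21
[[ 82  78  72  73  75  86 114 125 103  64  66  69  93 122 131 143 140 142]
 [ 81  82  74  73  76  77  79  76  63  34  43  45  83 122 129 140 141 143]
 [ 73  76  73  68  77  75  73  73  59  39  43  43  86 125 131 140 140 143]]
22
[[ 79  77  76 103 134 136 137 136 115  65  65  68  94 122 127 144 141 143]
 [ 77  74  71  72  73  78  78  75  64  47  38  43  85 124 131 139 141 140]
 [ 76  75  71  70  75  73  75  72  60  39  42  44  84 125 132 138 140 142]]
```

Compared with image 20, the block's top edge is forward again (same as 18): likely at the stop. Press gently to the post once more, then relax and back out without dragging the lever.

>>> carry_out(
  series=[
    [[0.15,-0.25,-0.1,0,0,0,4.4],[0.15,-0.4,-0.1,0,0,0,4.4],[0.15,-0.4,-0.1,0,0,0,4.4],[0.15,-0.4,-0.1,0,0,0,4.4]],
  ],
)

```text
clock: 24.47
eef_pos: [654.9, -163.1, 124.9]
tool_rot: [-3.14, 0.75, -3.008]
force: [2.0, 7.5, -0.2]
width: 43.8
```

```bash
python3 arc.py .55;python3 snap.py scene 23; python3 -c "
from h import *
for i in (18,22,23):
    g=load('scene%d'%i)['img'][:,:,1].astype(int); print(i); print(g[201:210:2,312:330])"
```

```text
t 24.4667 ball~ [126.2 -79.9 135.2] th 0.564 r 149.3 F fix [ 2.9  7.2 -0.2] q [ 1.02  0.99 -1.04  2.16  2.4   0.53 -0.08] w 43.8
0.55 [-0.12, 0.13, 0.13] [0.008, 0.0, 0.009]
24.4667 [ 654.9 -163.1  124.9] [-3.14   0.75  -3.008] [ 1.02  0.99 -1.04  2.16  2.4   0.53 -0.08] [ 2.   7.5 -0.2] 43.82220500188229
18
[[136 137 134 131 135 135 132 124  89  64  65  79 106 154 221 242 242 242]
 [136 134 129 120 134 136 134 134 114  66  68  71  96 137 210 240 241 241]
 [ 78  78  74 101 136 133 136 136 119  77  66  68  94 123 130 142 140 143]
 [ 78  76  75  74  76  76  78  74  68  47  42  38  84 124 133 138 140 141]
 [ 77  77  72  70  74  73  75  71  57  41  42  45  87 126 133 139 142 141]]
22
[[136 137 133 132 135 135 133 118  69  65  65  79 107 154 220 241 242 240]
 [137 134 128 121 135 135 133 126 102  68  68  72 100 138 210 241 241 241]
 [ 79  77  76 103 134 136 137 136 115  65  65  68  94 122 127 144 141 143]
 [ 77  74  71  72  73  78  78  75  64  47  38  43  85 124 131 139 141 140]
 [ 76  75  71  70  75  73  75  72  60  39  42  44  84 125 132 138 140 142]]
23
[[137 135 134 132 135 132 132 123  89  62  64  79 108 154 221 241 241 241]
 [138 137 129 122 135 135 133 128 100  66  67  73  99 140 209 241 241 241]
 [ 77  78  73 102 137 136 136 135 116  77  65  70  93 119 131 141 141 142]
 [ 76  77  72  71  81  75  77  75  66  43  40  42  82 124 132 140 139 142]
 [ 73  77  70  69  74  73  72  69  57  43  40  45  85 123 130 140 140 140]]
```

>>> carry_out(
  series=[
    [[0,0.4,0,0,0,0,4.4],[0,0.6,0,0,0,0,5],[0,0.6,0,0,0,0,6.5],[0,0.6,0,0,0,0,6.5],[0,0.6,-0.5,0,0,0,6.5]],
  ],
)

```text
clock: 24.93
eef_pos: [651.3, -162.2, 127.8]
tool_rot: [-3.135, 0.749, -3.012]
force: [0.6, 0.2, 0.3]
width: 64.9
```

>>> carry_out(
  series=[
    [[0,0,-2,0,0,0,6.5],[0,0,-4.5,0,0,0,6.5],[0,0,-7,0,0,0,6.5],[0,0,-9.5,0,0,0,6.5],[0,0,-12,0,0,0,6.5]],
  ],
)

```text
clock: 25.35
eef_pos: [568.9, -171.4, 216.7]
tool_rot: [-3.135, 0.75, -3.011]
force: [-0.2, 0.7, 0.8]
width: 65.0
```

```bash
python3 snap.py wrist 24; python3 snap.py scene 24; python3 -c "
from h import *
d=load('scene24');crop(d['img'],220,160,370,260,5,'s24.png')"; python3 arc.py
```

```text
25.35 [ 568.9 -171.4  216.7] [-3.135  0.75  -3.011] [ 1.21  0.73 -1.13  2.3   2.31  0.37 -0.1 ] [-0.2  0.7  0.8] 65.04837691852664
25.4 [ 567.  -171.6  218.8] [-3.13   0.75  -3.007] [ 1.21  0.72 -1.13  2.3   2.31  0.37 -0.1 ] [-3.2  0.6  1.2] 65.03706220879585
t 25.45 ball~ [ 39.3 -78.4 228.2] th 1.107 r 87.7 F fix [-0.1 -0.7  0.3] q [ 1.21  0.73 -1.13  2.3   2.31  0.37 -0.1 ] w 65.0
```

View pics/wrist24.png

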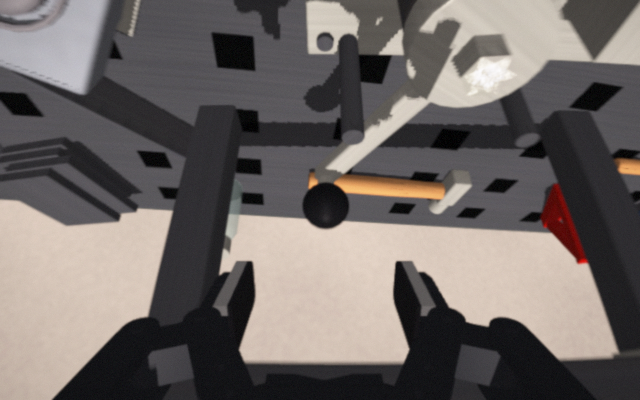

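View pics/s24.png

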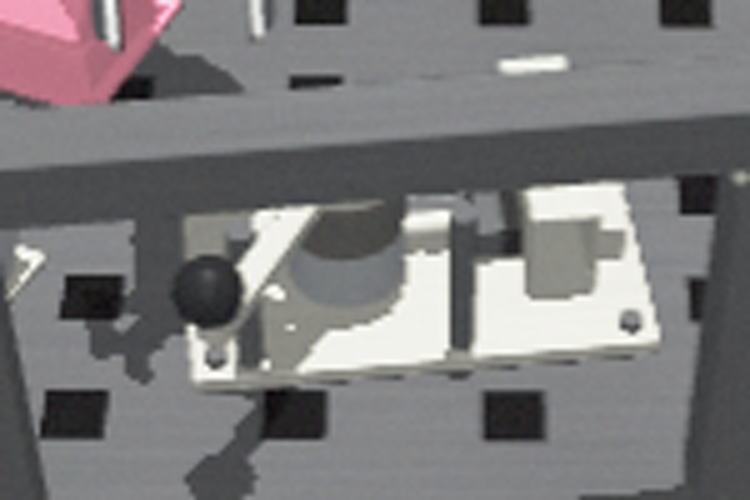

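Lever stayed at its forward stop. Rectify the hex nut top (z=132) from wrist images 7 (n=0) and 24 (now) to compare the angle.

```bash
cat > rect.py <<'E'
from h import *
import sys
out=[]
def rect(n,z,x0,x1,y0,y1,sc,off=(0,0)):
    d=load(n); nx=int((x1-x0)*sc); ny=int((y1-y0)*sc)
    X,Y=np.meshgrid(np.linspace(x1,x0,nx),np.linspace(y1,y0,ny),indexing='ij') # up=+x, left=+y
    c,s=np.cos(FY),np.sin(FY); X=X+off[0];Y=Y+off[1]
    P=np.stack([FO[0]+c*X-s*Y,FO[1]+s*X+c*Y,np.full_like(X,z)],-1).reshape(-1,3)
    uv=w2px(d,P).reshape(nx,ny,2).astype(np.float32)
    return cv2.remap(d["img"],uv[...,0],uv[...,1],cv2.INTER_CUBIC)
if __name__=="__main__":
    cv2.imwrite("pics/hex.png",np.hstack([rect(n,132,-45,45,-45,45,4) for n in sys.argv[1:]]))
E
python3 rect.py wrist7 wrist24
```

```text
(no output)
```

View pics/hex.png

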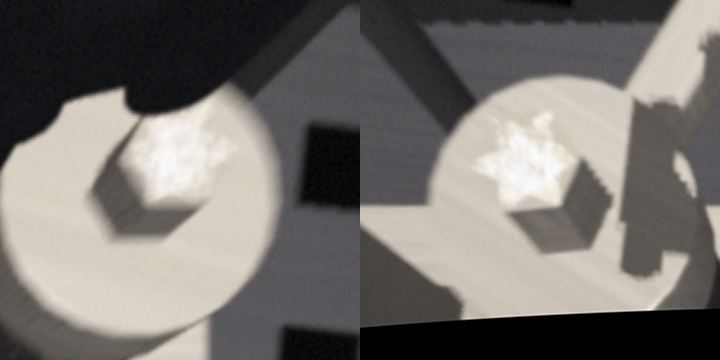

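```bash
python3 - <<'E'
from ik import *
from cell import read_state
s=read_state()
T0=s["eef_pos"]; rot=R.from_euler('xyz',s["tool_rot"])
t,M=fk(s["qpos"],P,SG); print("model err",(t-T0).round(1))
for d in ([9,70,-49],[9,70,-30],[0,70,0]):
    q,e,r=ik(T0+rot.apply(d),rot,s["qpos"]); print(d,(T0+rot.apply(d)).round(0),q.round(2),round(e,1),round(r,3))
n=np.array([-.437,.25,.866])
K=np.array([518,-350,95.])
rng=np.random.default_rng(1)
z=-n; 
for yaw in np.arange(-3,3.2,.5):
    x=np.cos(yaw)*np.array([1,0,0])+np.sin(yaw)*np.array([0,1,0]); x-=z*(x@z); x/=np.linalg.norm(x); y=np.cross(z,x)
    rt=R.from_matrix(np.c_[x,y,z]); best=None
    for i in range(6):
        sd=s["qpos"] if i==0 else rng.uniform(lo,hi)
        q,e,r=ik(K,rt,sd)
        if e<3 and r<.03:
            m=np.min(np.minimum(q-lo,hi-q)); 
            if best is None or m>best[0]: best=(m,q,i)
    print(round(yaw,1),None if best is None else (round(best[0],2),best[1].round(2),best[2]))
E
```

```text
model err [ -7.7 -11.1   2.8]
[9, 70, -49] [ 520. -108.  247.] [ 1.2   0.62 -1.25  2.42  2.3   0.42 -0.27] 0.0 0.0
[9, 70, -30] [ 533. -106.  233.] [ 1.15  0.69 -1.25  2.42  2.28  0.49 -0.25] 0.0 0.0
[0, 70, 0] [ 560. -103.  217.] [ 1.07  0.74 -1.2   2.38  2.29  0.54 -0.24] 0.0 0.0
-3.0 (np.float64(0.25), array([ 1.18,  0.94, -1.  ,  2.18,  2.  ,  0.73,  0.54]), 3)
-2.5 (np.float64(0.29), array([ 1.07,  0.83, -0.78,  2.18,  2.1 ,  0.54,  0.87]), 4)
-2.0 (np.float64(0.14), array([ 0.91,  0.74, -0.51,  2.18,  2.34,  0.37,  1.02]), 4)
-1.5 (np.float64(0.08), array([ 0.42,  0.7 ,  0.23,  2.18,  3.78,  0.31, -0.11]), 5)
-1.0 (np.float64(0.19), array([ 1.2 ,  0.97, -1.06,  2.18,  1.99,  0.77,  2.44]), 2)
-0.5 (np.float64(0.17), array([0.3 , 0.72, 0.41, 2.18, 4.  , 0.4 , 0.71]), 3)
0.0 (np.float64(0.15), array([ 1.15,  0.91, -0.94,  2.18,  2.03,  0.67, -2.79]), 3)
0.5 (np.float64(0.29), array([ 1.08,  0.83, -0.79,  2.18,  2.1 ,  0.55, -2.4 ]), 4)
1.0 (np.float64(0.29), array([ 1.14,  0.89, -0.92,  2.18,  2.03,  0.65, -1.86]), 5)
1.5 (np.float64(0.25), array([ 1.18,  0.94, -1.  ,  2.18,  2.  ,  0.72, -1.37]), 1)
2.0 (np.float64(0.29), array([ 1.11,  0.86, -0.85,  2.18,  2.07,  0.59, -0.99]), 1)
2.5 (np.float64(0.29), array([ 1.14,  0.89, -0.92,  2.18,  2.04,  0.65, -0.39]), 0)
3.0 (np.float64(0.29), array([ 1.07,  0.83, -0.78,  2.18,  2.11,  0.54,  0.08]), 0)
```

Key pose reachable with ~0.29 rad margin from this posture. First shift sideways for a good view of nut and pad.

>>> carry_out(
  series=[
    [[0.2,2,-0.5,0,0,0,6.5],[0.3,4,-1,0,0,0,6.5],[0.4,6,-1.5,0,0,0,6.5],[0.5,7.5,-2,0,0,0,6.5],[0.5,7.5,-2,0,0,0,6.5]],
  ],
)

```text
clock: 25.87
eef_pos: [542.5, -95.2, 227.1]
tool_rot: [-3.136, 0.75, -3.005]
force: [0.1, 0.4, -0.3]
width: 65.4
```

```bash
python3 snap.py wrist 25; python3 -c "
from rect import *
a=rect('wrist7',132,-25,25,-25,25,8,(3,4)); b=rect('wrist25',132,-25,25,-25,25,8,(0,0)); cv2.imwrite('pics/hex2.png',np.hstack([a,b]))"
```

```text
25.8667 [542.5 -95.2 227.1] [-3.136  0.75  -3.005] [ 1.11  0.67 -1.21  2.43  2.32  0.52 -0.29] [ 0.1  0.4 -0.3] 65.35627639428903
```

View pics/wrist25.png

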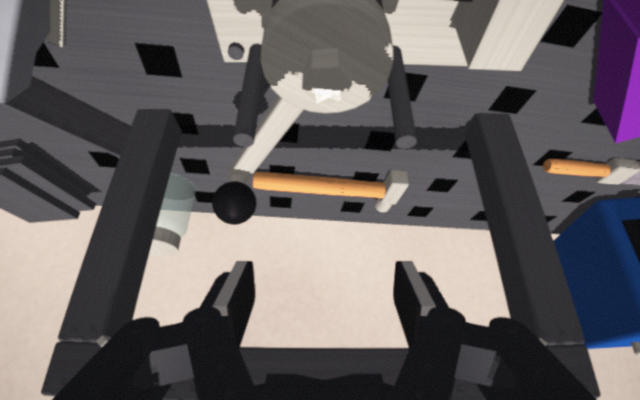

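View pics/hex2.png

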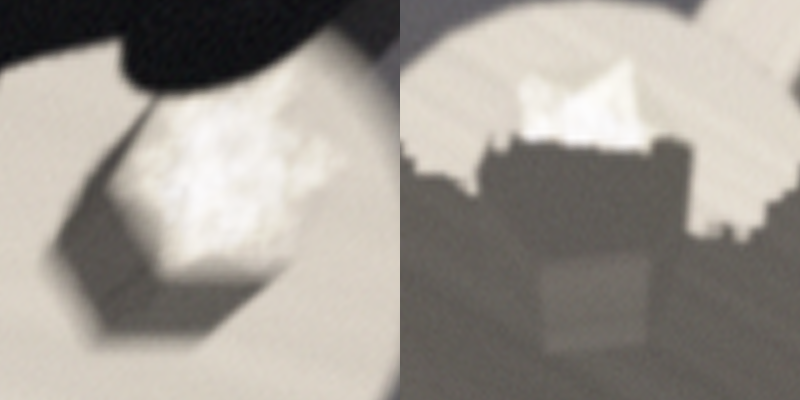

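The hex edge now rises ≈5° to the right (counter-clockwise) against 0° at the start. 2.0 rad clockwise would give 5.4°, and 1.88 would give 12°. So the nut is at its stop. Now to the key: move to a stand-off, closing the fingers.

```bash
python3 - <<'E'
from h import *
from cell import *
s=read_state(); rot=down(2.63,-.5236); z=rot.apply([0,0,1]); print(z)
plan(s,np.array([518,-350,95])-110*z,rot)
E
```

```text
[ 0.43598388 -0.24478382 -0.86602479]
shift cm [ 10.04 -21.41  -4.18] | 24.0 rot [0.378 0.22  0.52 ] | 39.0 deg
```

>>> carry_out(
  series=[
    [[1,-2.1,-1.2,0.04,0.02,0.05,4],[2,-4.3,-2.2,0.08,0.04,0.1,2],[3,-6.4,-2.8,0.11,0.07,0.16,0],[4,-8.6,-3.2,0.15,0.09,0.21,0],[5,-10.7,-3.5,0.19,0.11,0.26,0]],
  ],
)

```text
clock: 26.33
eef_pos: [496.8, -215.8, 218.9]
tool_rot: [3.123, 0.637, 2.93]
force: [-0.5, -0.5, -0.3]
width: 4.2
```

```bash
python3 - <<'E'
from h import *
from cell import *
s=read_state(); rot=down(2.63,-.5236); z=rot.apply([0,0,1]); print(s["qpos"].round(2))
plan(s,np.array([518,-350,95])-110*z,rot)
E
```

```text
[ 1.2   0.55 -1.05  2.38  2.12  0.41 -0.28]
shift cm [  2.   -11.08   1.89] | 11.4 rot [0.183 0.11  0.252] | 19.0 deg
```

>>> carry_out(
  series=[
    [[0.4,-2.2,0.2,0.036,0.02,0.05,0],[0.8,-4.4,0.5,0.07,0.04,0.1,0],[1.2,-6.6,0.8,0.11,0.066,0.15,0],[1.6,-8.9,1.2,0.146,0.09,0.2,0],[2,-11,1.6,0.183,0.11,0.25,0]],
  ],
)

```text
clock: 26.75
eef_pos: [469.0, -322.0, 192.2]
tool_rot: [-3.139, 0.524, 2.633]
force: [0.5, -0.4, 0.3]
width: -0.0
```

>>> carry_out(
  series=[
    [[0,0,0,0,0,0,0],[0,0,0,0,0,0,0]],
  ],
)

```text
clock: 26.92
eef_pos: [469.6, -319.9, 192.1]
tool_rot: [-3.141, 0.524, 2.637]
force: [0.4, 0.6, -0.8]
width: -0.0
```

```bash
python3 snap.py wrist 26; python3 snap.py top 26; python3 - <<'E'
from h import *
d=load("wrist26"); print(w2px(d,[[518,-350,95]]))
W=cloud(d); 
for p in ((318,215),(280,215),(360,215),(318,180),(318,250)): print(p,W[p[1],p[0]].round(0))
d=load('top26'); crop(d['img'],370,150,470,250,6,'t26.png')
E
```

```text
26.9167 [ 469.6 -319.9  192.1] [-3.141  0.524  2.637] [ 1.12  0.53 -0.77  2.27  1.8   0.36 -0.13] [ 0.4  0.6 -0.8] -0.02119101961391758
26.9667 [ 469.6 -318.7  192.2] [3.141 0.524 2.639] [ 1.12  0.53 -0.77  2.27  1.8   0.36 -0.13] [0.  0.2 0.3] -0.20972211734593896
[[320.10366724 200.48832959]]
(318, 215) [ 537. -363.   91.]
(280, 215) [ 525. -394.   88.]
(360, 215) [ 558. -332.   88.]
(318, 180) [ 508. -346.   83.]
(318, 250) [ 702. -458.   -0.]
```

View pics/wrist26.png

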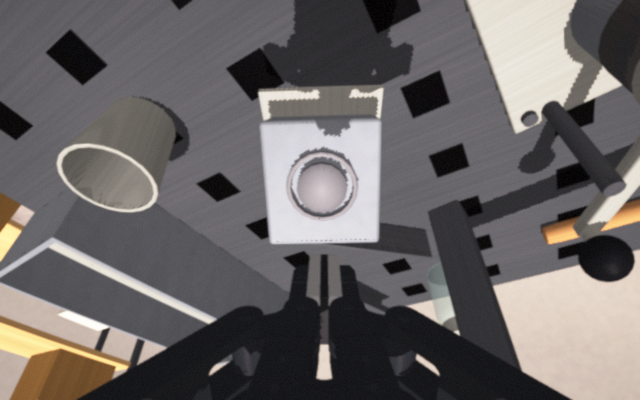

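The pod face is square to the view: face corners (262,120),(382,120),(380,243),(270,243), dome at (322,186). Measure plane and key with the depth map.

```bash
python3 - <<'E'
from h import *
d=load("wrist26"); W=cloud(d)
m=np.zeros(W.shape[:2],np.uint8); cv2.fillPoly(m,[np.array([(270,128),(374,128),(372,236),(276,236)])],1)
cv2.circle(m,(322,186),42,0,-1)
Q=W[m>0];Q=Q[~np.isnan(Q).any(1)]
for _ in range(3):
    c=Q.mean(0); u,sv,vt=np.linalg.svd(Q-c); n=vt[2]*np.sign(vt[2][2]); r=(Q-c)@n; Q=Q[np.abs(r)<max(2*r.std(),1)]
print("face n",n.round(3),"tilt",np.degrees(np.arccos(n[2])).round(1),"c",c.round(1),len(Q),r.std(), "az",np.arctan2(n[1],n[0]))
# dome points
K=[]
for v in range(166,206):
    for u_ in range(302,343):
        p=W[v,u_]
        if not np.isnan(p).any(): K.append(np.r_[p,(p-c)@n,u_,v])
K=np.array(K); print("height pct",np.percentile(K[:,3],[5,50,90,98]))
top=K[K[:,3]>np.percentile(K[:,3],70)]; print("top mean",top.mean(0).round(1))
# ray-plane intersection for dome centre at height 13
def hit(u,v,h):
    T=d["T"]; o=T[:3,3]; p=cv2.undistortPoints(np.array([[[u,v]]],float),d["mtx"],d["dist"])[0,0]; r=T[:3,:3]@np.r_[p,1]
    k=((c+h*n-o)@n)/(r@n); return o+k*r
print("dome centre h~8",hit(322,186,8).round(1),hit(322,186,13).round(1), "corners",[hit(*p,0).round(0).tolist() for p in ((262,120),(382,120),(380,243),(270,243))])
crop(d["img"],250,105,400,255,5,"k26.png")
E
```

```text
face n [-0.445  0.229  0.866] tilt 30.0 c [ 517.1 -346.    72.2] 4912 0.5647856274635156 az 2.66751516717973
height pct [ 8.2688018  12.06826766 13.17406313 13.85985924]
top mean [ 514.5 -347.2   86.2   13.1  321.1  188.6]
dome centre h~8 [ 516.4 -347.4   81.4] [ 513.1 -345.6   85. ] corners [[457.0, -370.0, 48.0], [503.0, -285.0, 49.0], [586.0, -327.0, 103.0], [539.0, -414.0, 102.0]]
```

View pics/k26.png

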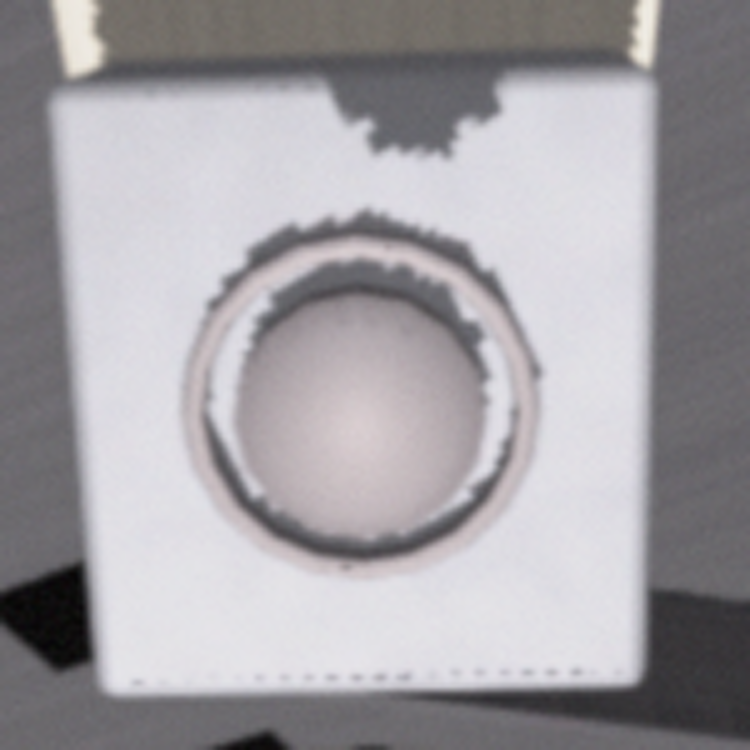

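Key top ≈ (514.8,−347,86.3), normal (−0.44,0.235,0.866), tilt exactly 30°, dome height 13 as specified. Approach to 12 mm above.

```bash
cat > key.py <<'E'
from h import *
from cell import *
K=np.array([514.8,-347,86.3]); rot=down(2.65,-.5236); z=rot.apply([0,0,1])
def rep():
    s=read_state(); e=s["eef_pos"]-K; R0=R.from_euler('xyz',s["tool_rot"]); az=R0.apply([0,0,1])
    print("t",round(s["clock"],2),"along",round(float(e@z),2),"lat",R0.inv().apply(e)[:2].round(1),"Fn",round(float(-s["force"]@z),2),"F",s["force"].round(1))
    return s
if __name__=="__main__":
    import sys
    s=rep(); plan(s,K+float(sys.argv[1])*z,rot)
E
python3 key.py -12
```

```text
t 27.02 along -118.49 lat [-6.5  3.6] Fn -0.02 F [-0.  -0.9  0.2]
shift cm [ 0.65 -0.36 10.65] | 10.7 rot [-0.005  0.    -0.009] | 1.0 deg
```

>>> carry_out(
  series=[
    [[0.3,-0.2,2.5,0,0,0,0],[0.6,-0.3,5,0,0,0,0],[0.6,-0.35,7.5,0,0,0,0],[0.65,-0.35,9.8,0,0,0,0],[0.65,-0.35,10.6,0,0,0,0]],
  ],
)

```text
clock: 27.43
eef_pos: [509.3, -344.3, 94.7]
tool_rot: [3.139, 0.521, 2.637]
force: [-0.9, -0.0, -0.2]
width: -0.2
```

>>> carry_out(
  series=[
    [[0,0,0,0,0,0,0],[0,0,0,0,0,0,0]],
  ],
)

```text
clock: 27.6
eef_pos: [509.1, -343.8, 97.6]
tool_rot: [3.141, 0.523, 2.639]
force: [0.2, -0.6, 0.8]
width: -0.1
```

```bash
python3 snap.py wrist 27; python3 key.py -3
```

```text
27.6 [ 509.1 -343.8   97.6] [3.141 0.523 2.639] [ 1.1   0.81 -0.81  2.21  2.09  0.57 -0.31] [ 0.2 -0.6  0.8] -0.09495188954865771
t 27.65 along -13.6 lat [-0.5 -0.2] Fn 0.06 F [ 0.6 -0.4  0.5]
shift cm [0.05 0.02 1.06] | 1.1 rot [-0.005  0.001 -0.009] | 1.0 deg
```

View pics/wrist27.png

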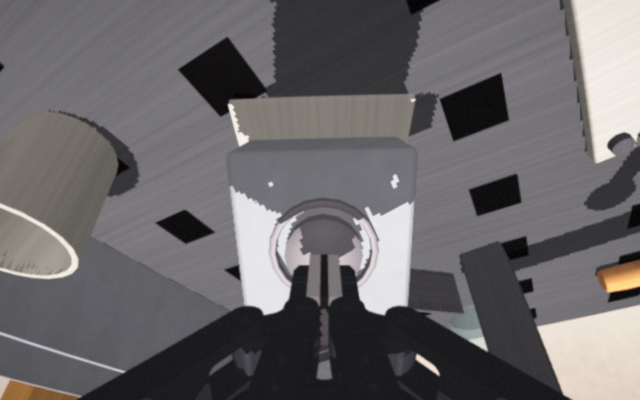

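Tips point at the dome's middle (tip (325,255), dome centre ≈(322,243)). Go slowly to contact.

>>> carry_out(
  series=[
    [[0,0,0.3,0,0,0,0],[0,0,0.6,0,0,0,0],[0,0,0.8,0,0,0,0],[0,0,0.9,0,0,0,0],[0,0,0.9,0,0,0,0]],
  ],
)

```text
clock: 28.07
eef_pos: [513.1, -347.1, 89.8]
tool_rot: [-3.141, 0.524, 2.638]
force: [0.3, -0.1, -0.1]
width: 0.0
```

```bash
python3 key.py -1
```

```text
t 28.07 along -3.74 lat [-0.5 -0.9] Fn -0.21 F [ 0.3 -0.1 -0.1]
shift cm [0.05 0.09 0.27] | 0.3 rot [-0.007  0.001 -0.01 ] | 1.0 deg
```

>>> carry_out(
  series=[
    [[0,0,0.1,0,0,0,0],[0,0,0.1,0,0,0,0]],
  ],
)

```text
clock: 28.23
eef_pos: [513.5, -347.2, 88.7]
tool_rot: [-3.141, 0.524, 2.638]
force: [-0.3, 0.0, -0.4]
width: 0.2
```

```bash
python3 key.py -1
```

```text
t 28.23 along -2.64 lat [-0.3 -0.8] Fn -0.16 F [-0.3  0.  -0.4]
shift cm [0.03 0.08 0.16] | 0.2 rot [-0.006  0.    -0.01 ] | 1.0 deg
```

>>> carry_out(
  series=[
    [[0,0,0.1,0,0,0,0],[0,0,0.1,0,0,0,0]],
  ],
)

```text
clock: 28.4
eef_pos: [514.0, -347.5, 87.8]
tool_rot: [-3.141, 0.524, 2.638]
force: [-0.3, -0.3, -0.4]
width: 0.0
```

```bash
python3 key.py -1
```

```text
t 28.4 along -1.58 lat [-0.3 -0.8] Fn -0.27 F [-0.3 -0.3 -0.4]
shift cm [0.03 0.08 0.06] | 0.1 rot [-0.006  0.    -0.01 ] | 1.0 deg
```

>>> carry_out(
  series=[
    [[0,0,0.1,0,0,0,0],[0,0,0.1,0,0,0,0]],
  ],
)

```text
clock: 28.57
eef_pos: [514.4, -347.8, 86.9]
tool_rot: [-3.141, 0.524, 2.638]
force: [0.6, 0.2, -0.2]
width: 0.1
```

```bash
python3 key.py 0
```

```text
t 28.57 along -0.55 lat [-0.3 -0.9] Fn -0.35 F [ 0.6  0.2 -0.2]
shift cm [0.03 0.09 0.05] | 0.1 rot [-0.006  0.    -0.01 ] | 1.0 deg
```

>>> carry_out(
  series=[
    [[0,0,0.1,0,0,0,0],[0,0,0.1,0,0,0,0]],
  ],
)

```text
clock: 28.73
eef_pos: [514.9, -347.9, 86.2]
tool_rot: [-3.141, 0.524, 2.638]
force: [-1.3, 1.3, 1.5]
width: 0.1
```

```bash
python3 key.py 0
```

```text
t 28.73 along 0.34 lat [-0.4 -0.8] Fn 2.17 F [-1.3  1.3  1.5]
shift cm [ 0.04  0.08 -0.03] | 0.1 rot [-0.006  0.    -0.01 ] | 1.0 deg
```

>>> carry_out(
  series=[
    [[0,0,0.1,0,0,0,0],[0,0,0.1,0,0,0,0]],
  ],
)

```text
clock: 28.9
eef_pos: [515.2, -348.1, 85.4]
tool_rot: [-3.141, 0.524, 2.638]
force: [-2.0, 0.2, 4.1]
width: 0.2
```

```bash
python3 key.py 0
```

```text
t 28.9 along 1.24 lat [-0.4 -0.8] Fn 4.45 F [-2.   0.2  4.1]
shift cm [ 0.04  0.08 -0.12] | 0.2 rot [-0.006  0.    -0.01 ] | 1.0 deg
```

Contact at along≈0.1 (force 2.2→4.5 N); continue.

>>> carry_out(
  series=[
    [[0,0,0.1,0,0,0,0],[0,0,0.1,0,0,0,0]],
  ],
)

```text
clock: 29.07
eef_pos: [515.7, -348.3, 84.5]
tool_rot: [-3.141, 0.524, 2.638]
force: [-2.3, 0.5, 4.8]
width: 0.2
```

```bash
python3 key.py 5
```

```text
t 29.07 along 2.23 lat [-0.4 -0.7] Fn 5.25 F [-2.3  0.5  4.8]
shift cm [0.04 0.07 0.28] | 0.3 rot [-0.006  0.    -0.01 ] | 1.0 deg
```

>>> carry_out(
  series=[
    [[0,0,0.1,0,0,0,0],[0,0,0.1,0,0,0,0]],
  ],
)

```text
clock: 29.23
eef_pos: [516.2, -348.6, 83.7]
tool_rot: [-3.141, 0.524, 2.638]
force: [-2.8, 0.9, 4.7]
width: -0.2
```

```bash
python3 key.py 5
```

```text
t 29.23 along 3.22 lat [-0.4 -0.7] Fn 5.58 F [-2.8  0.9  4.7]
shift cm [0.04 0.07 0.18] | 0.2 rot [-0.006  0.    -0.01 ] | 1.0 deg
```

>>> carry_out(
  series=[
    [[0,0,0.1,0,0,0,0],[0,0,0.1,0,0,0,0]],
  ],
)

```text
clock: 29.4
eef_pos: [516.6, -348.8, 82.8]
tool_rot: [-3.141, 0.524, 2.638]
force: [-2.8, 1.3, 5.1]
width: -0.1
```

```bash
python3 key.py 5
```

```text
t 29.4 along 4.25 lat [-0.4 -0.7] Fn 5.98 F [-2.8  1.3  5.1]
shift cm [0.04 0.08 0.07] | 0.1 rot [-0.006  0.    -0.01 ] | 1.0 deg
```

Force near its peak (6 N) at ≈4 mm; half-millimetre steps now.

>>> carry_out(
  series=[
    [[0,0,0.05,0,0,0,0],[0,0,0.05,0,0,0,0]],
  ],
)

```text
clock: 29.57
eef_pos: [516.8, -348.9, 82.4]
tool_rot: [-3.141, 0.524, 2.638]
force: [-1.3, 1.0, 4.2]
width: 0.2
```

```bash
python3 key.py 5
```

```text
t 29.57 along 4.73 lat [-0.4 -0.7] Fn 4.47 F [-1.3  1.   4.2]
shift cm [0.04 0.07 0.03] | 0.1 rot [-0.006  0.    -0.01 ] | 1.0 deg
```

>>> carry_out(
  series=[
    [[0,0,0.05,0,0,0,0],[0,0,0.05,0,0,0,0]],
  ],
)

```text
clock: 29.73
eef_pos: [517.1, -349.0, 81.9]
tool_rot: [-3.141, 0.524, 2.638]
force: [-1.9, 1.3, 4.0]
width: 0.6
```

```bash
python3 key.py 5
```

```text
t 29.73 along 5.32 lat [-0.4 -0.6] Fn 4.58 F [-1.9  1.3  4. ]
shift cm [ 0.04  0.07 -0.03] | 0.1 rot [-0.006  0.    -0.01 ] | 1.0 deg
```

>>> carry_out(
  series=[
    [[0,0,0.05,0,0,0,0],[0,0,0.05,0,0,0,0]],
  ],
)

```text
clock: 29.9
eef_pos: [517.3, -349.2, 81.4]
tool_rot: [-3.141, 0.524, 2.638]
force: [-2.5, 1.8, 3.5]
width: 0.2
```

```bash
python3 key.py 5
```

```text
t 29.9 along 5.9 lat [-0.4 -0.7] Fn 4.57 F [-2.5  1.8  3.5]
shift cm [ 0.04  0.07 -0.09] | 0.1 rot [-0.006  0.    -0.01 ] | 1.0 deg
```

>>> carry_out(
  series=[
    [[0,0,0.05,0,0,0,0],[0,0,0.05,0,0,0,0]],
  ],
)

```text
clock: 30.07
eef_pos: [517.6, -349.3, 80.9]
tool_rot: [-3.142, 0.524, 2.638]
force: [-0.5, 1.1, 3.0]
width: -0.0
```

```bash
python3 key.py 5
```

```text
t 30.07 along 6.47 lat [-0.3 -0.7] Fn 3.05 F [-0.5  1.1  3. ]
shift cm [ 0.03  0.07 -0.15] | 0.2 rot [-0.006  0.    -0.01 ] | 1.0 deg
```

The force has dropped to 3 N at ≈6.4 mm: clicked, well short of 8.5. Withdraw along the key axis.

>>> carry_out(
  series=[
    [[0,0,-0.3,0,0,0,0],[0,0,-0.8,0,0,0,0],[0,0,-2,0,0,0,0],[0,0,-4,0,0,0,0],[0,0,-6.5,0,0,0,0]],
  ],
)

```text
clock: 30.48
eef_pos: [488.3, -333.6, 136.7]
tool_rot: [3.141, 0.522, 2.636]
force: [0.1, 0.7, 0.3]
width: -0.1
```

>>> carry_out(
  series=[
    [[0,0,-2.5,0,0,0,0],[0,0,-5,0,0,0,0],[0,0,-7,0,0,0,0],[0,0,-7,0,0,0,0]],
  ],
)

```text
clock: 30.82
eef_pos: [457.9, -316.8, 201.3]
tool_rot: [-3.138, 0.528, 2.64]
force: [0.0, -0.6, -0.1]
width: 0.2
```

```bash
python3 key.py 0;python3 snap.py wrist 30; python3 snap.py top 30; python3 snap.py scene 30; python3 - <<'E'
from h import *
d=load('top30'); crop(d['img'],260,130,450,270,4,'t30.png')
d=load('wrist30'); W=cloud(d)
m=np.zeros(W.shape[:2],np.uint8)
n=np.array([-.445,.229,.866]); c=np.array([517.1,-346,72.2])
H=(W-c)@n; L=np.linalg.norm((W-c-H[...,None]*n)-0,axis=2)
q=H[(L<14)&(np.abs(H)<30)]; print("dome height pct",np.percentile(q,[50,90,97]),len(q))
f=H[(L>28)&(L<50)&(np.abs(H)<8)]; print("face",np.median(f))
E
```

```text
t 30.82 along -131.81 lat [-2.3 -1.4] Fn -0.22 F [ 0.  -0.6 -0.1]
shift cm [ 0.23  0.14 13.18] | 13.2 rot [-0.009  0.005 -0.009] | 1.0 deg
30.8167 [ 457.9 -316.8  201.3] [-3.138  0.528  2.64 ] [ 1.13  0.49 -0.76  2.29  1.8   0.34 -0.13] [ 0.  -0.6 -0.1] 0.15892254034472886
30.8667 [ 458.1 -317.4  200. ] [-3.138  0.527  2.639] [ 1.13  0.5  -0.76  2.29  1.8   0.34 -0.13] [ 0.4 -0.2 -0.3] 0.052781661610093664
30.9167 [ 458.2 -317.5  198.8] [-3.139  0.526  2.638] [ 1.13  0.5  -0.76  2.29  1.8   0.34 -0.13] [-0.7  0.3 -0.8] -0.2926631663618563
dome height pct [12.24281569 13.34936608 13.80419817] 849
face 0.02723876533226043
```

View pics/t30.png

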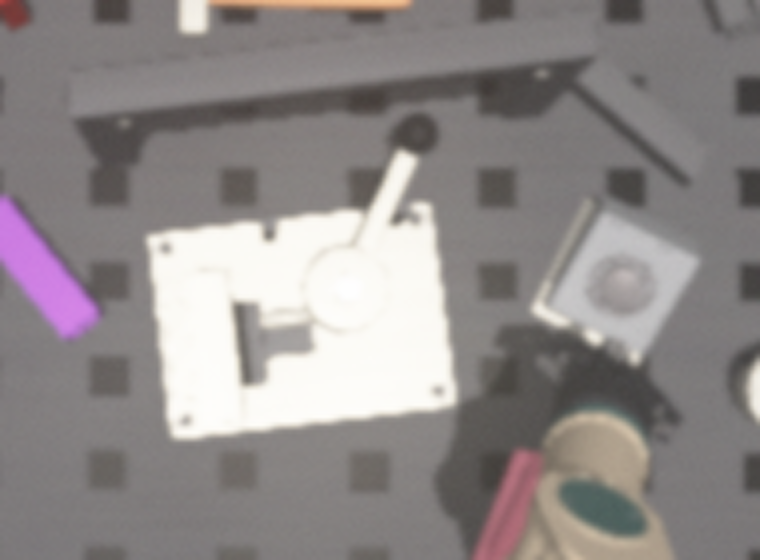

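View pics/scene30.png

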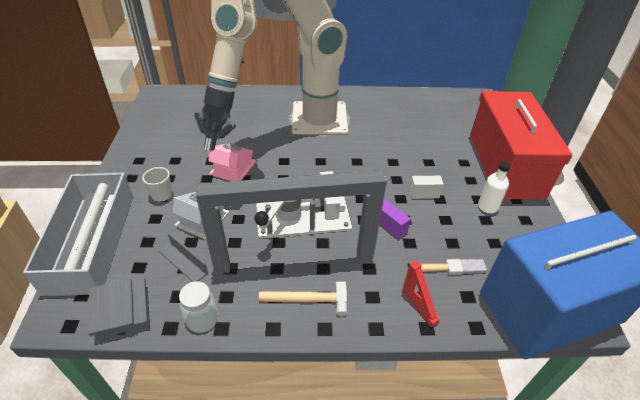

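Key dome is back at its full 13 mm. The top view shows the jaw moved left with the tube against the fence, bystanders unmoved. Quick check of jaw displacement in the top images (start vs now).

```bash
python3 - <<'E'
from rect import *
a=rect('top0',36,-90,30,20,180,4.5); b=rect('top30',36,-90,30,20,180,4.5)
cv2.imwrite("pics/jaw.png",cv2.resize(np.vstack([a,b]),None,fx=.55,fy=.55) if a.shape[0]*2>1000 else np.vstack([a,b])[:, :])
cv2.imwrite("pics/jaw.png",cv2.resize(np.hstack([a,b]),(800,300)))
for n in ('top0','top30'):
    im=rect(n,36,-90,30,20,180,4)[:,:,1].astype(int)
    # columns: left y=180 -> right y=20 ; rows top x=30
    for x in (-60,-50,-15,-5):
        r=int((30-x)*4); line=im[r-4:r+5].mean(0); print(n,x,[(int(180-i/4),int(line[i])) for i in range(180,560,16)])
E
```

```text
top0 -60 [(135, 251), (131, 251), (127, 251), (123, 251), (119, 251), (115, 251), (111, 251), (107, 251), (103, 251), (99, 251), (95, 250), (91, 243), (87, 203), (83, 135), (79, 101), (75, 106), (71, 130), (67, 149), (63, 157), (59, 175), (55, 217), (51, 244), (47, 250), (43, 251)]
top0 -50 [(135, 251), (131, 252), (127, 252), (123, 252), (119, 252), (115, 251), (111, 251), (107, 251), (103, 251), (99, 251), (95, 251), (91, 243), (87, 202), (83, 131), (79, 100), (75, 112), (71, 137), (67, 151), (63, 157), (59, 171), (55, 206), (51, 227), (47, 232), (43, 232)]
top0 -15 [(135, 251), (131, 251), (127, 251), (123, 251), (119, 251), (115, 251), (111, 251), (107, 251), (103, 252), (99, 252), (95, 251), (91, 245), (87, 208), (83, 133), (79, 102), (75, 116), (71, 142), (67, 154), (63, 156), (59, 164), (55, 197), (51, 228), (47, 234), (43, 231)]
top0 -5 [(135, 251), (131, 251), (127, 251), (123, 251), (119, 251), (115, 251), (111, 251), (107, 251), (103, 251), (99, 251), (95, 251), (91, 248), (87, 217), (83, 147), (79, 104), (75, 110), (71, 134), (67, 150), (63, 154), (59, 156), (55, 179), (5
[... 465 characters left out ...]
, (87, 155), (83, 165), (79, 192), (75, 223), (71, 239), (67, 243), (63, 243), (59, 242), (55, 240), (51, 235), (47, 230), (43, 229)]
top30 -15 [(135, 252), (131, 252), (127, 252), (123, 252), (119, 252), (115, 252), (111, 250), (107, 220), (103, 147), (99, 114), (95, 130), (91, 147), (87, 155), (83, 174), (79, 207), (75, 224), (71, 230), (67, 231), (63, 232), (59, 236), (55, 239), (51, 238), (47, 234), (43, 228)]
top30 -5 [(135, 252), (131, 252), (127, 252), (123, 252), (119, 252), (115, 251), (111, 245), (107, 206), (103, 139), (99, 109), (95, 123), (91, 143), (87, 151), (83, 168), (79, 206), (75, 231), (71, 234), (67, 229), (63, 224), (59, 224), (55, 226), (51, 230), (47, 234), (43, 233)]
```

View pics/jaw.png

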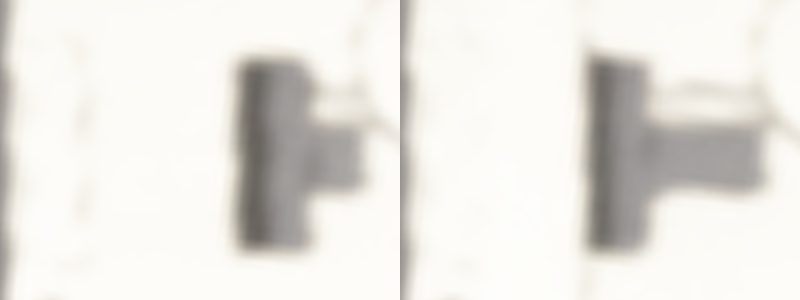

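The rubber face moved 20 mm (85→105) while the jaw's back moved about 25 mm: the pad is compressed about 5 mm (≈20 N) and the nut is ≈2.0 rad, agreeing with the hex angle. Hand in.

```bash
python3 -c "
from cell import *
print(finish_job()); s=read_state(); print(s['clock'],s['force'].round(1))"
```

```text
the job is handed in; nothing more can be done
None
the job is handed in; nothing more can be done
```

I did all three steps and handed the job in at about 31 s: the tube is clamped, the lever has been worked until tight, and the key was clicked and let go. The hand-in reports no verdict, so the results below are my own checks.

- **Tube:** I laid the long tube in the bed and let go of it. The clamp then pushed it against the fence, and by eye it lies straight along the fixture.
- **Clamp:** I worked the lever through one part and five full forward strokes.
  - The hex nut sits about 5° counter-clockwise of its starting look. Fully tight (2.0 rad) would show 5.4°, and 1.88 rad would show about 12°.
  - From above, the rubber face moved about 20 mm and the jaw's back about 25 mm (22–27 along its length). That means the pad is compressed about 5 mm, roughly 20 N.
- **Key:** I pressed it in steps of 1 mm, then 0.5 mm. The force peaked at 6 N and fell to 3 N at about 6.4 mm of travel, short of the 8.5 mm limit. After I let go, the dome measured its full 13 mm again.
- **Surroundings:** The highest force I read was about 19 N, with the lever against its post. I saw no sign of touching the frame, and the other pieces looked unmoved in the last pictures. The arm stood clear with no contact force at hand-in.

Two checks disagreed:
- The jaw's edge in the scene camera did not settle whether the clamp was tight, because shadows moved across it. I relied on the nut and the top view instead.
- The wrist and top cameras differed by about 4 mm, which stayed within the clearances.

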